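Put the washed rollers and colour pots up to dry

ROBOT

A 6-joint arm with a two-finger parallel gripper is mounted at the origin on the work surface. World frame = base frame: x ahead of the robot, y to its left, z up, the work surface at z = 0. Lengths are in m, angles in degrees, forces in N, time in s.
With the tool pointing down it reaches from about 0.375 to 0.9 m from the base axis. Payload 3.1 kg.
Tool frame: the origin (TCP) lies at the very end of the fingers, on their centre line; the grasp point (between the pads) lies 19 mm behind it; z points along the fingers, x is the direction in which the jaws open and shut, and the axes are right-handed (so a half turn about z gives the same grasp; the last joint's range is limited). The gripper opens to 87 mm and grips with 3 to 60 N. Pads are 19 mm wide; open, the fingers measure 117 mm over their backs; the gripper's body (75 mm by 190 mm) begins 51 mm behind the grasp point.
Start: joints at [-74.055, 30.224, 82.088, -0, 67.689, -10.227], TCP at [0.276, -0.561, 0.223] pointing down, gripper open.
Joint ranges: [-176.69, 176.69], [-43.24, 126.21], [12.49, 139.97], [-82, 262], [0, 151.66], [-163.58, 163.58]. Speed limits (degrees/s): [159.86, 159.86, 180, 180, 180, 180].

INTERFACE

Orientations are given as a 3x3 rotation matrix whose columns are the frame's x, y, z axes.
In Python, from rig import read_state, capture, bot gives the robot as it stands.
- The arm moves only by the shell command python3 -m crank 'ROWS' [OPENING]. ROWS is JSON, a list of rows, each a list of 2 entries, a list of its own where there are three numbers: the shift along the tool's x, y, z in cm, then the turn, a rotation vector about the tool's x, y, z in rad. In form: [[[dx, dy, dz], [wx, wy, wz]], ...]. A call has 1 to 12 rows; each row shifts and turns the commanded pose from where the row before left it, along the tool's axes as they then stand; what a row does not reach is not made up. A row lasts 1/10 s, in which the tool goes at most 50 mm and 8.59 degrees, less where a joint would pass 70% of its speed; a pose out of reach is approached as far as the arm can. A call with a gripper value outside its range is refused whole. OPENING is the closure, from -1 (fully open) to 1 (shut), set as the call begins (- or left out, the last holds). The fingers move at their own pace and stop on an object; the grip force is fixed at half the most. Time passes only in rows, so rows that do not move let the fingers close. It gives the time, the measured TCP pose, the force and the opening at its end, in the units of the state.
- read_state(): the state, without advancing time (a new reading comes with each control period).
- capture(name): name is "scene" or "side" or "wrist"; returns a dict with "pixels" (420x560x3 uint8, red, green, blue), "camera_matrix" (3x3 intrinsics, pixels), "dist" ([k1, k2, p1, p2, k3] as OpenCV has them; the pictures are not rectified), "R" (3x3) and "t" (3): a world point X has camera coordinates R X + t. Camera axes: x right, y down, z forward; pixel columns grow to the right and rows downward; lengths in m; the calibration is good to about 2 mm. A picture is of the moment at which its call begins. There is no depth.
- bot.hand_in(): hands the job in, once; it reports no verdict.
The state is a dict: "time_s": time; "joint_positions": joint angles; "qvel": joint speeds; "tau": joint torques, N m; "position": TCP position; "tcp_rot": TCP orientation; "force": force on the tool from outside, world axes, zero at the start; "moment": the same for the moment, N m; "opening": opening from 0.0 (shut) to 1.0 (fully open).
Only numpy, scipy, OpenCV 4.12 (cv2) and the standard library are available. Lean on these libraries where they do the work, as an engineer would, in place of code of your own. Each camera call takes 0.05 s, during which the arm holds its last target.

TASK

The ink rollers and square colour pots on the print table have been rinsed and must dry overnight. Seat every roller in the roller stand, neck down in a narrow notch and handle down in the wide notch opposite, so that its rubber hangs clear, and turn both pots over to stand mouth-down, flat and wholly on the slatted draining board. Leave the printing blocks, jar, can and brush where they are.

Things in the scene. Friction and masses are not known exactly. Their poses are not given: they have to be found in the camera images.
- roller_1: Hand ink roller (may be absent), 145 g: rubber drum 52 mm wide, 36 thick, stiff to turn, in a wire bow. Origin on the handle's axis at the grip spot, 15 mm above what it lies on; x along the handle to the drum, z up. Along x (mm): handle -95 to 18 (22 thick from -30 to 18, 30 at the butt), 8 thick neck 18 to 58, bow 58, drum axis 90. Centre of mass near x = 15
- roller_2: Hand ink roller (may be absent), 145 g: rubber drum 46 mm wide, 36 thick, stiff to turn, in a wire bow. Origin on the handle's axis at the grip spot, 15 mm above what it lies on; x along the handle to the drum, z up. Along x (mm): handle -95 to 18 (22 thick from -30 to 18, 30 at the butt), 8 thick neck 18 to 58, bow 58, drum axis 90. Centre of mass near x = 15
- roller_3: Hand ink roller (may be absent), 145 g: rubber drum 40 mm wide, 36 thick, stiff to turn, in a wire bow. Origin on the handle's axis at the grip spot, 15 mm above what it lies on; x along the handle to the drum, z up. Along x (mm): handle -95 to 18 (22 thick from -30 to 18, 30 at the butt), 8 thick neck 18 to 58, bow 58, drum axis 90. Centre of mass near x = 15
- roller_4: Hand ink roller (may be absent), 145 g: rubber drum 52 mm wide, 36 thick, stiff to turn, in a wire bow. Origin on the handle's axis at the grip spot, 15 mm above what it lies on; x along the handle to the drum, z up. Along x (mm): handle -95 to 18 (22 thick from -30 to 18, 30 at the butt), 8 thick neck 18 to 58, bow 58, drum axis 90. Centre of mass near x = 15
- stand: Wooden roller stand, fixed, 135 mm deep (x -75 to 60) by 278 wide (y); origin under it on the table. Base board 14 mm thick. Handle rail at x = -55: 12 thick, 78 high, notches 34 wide, floor 49.5 high. Neck rail at x = 38: 10 thick, 80 high, notches 15 wide, floor 58 high. Notches, mouths rounded, at y = -111, -37, 37, 111. Drums hang on the +x side; seated handles are level, along x
- rest_1 (a point): Where the origin of a roller comes to lie when it is seated in the pair of notches at y = +111 mm of the stand, 62 mm above the table; axes as the stand. Seated rollers have about 13 mm of play along x
- rest_2 (a point): Where the origin of a roller comes to lie when it is seated in the pair of notches at y = +37 mm of the stand, 62 mm above the table; axes as the stand. Seated rollers have about 13 mm of play along x
- rest_3 (a point): Where the origin of a roller comes to lie when it is seated in the pair of notches at y = -37 mm of the stand, 62 mm above the table; axes as the stand. Seated rollers have about 13 mm of play along x
- rest_4 (a point): Where the origin of a roller comes to lie when it is seated in the pair of notches at y = -111 mm of the stand, 62 mm above the table; axes as the stand. Seated rollers have about 13 mm of play along x
- pot_1: Square off-white plastic colour pot, 64 x 64 mm outside, 72 mm tall, walls 3.5 mm, 110 g. Origin at the centre of the outside of its closed base, z from the base towards the open mouth (up while it stands mouth-up), x and y square to its sides. Stands mouth-up on the table at the start; yaw to the table varies
- pot_2: Square off-white plastic colour pot, 64 x 64 mm outside, 72 mm tall, walls 3.5 mm, 110 g. Origin at the centre of the outside of its closed base, z from the base towards the open mouth (up while it stands mouth-up), x and y square to its sides. Stands mouth-up on the table at the start; yaw to the table varies
- drain_board: Slatted wooden draining board, fixed, 176 mm along its x by 270 mm along its y (slats run along y, 4 mm gaps); origin under its centre on the table, flat top 26 mm above the table
- board_top (a point): Centre of the draining board's top surface, 26 mm above the table; axes as the board
- border_block: Bystander: dark wooden printing block 120 x 55 mm with a grip along its top, 56 mm tall, origin under its centre
- motif_block: Bystander: dark square printing block 65 x 65 mm lying carved face up, 38 mm tall, origin under its centre
- round_block: Bystander: round printing block 72 mm in diameter with a knob, 62 mm tall, origin under its centre
- binder_jar: Bystander: glass jar with white lid, 72 mm in diameter, 90 mm tall, origin under its centre
- solvent_can: Bystander: aluminium can 66 mm in diameter, 120 mm tall, origin under its centre
- scrub_brush: Bystander: flat brush lying on the table, about 220 mm long along its x, handle towards -x
Not all that is in view belongs to the job. Leave any blue or green look-alike of the pot_2 alone.

How it is judged:
By the outcome, as a careful person would: the job done as asked, in the order asked, and still so for the second after the job is handed in, with the robot touching nothing.
Of roller_1, roller_2, roller_3, roller_4 only 2 to 4 are there at a start; the rules pass over those that are not, and their reading is None.
At some moment in a run one of roller_1, roller_2, roller_3, roller_4, pot_1, pot_2 may be knocked a few centimetres aside while the robot is not near it.
Once in a run the grip may slacken for a moment while it holds something.
It also fails if it takes over 210 s, if anything falls off the work surface, if the arm or the gripper's body presses on something with over 40 N, if the wrist force passes 120 N, or if a joint passes its speed limit or range.

## Working session

There is one attempt and no reset: what is moved stays moved. The work goes in short steps, Python scripts to look and compute and a shell command to move; the robot and the scene stay as the last step left them, time stands still between calls to the robot, and variables do not carry over. Pictures are saved under pics/ and viewed, and the job is handed in when it is done.

```bash
ls; mkdir -p pics; python3 - <<'E'
from rig import read_state, capture
import cv2
s=read_state(); print(s)
for n in ("scene","side","wrist"):
    c=capture(n); cv2.imwrite(f"pics/{n}0.png",c["pixels"][:,:,::-1]); print(n,c["camera_matrix"],c["dist"],c["R"],c["t"])
E
```

```text
pics
{'time_s': 0.0, 'joint_positions': array([-7.40535652e+01,  3.02794824e+01,  8.21552165e+01,  1.63954876e-04,
        6.76882741e+01, -1.02273375e+01]), 'qvel': array([-0.04886957, -0.00237742,  0.04432592,  0.02746204, -0.0400689 ,
        0.13461887]), 'tau': array([-1.14366518e-03, -4.40051544e+01, -1.76591581e+01,  6.32037409e-02,
        5.82315505e-02, -1.59354522e-04]), 'position': array([ 0.2755109 , -0.56019858,  0.22157258]), 'tcp_rot': array([[ 4.41093479e-01, -8.97460973e-01, -5.87121362e-04],
       [-8.97458680e-01, -4.41093703e-01,  2.06441948e-03],
       [-2.11171145e-03, -3.83684808e-04, -9.99997697e-01]]), 'force': array([ 0.14176676, -0.10494931,  0.33459214]), 'moment': array([-0.02268562,  0.00189461, -0.00381076]), 'opening': 0.9979011186683477}
scene [[533.24684074   0.         278.75769016]
 [  0.         533.24684074 208.21173498]
 [  0.           0.           1.        ]] [-0.20231237  0.          0.          0.          0.        ] [[-0.2931781   0.95587915 -0.01848404]
 [ 0.58430291  0.16384211 -0.79482443]
 [-0.75672763 -0.24382539 -0.60655788]] [ 0.15557627 -0.25122476  1.94232572]
side [[478.15538828   0.         278.8686365 ]
 [  0.         478.15538828 208.48394151]
 [  0.           0.           1.        ]] [-0.12982142  0.          0.          0.          0.        ] [[-0.69774    -0.71622516 -0.01343176]
 [-0.46090831  0.4632085  -0.75696857]
 [ 0.54838164 -0.52197644 -0.65331323]] [0.34019685 0.25808754 1.02147897]
wrist [[329.50897283   0.         280.30075409]
 [  0.         329.50897283 204.41118489]
 [  0.           0.           1.        ]] [-0.03931726  0.          0.          0.          0.        ] [[ 4.40907040e-01 -8.97552265e-01 -9.56138452e-04]
 [-8.65556832e-01 -4.25471249e-01  2.64169618e-01]
 [-2.37512848e-01 -1.15646652e-01 -9.64475764e-01]] [-0.62467402 -0.03107818  0.39011321]
```

View pics/scene0.png

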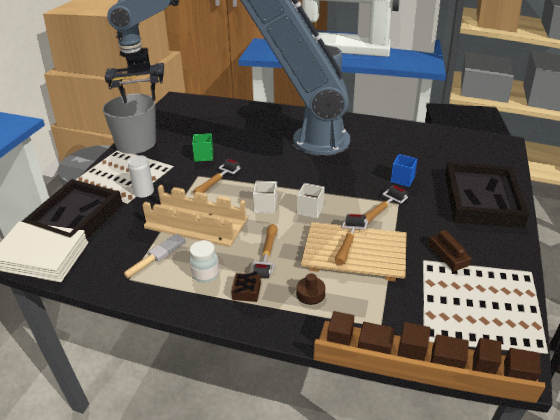

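View pics/side0.png

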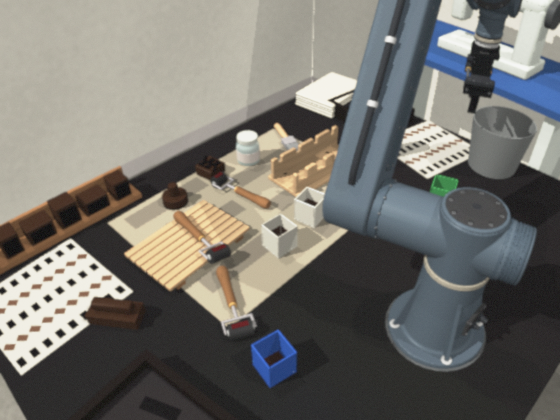

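View pics/wrist0.png

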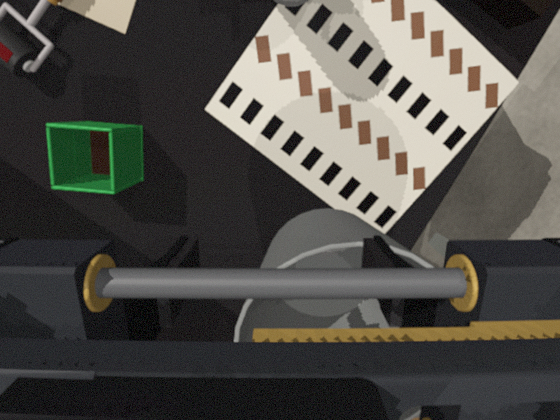

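The scene view shows four rollers: handles at about (210,183), (268,240), (375,212) and (345,247), the last lying on the board. The two white pots are at (265,197) and (311,200), the stand at (195,215), and the green and blue decoys at (203,147) and (404,170). I'll build helpers and get rough positions.

```bash
cat > h.py <<'E'
from rig import read_state, capture
import cv2, numpy as np, pickle
def ray(c,uv):
    p=cv2.undistortPoints(np.array([[uv]],float),c["camera_matrix"],c["dist"])[0,0]
    R=np.array(c["R"]);t=np.array(c["t"]);d=R.T@np.array([p[0],p[1],1.]);return -R.T@t,d/np.linalg.norm(d)
def onz(c,uv,z):
    o,d=ray(c,uv);return o+d*(z-o[2])/d[2]
def tri(*obs):
    A=np.zeros((3,3));b=np.zeros(3);L=[]
    for c,uv in obs:
        o,d=ray(c,uv);P=np.eye(3)-np.outer(d,d);A+=P;b+=P@o;L.append((o,P))
    X=np.linalg.solve(A,b);return X,[np.linalg.norm(P@(X-o)) for o,P in L]
def proj(c,X):
    rv=cv2.Rodrigues(np.array(c["R"]))[0]
    return cv2.projectPoints(np.array(X,float).reshape(-1,3),rv,np.array(c["t"]),c["camera_matrix"],np.array(c["dist"]))[0][:,0]
def snap(n,tag):
    c=capture(n);pickle.dump(c,open(f"pics/{tag}.pkl","wb"));cv2.imwrite(f"pics/{tag}.png",c["pixels"][:,:,::-1]);return c
def load(tag): return pickle.load(open(f"pics/{tag}.pkl","rb"))
def crop(c,x0,y0,x1,y1,f,out):
    im=c["pixels"][y0:y1,x0:x1,::-1];im=cv2.resize(im,None,fx=f,fy=f,interpolation=cv2.INTER_CUBIC);cv2.imwrite(out,im)
E
python3 - <<'E'
from h import *
a=snap("scene","sc1");b=snap("side","sd1")
crop(a,120,130,420,310,2.6,"pics/sc1c.png");crop(b,110,110,380,350,2.4,"pics/sd1c.png")
for n,uv,z in [("r1 handle",(210,183),.015),("r2",(268,240),.015),("r3",(375,212),.015),("r4",(345,247),.041),("potA",(265,197),.036),("potB",(311,200),.036),("stand",(195,215),.03),("board",(355,250),.026),("jar",(204,262),.05),("can",(141,177),.06),("can",(150,120),.06)]:
    print(n,onz(a,uv,z).round(3))
E
```

```text
r1 handle [ 0.389 -0.274  0.015]
r2 [ 0.604 -0.009  0.015]
r3 [0.397 0.258 0.015]
r4 [0.604 0.207 0.041]
potA [ 0.441 -0.07   0.036]
potB [0.418 0.067 0.036]
stand [ 0.573 -0.242  0.03 ]
board [0.592 0.233 0.026]
jar [ 0.77  -0.126  0.05 ]
can [ 0.475 -0.472  0.06 ]
can [ 0.121 -0.631  0.06 ]
```

```bash
python3 -c "
from rig import read_state as r
print(r()['time_s'])"
```

```text
0.25
```

View pics/sc1c.png

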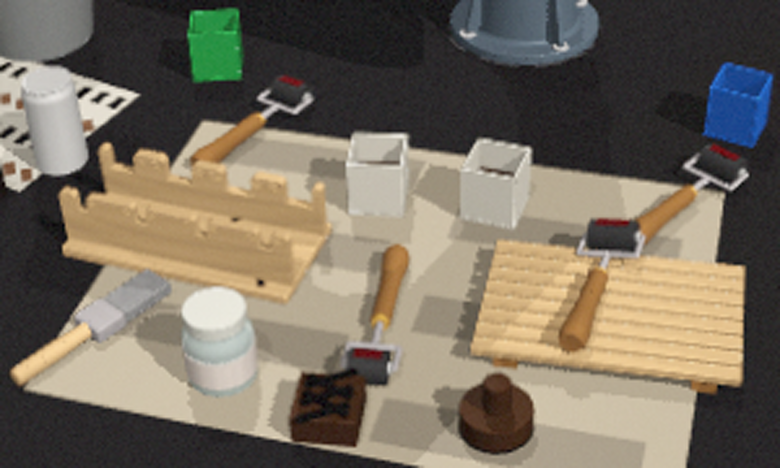

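View pics/sd1c.png

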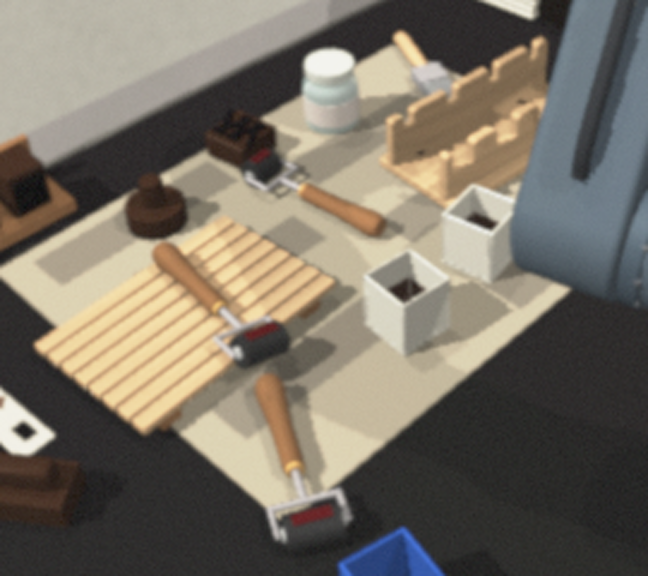

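```bash
cat >> h.py <<'E'
from scipy.spatial.transform import Rotation as Ro
def Rdown(yaw):  # tool x at yaw deg, z down
    a=np.radians(yaw);x=np.array([np.cos(a),np.sin(a),0]);z=np.array([0,0,-1.]);return np.column_stack([x,np.cross(z,x),z])
def plan(p,R=None,s=None):
    "turn first (at the place), then shift: prints both in the tool axes"
    s=s or read_state();T=s["tcp_rot"];P=s["position"];d=np.array(p)-P
    if R is None: R=T
    w=Ro.from_matrix(T.T@R).as_rotvec()
    print("shift(before turn) cm",(T.T@d*100).round(2),"| shift(after turn)",(R.T@d*100).round(2),"dist %.1f"%(100*np.linalg.norm(d)),"turn",w.round(3),"deg %.0f"%np.degrees(np.linalg.norm(w)))
def st():
    s=read_state();x=s["tcp_rot"][:,0];z=s["tcp_rot"][:,2]
    print("t %.1f"%s["time_s"],"p",s["position"].round(4),"x",x.round(3),"z",z.round(3),"j",s["joint_positions"].round(0),"F",s["force"].round(1),"op %.3f"%s["opening"])
E
python3 - <<'E'
from h import *
s=read_state();c=capture("wrist");C=-c["R"].T@c["t"];print("cam in tool",s["tcp_rot"].T@(C-s["position"]))
plan([.42,-.05,.45],Rdown(-10))
E
python3 -m crank '[[[0,0,-5],[0,0,0]],[[0,0,-5],[0,0,0]],[[0,0,-5],[0,0,0]],[[0,0,-5],[0,0,0]]]'
```

```text
cam in tool [ 0.00040208 -0.07288987 -0.16218352]
shift(before turn) cm [-39.48 -35.48 -22.75] | shift(after turn) [  5.35 -52.79 -22.78] dist 57.7 turn [-0.     0.001 -0.939] deg 54
time_s: 0.7
position: [0.2756, -0.5605, 0.4245]
tcp_rot: [[0.441, -0.897, 0.0], [-0.897, -0.441, 0.0], [-0.0, -0.0, -1.0]]
force: [0.0, -1.5, -0.4]
opening: 1.0
```

```bash
python3 -m crank '[[[-3.6,-3.2,-0.2],[0,0,0]],[[-3.6,-3.2,-0.2],[0,0,0]],[[-3.6,-3.2,-0.2],[0,0,0]],[[-3.6,-3.2,-0.2],[0,0,0]],[[-3.6,-3.2,-0.2],[0,0,-0.134]],[[-3.2,-3.6,-0.2],[0,0,-0.134]],[[-2.7,-4,-0.2],[0,0,-0.134]],[[-2.2,-4.3,-0.2],[0,0,-0.134]],[[-1.6,-4.6,-0.2],[0,0,-0.134]],[[-1,-4.7,-0.2],[0,0,-0.134]],[[-0.4,-4.8,-0.2],[0,0,-0.134]],[[0,0,0],[0,0,0]]]'
python3 - <<'E'
from h import *
st();snap("wrist","w1")
E
```

```text
time_s: 1.9
position: [0.4092, -0.042, 0.4451]
tcp_rot: [[0.986, -0.164, 0.001], [-0.164, -0.986, 0.002], [0.001, -0.003, -1.0]]
force: [0.7, -0.6, -0.9]
opening: 0.998
t 1.9 p [ 0.4092 -0.042   0.4451] x [ 0.986 -0.164  0.001] z [ 0.001  0.002 -1.   ] j [-22.   0.  89.   0.  90. -12.] F [ 0.7 -0.6 -0.9] op 0.998
```

View pics/w1.png

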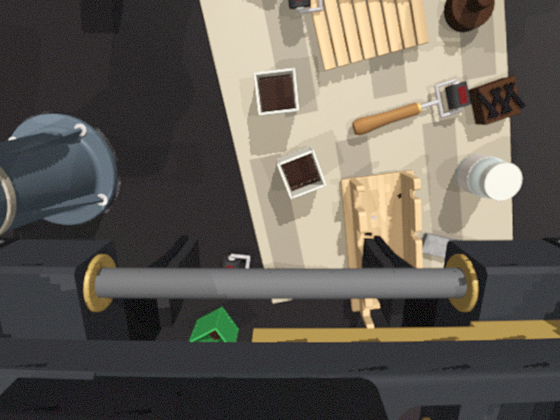

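```bash
python3 -m crank '[[[0,4.5,0],[0,0,0]],[[0,4.5,0],[0,0,0]],[[0,4.5,0],[0,0,0]],[[0,4.5,0],[0,0,0]],[[0,4.5,0],[0,0,0]],[[0,4.5,0],[0,0,0]],[[0,0,0],[0,0,0]],[[0,0,0],[0,0,0]]]'
python3 - <<'E'
from h import *
st();snap("wrist","w2")
E
python3 -m crank '[[[2,-4.5,0],[0,0,0]],[[2,-4.5,0],[0,0,0]],[[2,-4.5,0],[0,0,0]],[[0,-4.5,0],[0,0,0]],[[0,-4.5,0],[0,0,0]],[[0,-4.5,0],[0,0,0]],[[0,-4.5,0],[0,0,0]],[[0,-4.5,0],[0,0,0]],[[0,-4.5,0],[0,0,0]],[[0,0,0],[0,0,0]],[[0,0,0],[0,0,0]]]'
python3 - <<'E'
from h import *
st();snap("wrist","w3")
E
```

```text
time_s: 2.75
position: [0.3605, -0.3151, 0.4438]
tcp_rot: [[0.984, -0.18, -0.001], [-0.18, -0.984, 0.002], [-0.001, -0.001, -1.0]]
force: [-1.0, -0.2, -1.1]
opening: 0.996
t 2.8 p [ 0.3605 -0.3151  0.4438] x [ 0.984 -0.18  -0.001] z [-0.001  0.002 -1.   ] j [-55.   7.  82.  -0.  91. -44.] F [-1.  -0.2 -1.1] op 0.996
time_s: 3.9
position: [0.4909, 0.0766, 0.4448]
tcp_rot: [[0.985, -0.171, -0.0], [-0.171, -0.985, -0.001], [0.0, 0.001, -1.0]]
force: [-0.6, -0.3, 0.7]
opening: 1.0
t 3.9 p [0.4909 0.0766 0.4448] x [ 0.985 -0.171  0.   ] z [-0.    -0.001 -1.   ] j [-4.  9. 80. -0. 91.  6.] F [-0.6 -0.3  0.7] op 1.000
```

View pics/w2.png

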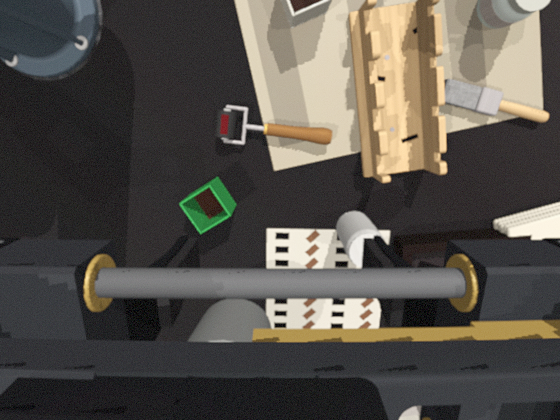

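View pics/w3.png

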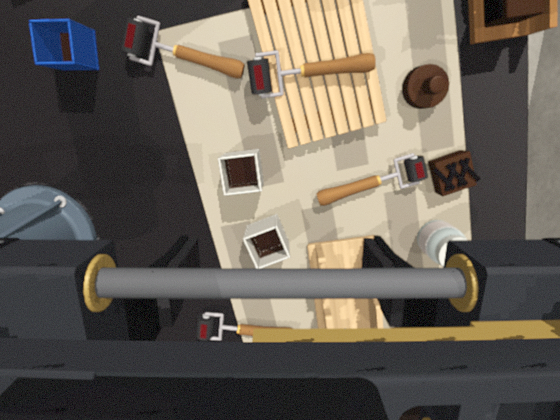

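```bash
python3 - <<'E'
from h import *
crop(load("w2"),340,0,470,190,3.1,"pics/w2s.png");crop(load("w1"),330,150,450,340,3.1,"pics/w1s.png")
crop(load("w2"),205,90,345,160,5.5,"pics/w2r1.png")
E
```

```text
(no output)
```

View pics/w2s.png

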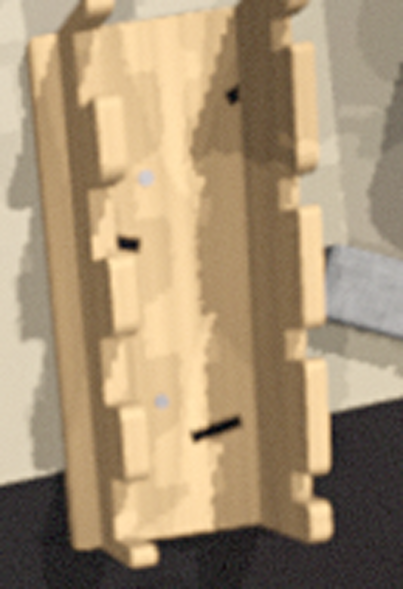

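View pics/w1s.png

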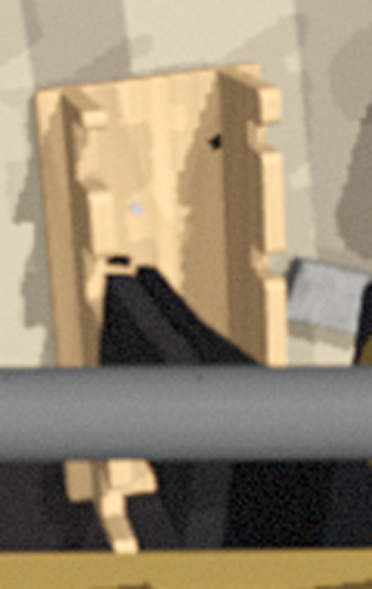

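View pics/w2r1.png

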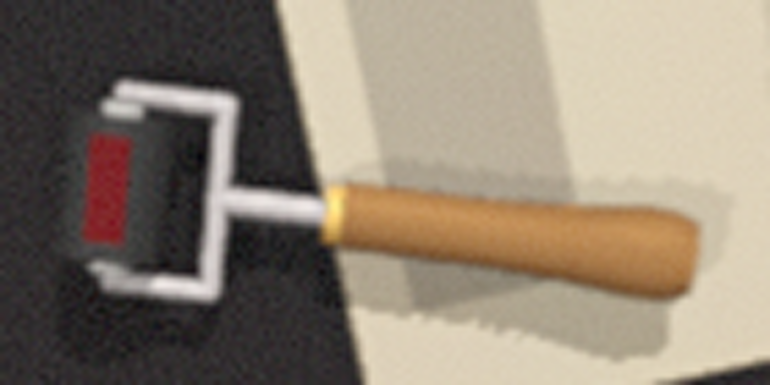

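```bash
python3 - <<'E'
from h import *
plan([.56,-.40,.33],Rdown(-10))
E
python3 -m crank '[[[1.4,4.2,0.9],[0,0,0]],[[1.4,4.2,1],[0,0,0]],[[1.4,4.2,1],[0,0,0]],[[1.4,4.2,1],[0,0,0]],[[1.4,4.2,1],[0,0,0]],[[1.4,4.2,1],[0,0,0]],[[1.4,4.2,1],[0,0,0]],[[1.4,4.2,1],[0,0,0]],[[1.4,4.2,1],[0,0,0]],[[1.4,4.2,1],[0,0,0]],[[1,4,1],[0,0,0]],[[0,0,0],[0,0,0]]]'
python3 - <<'E'
from h import *
st();snap("wrist","w4")
E
```

```text
shift(before turn) cm [15.03 45.62 11.51] | shift(after turn) [15.04 45.62 11.47] dist 49.4 turn [ 0.001 -0.     0.   ] deg 0
time_s: 5.15
position: [0.556, -0.4112, 0.3323]
tcp_rot: [[0.983, -0.183, -0.003], [-0.183, -0.983, -0.0], [-0.003, 0.001, -1.0]]
force: [-0.9, 0.6, -0.3]
opening: 0.997
t 5.2 p [ 0.556  -0.4112  0.3323] x [ 0.983 -0.183 -0.003] z [-0.003 -0.    -1.   ] j [-46.  31.  63.  -0.  86. -35.] F [-0.9  0.6 -0.3] op 0.997
```

View pics/w4.png

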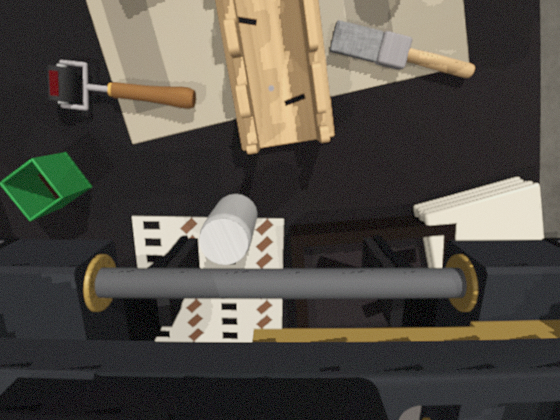

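```bash
python3 -m crank '[[[0,-4,0],[0,0,0]],[[0,-4,-1],[0,0,0]],[[-1,-4,-2],[0,0,0]],[[-1,0,-2],[0,0,0]],[[0,0,0],[0,0,0]],[[0,0,0],[0,0,0]]]'
python3 - <<'E'
from h import *
st();c=snap("wrist","w5");crop(c,120,0,400,240,2.8,"pics/w5c.png")
E
```

```text
time_s: 5.8
position: [0.56, -0.2826, 0.3864]
tcp_rot: [[0.984, -0.176, 0.002], [-0.176, -0.984, -0.001], [0.002, 0.001, -1.0]]
force: [-0.2, -0.3, -0.5]
opening: 0.998
t 5.8 p [ 0.56   -0.2826  0.3864] x [ 0.984 -0.176  0.002] z [ 0.002 -0.001 -1.   ] j [-37.  23.  69.  -0.  88. -27.] F [-0.2 -0.3 -0.5] op 0.998
```

View pics/w5c.png

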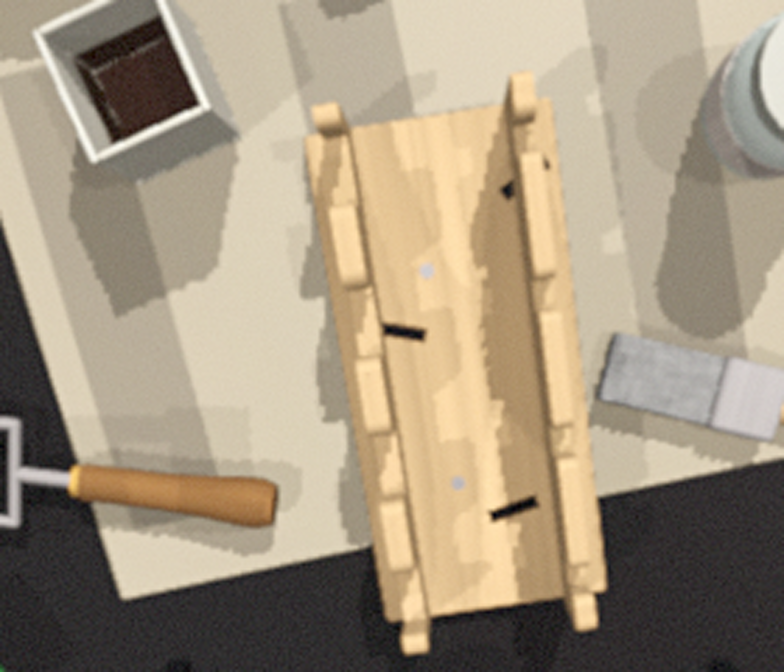

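```bash
python3 - <<'E'
from h import *
c=load("w5")
P=lambda x,y,z: onz(c,(120+(x-0.5)/2.8,(y-0.5)/2.8),z)
n=dict(e1=(522,73),m2=(547,295),m3=(565,441),m4=(578,581),e2=(585,628))
h=dict(e1=(327,105),m2=(360,323),m3=(381,465),e2=(415,652))
for D,z in((n,.08),(h,.078)):
    pts={k:P(*v,z) for k,v in D.items()}
    for k in pts: print(k,pts[k].round(4),"d to e1 %.4f"%np.linalg.norm(pts[k]-pts["e1"]))
    d=pts["e1"]-pts["e2"]; print("yaw",np.degrees(np.arctan2(d[1],d[0]))-90, "mid",((pts["e1"]+pts["e2"])/2).round(4))
# triangulate stand ends with the scene / w2 views: reproject to check
a=load("sc1");b=load("w2")
for D,z in((n,.08),(h,.078)):
    for k,v in D.items(): print(k,proj(a,P(*v,z)).round(1),proj(b,P(*v,z)).round(1))
crop(a,130,180,260,250,6,"pics/sc1s.png")
E
```

```text
e1 [ 0.6267 -0.1083  0.08  ] d to e1 0.0000
m2 [ 0.6231 -0.2087  0.08  ] d to e1 0.1004
m3 [ 0.6214 -0.2808  0.08  ] d to e1 0.1726
m4 [ 0.6176 -0.3552  0.08  ] d to e1 0.2471
e2 [ 0.6176 -0.3819  0.08  ] d to e1 0.2737
yaw -1.9071630937503556 mid [ 0.6222 -0.2451  0.08  ]
e1 [ 0.5348 -0.1054  0.078 ] d to e1 0.0000
m2 [ 0.5304 -0.2057  0.078 ] d to e1 0.1003
m3 [ 0.5269 -0.2767  0.078 ] d to e1 0.1715
e2 [ 0.5252 -0.3799  0.078 ] d to e1 0.2747
yaw -2.0179912475820174 mid [ 0.53   -0.2427  0.078 ]
e1 [[229.7 220.6]] [[436.5 -12.8]]
m2 [[196.6 213.6]] [[439.3  60.6]]
m3 [[173.6 209. ]] [[441.4 109.6]]
m4 [[151.1 204. ]] [[441.8 157.2]]
e2 [[143.  202.5]] [[442.7 173.3]]
e1 [[242.4 201.9]] [[372.8  -3.1]]
m2 [[210.6 195.5]] [[377.8  69.6]]
m3 [[189. 191.]] [[380.6 117.7]]
e2 [[158.4 185.5]] [[386.1 181.8]]
```

View pics/sc1s.png

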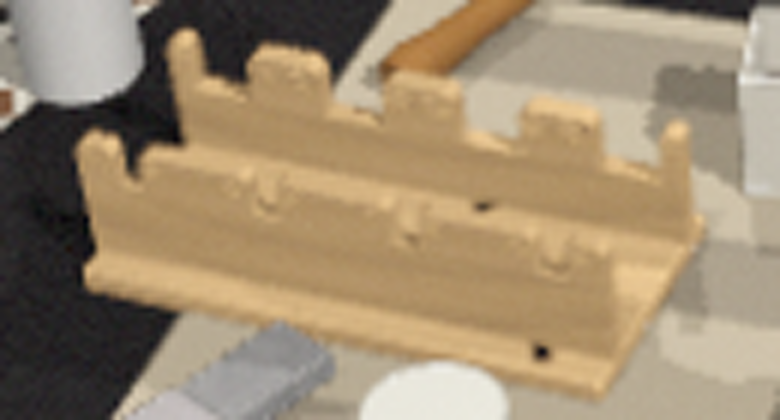

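```bash
cat >> h.py <<'E'
def handles(c):
    hsv=cv2.cvtColor(c["pixels"],cv2.COLOR_RGB2HSV)
    m=cv2.inRange(hsv,(6,120,70),(24,255,255));m=cv2.morphologyEx(m,cv2.MORPH_OPEN,np.ones((3,3)))
    out=[]
    for k in cv2.findContours(m,cv2.RETR_EXTERNAL,cv2.CHAIN_APPROX_NONE)[0]:
        if cv2.contourArea(k)<150: continue
        (cx,cy),(w,h),a=cv2.minAreaRect(k);L=max(w,h);W=min(w,h)
        if L/W<2.5 or L/W>9: continue
        q=k[:,0].astype(float);mu,ev=cv2.PCACompute(q,None)[:2];d=ev[0]
        t=(q-mu[0])@d;n=(q-mu[0])@ev[1]
        # axis through mid of widths near either end
        ends=[]
        for lo,hi in((t.min(),t.min()+.25*(np.ptp(t))),(t.max()-.25*np.ptp(t),t.max())):
            s=(t>=lo)&(t<=hi);nn=(n[s].min()+n[s].max())/2;te=t.min() if lo==t.min() else t.max()
            ends.append(mu[0]+d*te+ev[1]*nn)
        out.append((np.array(ends),L,W))
    return out
E
python3 - <<'E'
from h import *
for t in("w1","w2","w3","w4","w5"):
    c=load(t);print(t)
    for e,L,W in handles(c):
        X=[onz(c,p,.015) for p in e];print("  ",e.round(1).tolist(),"L%.0f W%.0f"%(L,W),[x.round(4).tolist() for x in X],"len %.3f"%np.linalg.norm(X[0]-X[1]))
E
```

```text
w1
   [[353.6, 128.0], [419.6, 106.9]] L69 W15 [[0.5461, -0.0142, 0.015], [0.6643, 0.0033, 0.015]] len 0.120
w2
   [[264.3, 128.4], [330.3, 136.5]] L66 W15 [[0.342, -0.2623, 0.015], [0.4538, -0.2971, 0.015]] len 0.117
w3
   [[317.9, 198.9], [379.4, 179.1]] L65 W15 [[0.5469, -0.0146, 0.015], [0.6633, 0.0032, 0.015]] len 0.118
   [[300.4, 70.5], [374.4, 61.1]] L75 W18 [[0.5498, 0.2119, 0.015], [0.6748, 0.206, 0.015]] len 0.125
   [[173.8, 49.5], [242.7, 70.9]] L72 W17 [[0.3471, 0.2816, 0.015], [0.4538, 0.2281, 0.015]] len 0.119
w4
   [[107.2, 88.9], [194.6, 98.4]] L87 W20 [[0.3376, -0.2609, 0.015], [0.4554, -0.2972, 0.015]] len 0.123
w5
   [[144.3, 171.2], [217.8, 179.9]] L74 W16 [[0.3382, -0.2614, 0.015], [0.4543, -0.2971, 0.015]] len 0.121
```

```bash
python3 - <<'E'
from h import *
def T(*o):
    E=[]
    for k in(0,1):
        X,r=tri(*[(load(t),handles(load(t))[i][0][k]) for t,i in o]);E.append(X);print(X.round(4),np.round(r,4))
    d=E[0]-E[1];print("len %.4f yaw01 %.1f"%(np.linalg.norm(d),np.degrees(np.arctan2(d[1],d[0]))))
print("r1");T(("w2",0),("w4",0),("w5",0))
print("r2");T(("w1",0),("w3",0))
c=load("w3");e=handles(c)[1][0];print("r4 z.041",[onz(c,p,.041).round(4) for p in e]); print(proj(load("sc1"),[onz(c,p,.041) for p in e]))
for i,(e,L,W) in enumerate(handles(load("sc1"))): print(e.round(1).tolist(),L,W)
E
```

```text
r1
[ 0.342  -0.2617  0.0234] [0.0006 0.0007 0.0011]
[ 0.4543 -0.2972  0.0128] [0.0001 0.0006 0.0005]
len 0.1182 yaw01 162.4
r2
[ 0.5466 -0.0145  0.0142] [0.0004 0.0004]
[0.663  0.0036 0.0176] [0.0004 0.0004]
len 0.1178 yaw01 -171.1
r4 z.041 [array([0.5478, 0.2091, 0.041 ]), array([0.6673, 0.2034, 0.041 ])]
[[349.75788076 233.99813686]
 [338.58107604 262.51552014]]
[[315.8, 333.4], [545.8, 380.4]] 234.7530059814453 56.36482620239258
[[350.9, 233.0], [337.6, 264.7]] 34.1525993347168 11.384201049804688
[[273.1, 224.5], [266.0, 252.8]] 28.99472999572754 9.21442699432373
[[196.0, 192.4], [220.0, 174.5]] 29.98752784729004 7.5449395179748535
[[57.1, 120.1], [60.9, 157.2]] 37.0 11.0
[[69.5, 76.7], [74.3, 112.9]] 37.387996673583984 13.993169784545898
[[107.9, 25.7], [121.1, 67.3]] 43.607906341552734 14.018559455871582
```

```bash
python3 - <<'E'
from h import *
c=load("w4")
for uv in [(2,184),(67,153),(91,185),(33,220)]: print(onz(c,uv,.072).round(3))
plan([.362,-.268,.13],Rdown(-107.6))
plan([.362,-.268,.13],Rdown(72.4))
E
```

```text
[ 0.184 -0.358  0.072]
[ 0.288 -0.336  0.072]
[ 0.306 -0.382  0.072]
[ 0.208 -0.414  0.072]
shift(before turn) cm [-19.73   2.02  25.52] | shift(after turn) [ 4.56 19.3  25.52] dist 32.3 turn [0.    0.    1.701] deg 97
shift(before turn) cm [-19.73   2.02  25.52] | shift(after turn) [ -4.56 -19.3   25.52] dist 32.3 turn [-0.     0.    -1.441] deg 83
```

```bash
python3 -m crank '[[[-4.6,0.55,0],[0,0,0]],[[-4.6,0.55,0],[0,0,0]],[[-4.6,0.55,0],[0,0,0]],[[-4.7,0.55,0],[0,0,0]]]'
python3 -m crank '[[[0,0,2.1],[0,0,0.142]],[[0,0,2.1],[0,0,0.142]],[[0,0,2.1],[0,0,0.142]],[[0,0,2.1],[0,0,0.142]],[[0,0,2.1],[0,0,0.142]],[[0,0,2.1],[0,0,0.142]],[[0,0,2.1],[0,0,0.142]],[[0,0,2.1],[0,0,0.142]],[[0,0,2.1],[0,0,0.142]],[[0,0,2.1],[0,0,0.142]],[[0,0,2.1],[0,0,0.142]],[[0,0,2.1],[0,0,0.142]]]' -0.4
python3 -m crank '[[[0,0,0],[0,0,0]],[[0,0,0],[0,0,0]]]'
python3 - <<'E'
from h import *
st();plan([.3735,-.272,.005],Rdown(-107.6));a=snap("scene","sc2");b=snap("side","sd2");crop(a,130,90,330,230,4,"pics/sc2c.png")
E
```

```text
time_s: 6.25
position: [0.3722, -0.272, 0.3838]
tcp_rot: [[0.984, -0.176, -0.002], [-0.176, -0.984, 0.002], [-0.003, -0.002, -1.0]]
force: [-0.9, -1.1, -0.2]
opening: 0.999
time_s: 7.45
position: [0.3735, -0.2721, 0.1316]
tcp_rot: [[-0.312, -0.95, -0.001], [-0.95, 0.312, 0.002], [-0.001, 0.002, -1.0]]
force: [0.1, 0.1, -0.6]
opening: 0.699
time_s: 7.65
position: [0.3737, -0.2719, 0.1328]
tcp_rot: [[-0.303, -0.953, -0.002], [-0.953, 0.303, 0.002], [-0.001, 0.002, -1.0]]
force: [-0.5, 0.3, 0.1]
opening: 0.706
t 7.7 p [ 0.3737 -0.2719  0.1328] x [-0.303 -0.953 -0.001] z [-0.002  0.002 -1.   ] j [-50.  26. 110.   0.  44.  58.] F [-0.5  0.3  0.1] op 0.706
shift(before turn) cm [ 3.000e-02 -1.000e-02  1.278e+01] | shift(after turn) [1.000e-02 2.000e-02 1.278e+01] dist 12.8 turn [ 0.002  0.001 -0.   ] deg 0
```

View pics/sc2c.png

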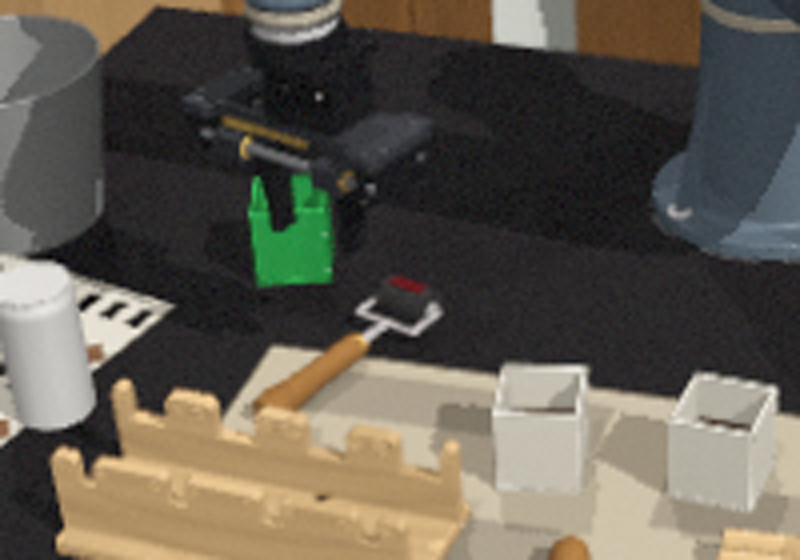

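```bash
python3 -m crank '[[[0,0,3],[0,0,0]],[[0,0,3],[0,0,0]],[[0,0,3],[0,0,0]],[[0,0,2],[0,0,0]],[[0,0,1],[0,0,0]],[[0,0,0.8],[0,0,0]],[[0,0,0],[0,0,0]],[[0,0,0],[0,0,0]]]'
python3 -m crank '[[[0,0,0],[0,0,0]],[[0,0,0],[0,0,0]],[[0,0,0],[0,0,0]],[[0,0,0],[0,0,0]],[[0,0,0],[0,0,0]]]' 1
```

```text
time_s: 8.55
position: [0.3748, -0.2724, 0.0063]
tcp_rot: [[-0.304, -0.953, 0.001], [-0.953, 0.304, -0.001], [0.001, -0.001, -1.0]]
force: [-0.1, 0.0, -0.1]
opening: 0.696
time_s: 9.05
position: [0.3744, -0.2719, 0.0057]
tcp_rot: [[-0.304, -0.953, 0.0], [-0.953, 0.304, -0.0], [0.0, -0.0, -1.0]]
force: [-0.3, 1.1, 0.6]
opening: 0.334
```

```bash
python3 -m crank '[[[0,0,0],[0,0,0]],[[0,0,0],[0,0,0]],[[0,0,0],[0,0,0]]]' 1
python3 -m crank '[[[0,0,-2],[0,0,0]],[[0,0,-3],[0,0,0]],[[0,0,-3],[0,0,0]],[[0,0,-3],[0,0,0]],[[0,0,-3],[0,0,0]]]'
```

```text
time_s: 9.35
position: [0.3743, -0.2719, 0.0055]
tcp_rot: [[-0.304, -0.953, -0.0], [-0.953, 0.304, 0.0], [-0.0, 0.0, -1.0]]
force: [-0.5, -0.6, 0.6]
opening: 0.246
time_s: 9.85
position: [0.3739, -0.2714, 0.1464]
tcp_rot: [[-0.305, -0.953, -0.001], [-0.953, 0.305, 0.001], [-0.001, 0.001, -1.0]]
force: [1.0, -1.1, -1.8]
opening: 0.247
```

```bash
python3 -m crank '[[[0,0,-0.2],[0,0,-0.1423]],[[0,0,-0.2],[0,0,-0.1423]],[[0,0,-0.2],[0,0,-0.1423]],[[0,0,-0.2],[0,0,-0.1423]],[[0,0,-0.2],[0,0,-0.1423]],[[0,0,-0.2],[0,0,-0.1423]],[[0,0,-0.2],[0,0,-0.1423]],[[0,0,-0.2],[0,0,-0.1423]],[[0,0,-0.2],[0,0,-0.1423]],[[0,0,-0.2],[0,0,-0.1423]],[[0,0,-0.2],[0,0,-0.1423]],[[0,0,-0.2],[0,0,-0.1423]]]'
python3 -m crank '[[[0,0,0],[0,0,-0.1423]],[[0,0,0],[0,0,-0.1423]],[[0,0,0],[0,0,-0.1423]],[[0,0,0],[0,0,-0.1423]],[[0,0,0],[0,0,-0.1423]],[[0,0,0],[0,0,-0.1423]],[[0,0,0],[0,0,-0.1423]],[[0,0,0],[0,0,-0.1423]],[[0,0,0],[0,0,-0.1423]],[[0,0,0],[0,0,-0.1423]],[[0,0,0],[0,0,-0.1423]],[[0,0,0],[0,0,-0.1423]]]'
python3 - <<'E'
from h import *
st();plan([.5658,-.3547,.13],Rdown(88.1))
E
```

```text
time_s: 11.05
position: [0.3739, -0.2713, 0.1692]
tcp_rot: [[0.986, -0.166, -0.001], [-0.166, -0.986, 0.001], [-0.001, -0.001, -1.0]]
force: [0.7, 1.2, -1.4]
opening: 0.241
time_s: 12.25
position: [0.3739, -0.2713, 0.1691]
tcp_rot: [[0.03, 1.0, -0.001], [1.0, -0.03, 0.001], [0.001, -0.001, -1.0]]
force: [-0.7, -0.5, -1.2]
opening: 0.24
t 12.2 p [ 0.3739 -0.2713  0.1691] x [0.03  1.    0.001] z [-0.001  0.001 -1.   ] j [ -50.   23.  108.    0.   49. -138.] F [-0.7 -0.5 -1.2] op 0.240
shift(before turn) cm [-7.76 19.44  3.89] | shift(after turn) [-7.7  19.46  3.91] dist 21.3 turn [-0.001 -0.001  0.003] deg 0
```

```bash
python3 -m crank '[[[-1.54,3.89,0],[0,0,0]],[[-1.54,3.89,0],[0,0,0]],[[-1.54,3.89,0],[0,0,0]],[[-1.54,3.89,0],[0,0,0]],[[-1.54,3.89,2],[0,0,0]],[[0,0,1.9],[0,0,0]],[[0,0,0],[0,0,0]],[[0,0,0],[0,0,0]]]'
python3 - <<'E'
from h import *
st();plan([.5658,-.3547,.0525],Rdown(88.1));a=snap("scene","sc3");b=snap("side","sd3");crop(a,100,100,260,240,4.2,"pics/sc3c.png");crop(b,250,100,450,240,4,"pics/sd3c.png")
E
```

```text
time_s: 13.05
position: [0.5647, -0.3546, 0.1294]
tcp_rot: [[0.036, 0.999, -0.003], [0.999, -0.036, 0.003], [0.003, -0.003, -1.0]]
force: [-0.1, 0.4, -1.1]
opening: 0.239
t 13.1 p [ 0.5647 -0.3546  0.1294] x [0.036 0.999 0.003] z [-0.003  0.003 -1.   ] j [ -42.   40.   80.   -0.   61. -130.] F [-0.1  0.4 -1.1] op 0.239
shift(before turn) cm [-0.02  0.14  7.69] | shift(after turn) [-0.    0.11  7.69] dist 7.7 turn [-0.003 -0.003 -0.002] deg 0
```

View pics/sc3c.png

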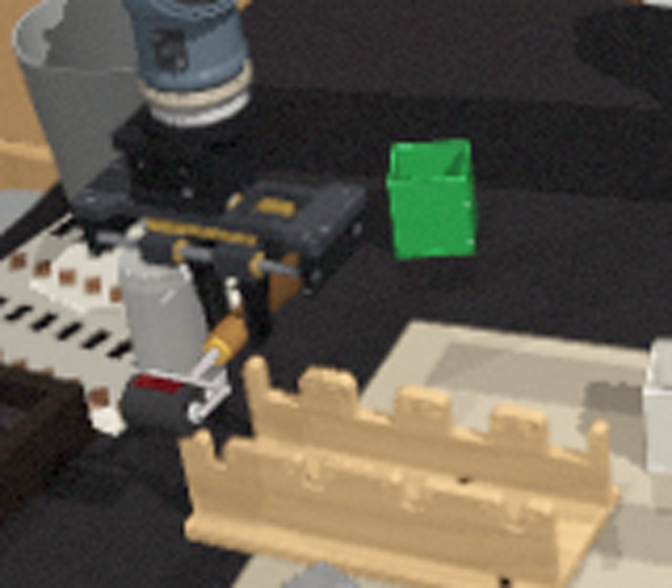

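View pics/sd3c.png

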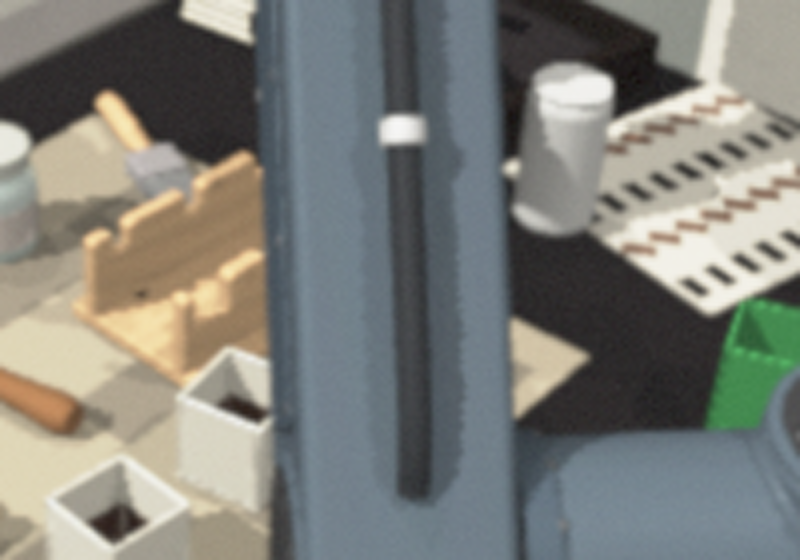

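```bash
python3 - <<'E'
from h import *
a=load("sc3");u=np.array([.9994,-.033,0]);o=np.array([.5647,-.3546,.139])+.015*u
for x in(-30,0,18,40,58,90): print(x,((proj(a,o+x/1000*u)[0]-[100,100])*4.2).round(0))
E
```

```text
-30 [249. 312.]
0 [227. 335.]
18 [214. 350.]
40 [198. 368.]
58 [184. 383.]
90 [159. 410.]
```

```bash
python3 -m crank '[[[0,0.4,1.5],[0,0,0]],[[0,0,1.5],[0,0,0]],[[0,0,1.5],[0,0,0]],[[0,0,1],[0,0,0]],[[0,0,0.7],[0,0,0]],[[0,0,0.7],[0,0,0]],[[0,0,0.5],[0,0,0]],[[0,0,0.2],[0,0,0]],[[0,0,0],[0,0,0]]]'
python3 - <<'E'
from h import *
st();a=snap("scene","sc4");crop(a,100,100,260,240,4.2,"pics/sc4c.png")
E
```

```text
time_s: 14.05
position: [0.57, -0.3559, 0.0544]
tcp_rot: [[0.036, 0.999, -0.0], [0.999, -0.036, 0.0], [0.0, -0.0, -1.0]]
force: [-0.2, -0.5, -1.5]
opening: 0.246
t 14.1 p [ 0.57   -0.3559  0.0544] x [0.036 0.999 0.   ] z [-0.  0. -1.] j [ -41.   45.   82.   -0.   53. -129.] F [-0.2 -0.5 -1.5] op 0.246
```

View pics/sc4c.png

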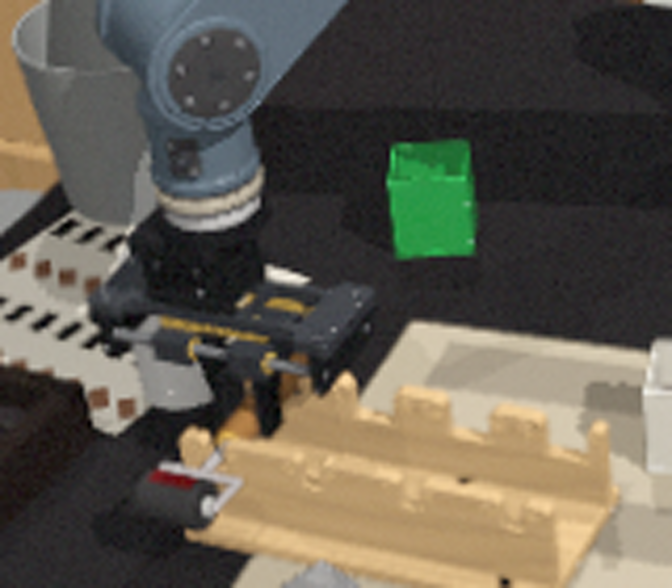

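```bash
python3 -m crank '[[[0,0,0.15],[0,0,0]],[[0,0,0],[0,0,0]]]'
python3 -m crank '[[[0,0,0],[0,0,0]],[[0,0,0],[0,0,0]],[[0,0,0],[0,0,0]],[[0,0,0],[0,0,0]],[[0,0,0],[0,0,0]]]' -0.1
python3 -m crank '[[[0,0,-2],[0,0,0]],[[0,0,-3],[0,0,0]],[[0,0,-4],[0,0,0]],[[0,0,-5],[0,0,0]],[[0,0,-5],[0,0,0]],[[0,0,-3],[0,0,0]]]'
python3 - <<'E'
from h import *
st();a=snap("scene","sc5");crop(a,100,100,400,310,2.6,"pics/sc5c.png")
E
```

```text
time_s: 14.3
position: [0.5701, -0.356, 0.0534]
tcp_rot: [[0.036, 0.999, 0.0], [0.999, -0.036, -0.0], [-0.0, 0.0, -1.0]]
force: [-0.1, 0.2, -2.4]
opening: 0.24
time_s: 14.8
position: [0.5701, -0.356, 0.0532]
tcp_rot: [[0.036, 0.999, 0.0], [0.999, -0.036, -0.0], [-0.0, 0.0, -1.0]]
force: [0.2, 0.6, -0.2]
opening: 0.534
time_s: 15.4
position: [0.5712, -0.3569, 0.2781]
tcp_rot: [[0.035, 0.999, 0.005], [0.999, -0.035, -0.005], [-0.004, 0.005, -1.0]]
force: [1.4, -1.3, -0.2]
opening: 0.552
t 15.4 p [ 0.5712 -0.3569  0.2781] x [ 0.035  0.999 -0.004] z [ 0.005 -0.005 -1.   ] j [ -41.   31.   71.    0.   77. -129.] F [ 1.4 -1.3 -0.2] op 0.552
```

View pics/sc5c.png

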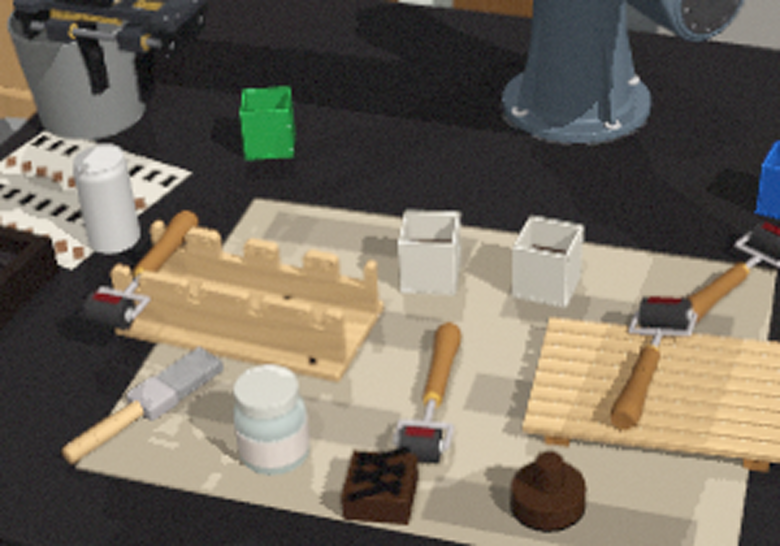

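```bash
python3 - <<'E'
from h import *
for t in("sc1","sc5"):
    for e,L,W in handles(load(t)):
        if L<36: print(t,e.round(1).tolist())
plan([.6346,-.0008,.13],Rdown(98.8))
E
```

```text
sc1 [[350.9, 233.0], [337.6, 264.7]]
sc1 [[273.1, 224.5], [266.0, 252.8]]
sc1 [[196.0, 192.4], [220.0, 174.5]]
sc5 [[350.9, 233.0], [337.7, 264.3]]
sc5 [[273.2, 224.6], [266.1, 252.8]]
sc5 [[173.6, 181.5], [153.8, 205.6]]
shift(before turn) cm [36.1   4.72 15.  ] | shift(after turn) [34.39 11.56 15.29] dist 39.4 turn [ 0.011  0.011 -0.189] deg 11
```

```bash
python3 -m crank '[[[4.48,0.62,0],[0,0,0]],[[4.48,0.62,0],[0,0,0]],[[4.48,0.62,0],[0,0,0]],[[4.48,0.62,0],[0,0,0]],[[4.48,0.62,0],[0,0,0]],[[4.48,0.62,1],[0,0,0]],[[4.48,0.62,2],[0,0,0]],[[4.48,0.62,3],[0,0,0]],[[0,0,4],[0,0,-0.095]],[[0,0,4],[0,0,-0.095]],[[0,0,0],[0,0,0]],[[0,0,0],[0,0,0]]]' -0.4
python3 - <<'E'
from h import *
st();plan([.6346,-.0008,.005],Rdown(98.8))
E
```

```text
time_s: 16.65
position: [0.6315, -0.0031, 0.1352]
tcp_rot: [[-0.152, 0.988, -0.002], [0.988, 0.152, 0.0], [0.001, -0.001, -1.0]]
force: [0.2, 1.3, 0.1]
opening: 0.696
t 16.6 p [ 0.6315 -0.0031  0.1352] x [-0.152  0.988  0.001] z [-0.002  0.    -1.   ] j [ -10.   37.   85.    0.   58. -109.] F [0.2 1.3 0.1] op 0.696
shift(before turn) cm [ 0.17  0.36 13.01] | shift(after turn) [ 0.18  0.34 13.02] dist 13.0 turn [-0.001 -0.001 -0.001] deg 0
```

```bash
python3 -m crank '[[[0.17,0.35,3],[0,0,0]],[[0,0,3],[0,0,0]],[[0,0,3],[0,0,0]],[[0,0,2],[0,0,0]],[[0,0,1.2],[0,0,0]],[[0,0,0.8],[0,0,0]],[[0,0,0],[0,0,0]],[[0,0,0],[0,0,0]]]'
python3 -m crank '[[[0,0,0],[0,0,0]],[[0,0,0],[0,0,0]],[[0,0,0],[0,0,0]],[[0,0,0],[0,0,0]],[[0,0,0],[0,0,0]],[[0,0,0],[0,0,0]],[[0,0,0],[0,0,0]],[[0,0,0],[0,0,0]]]' 1
python3 -m crank '[[[0,0,-2],[0,0,0]],[[0,0,-3],[0,0,0]],[[0,0,-3],[0,0,0]],[[0,0,-3],[0,0,0]],[[0,0,-3],[0,0,0]],[[0,0,0],[0,0,0.0935]],[[0,0,0],[0,0,0.0935]],[[0,0,0],[0,0,0]]]'
python3 - <<'E'
from h import *
o=np.array([.5845,-.2443]);u=np.array([.9994,-.033]);v=np.array([.033,.9994])
p=o-.037*v-.010*u;print(p);st();plan([*p,.13],Rdown(88.1));a=snap("scene","sc6");crop(a,150,130,350,280,4,"pics/sc6c.png")
E
```

```text
time_s: 17.45
position: [0.6361, -0.0011, 0.0068]
tcp_rot: [[-0.153, 0.988, 0.003], [0.988, 0.153, -0.0], [-0.001, 0.002, -1.0]]
force: [0.3, 0.3, 0.2]
opening: 0.699
time_s: 18.25
position: [0.6349, -0.0008, 0.0054]
tcp_rot: [[-0.154, 0.988, -0.0], [0.988, 0.154, -0.0], [0.0, -0.0, -1.0]]
force: [-0.3, 0.3, 0.0]
opening: 0.243
time_s: 19.05
position: [0.6345, -0.0007, 0.1454]
tcp_rot: [[0.033, 0.999, -0.001], [0.999, -0.033, 0.0], [0.0, -0.001, -1.0]]
force: [-0.1, 0.1, -1.8]
opening: 0.244
[ 0.573285  -0.2809478]
t 19.1 p [ 0.6345 -0.0007  0.1454] x [0.033 0.999 0.   ] z [-0.001  0.    -1.   ] j [-10.  36.  85.   0.  59. -98.] F [-0.1  0.1 -1.8] op 0.244
shift(before turn) cm [-28.21  -5.2    1.54] | shift(after turn) [-28.21  -5.19   1.54] dist 28.7 turn [-0.001 -0.     0.001] deg 0
```

View pics/sc6c.png

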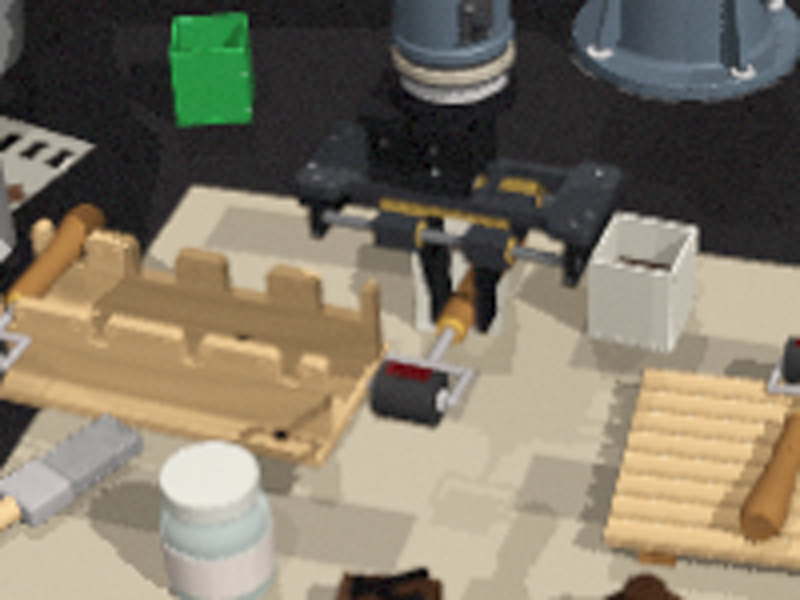

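```bash
python3 - <<'E'
from h import *
a=load("sc6");u=np.array([.9994,-.033,0]);o=np.array([.6345,-.0007,.155])+.010*u
for x in(-30,0,18,40,58,90): print(x,((proj(a,o+x/1000*u)[0]-[150,130])*4).round(0))
E
python3 -m crank '[[[-4.03,-0.74,0],[0,0,0]],[[-4.03,-0.74,0],[0,0,0]],[[-4.03,-0.74,0],[0,0,0]],[[-4.03,-0.74,0],[0,0,0]],[[-4.03,-0.74,0],[0,0,0]],[[-4.03,-0.74,0],[0,0,0]],[[-4.03,-0.74,0],[0,0,0]],[[0,0,1.5],[0,0,0]],[[0,0,0],[0,0,0]],[[0,0,0],[0,0,0]]]'
python3 - <<'E'
from h import *
st();plan([.5745,-.281,.0525],Rdown(88.1))
E
```

```text
-30 [473. 289.]
0 [457. 316.]
18 [447. 332.]
40 [435. 353.]
58 [424. 370.]
90 [406. 402.]
time_s: 20.1
position: [0.5732, -0.2797, 0.1293]
tcp_rot: [[0.031, 1.0, -0.002], [1.0, -0.031, 0.002], [0.002, -0.003, -1.0]]
force: [0.5, -0.0, -0.9]
opening: 0.244
t 20.1 p [ 0.5732 -0.2797  0.1293] x [0.031 1.    0.002] z [-0.002  0.002 -1.   ] j [ -36.   38.   85.    0.   58. -124.] F [ 0.5 -0.  -0.9] op 0.244
shift(before turn) cm [-0.14  0.16  7.68] | shift(after turn) [-0.13  0.14  7.68] dist 7.7 turn [-0.003 -0.002  0.002] deg 0
```

```bash
python3 -m crank '[[[-0.13,0.55,1.5],[0,0,0]],[[0,0,1.5],[0,0,0]],[[0,0,1.5],[0,0,0]],[[0,0,1],[0,0,0]],[[0,0,0.7],[0,0,0]],[[0,0,0.7],[0,0,0]],[[0,0,0.5],[0,0,0]],[[0,0,0.25],[0,0,0]],[[0,0,0],[0,0,0]],[[0,0,0],[0,0,0]]]'
python3 - <<'E'
from h import *
st();a=snap("scene","sc7");crop(a,100,130,260,270,4.2,"pics/sc7c.png")
E
```

```text
time_s: 21.1
position: [0.5796, -0.2828, 0.0543]
tcp_rot: [[0.033, 0.999, 0.001], [0.999, -0.033, -0.0], [-0.0, 0.001, -1.0]]
force: [0.6, -1.0, -1.7]
opening: 0.243
t 21.1 p [ 0.5796 -0.2828  0.0543] x [ 0.033  0.999 -0.   ] z [ 0.001 -0.    -1.   ] j [ -36.   44.   86.    0.   50. -124.] F [ 0.6 -1.  -1.7] op 0.243
```

View pics/sc7c.png

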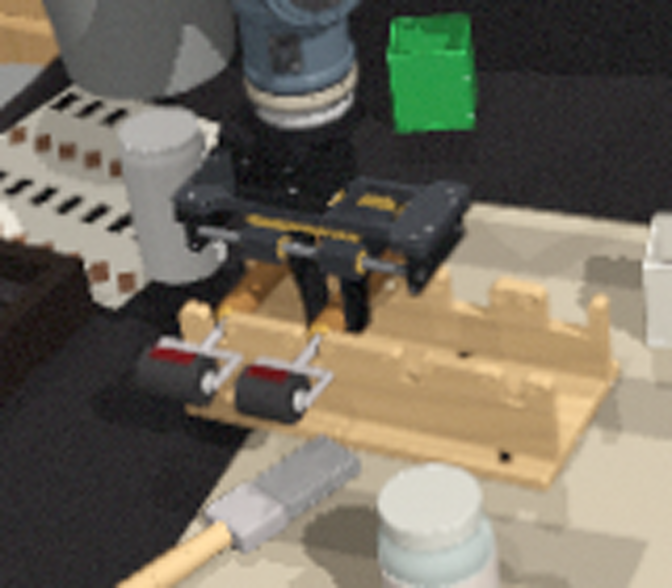

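```bash
python3 -m crank '[[[0,0,0.1],[0,0,0]],[[0,0,0],[0,0,0]]]'
python3 -m crank '[[[0,0,0],[0,0,0]],[[0,0,0],[0,0,0]],[[0,0,0],[0,0,0]],[[0,0,0],[0,0,0]],[[0,0,0],[0,0,0]]]' -0.1
python3 -m crank '[[[0,0,-2],[0,0,0]],[[0,0,-3],[0,0,0]],[[0,0,-4],[0,0,0]],[[0,0,-5],[0,0,0]],[[0,0,-5],[0,0,0]],[[0,0,-5],[0,0,0]],[[4,0.3,-3],[0,0,0]],[[4.8,0.3,-1],[0,0,0]],[[4.9,0.3,0],[0,0,0]],[[4.9,0.3,0],[0,0,0]],[[4.9,0.3,0],[0,0,0]],[[4.9,0.3,0],[0,0,0]]]'
python3 -m crank '[[[4.9,0.3,0],[0,0,0]],[[4.9,0.3,0],[0,0,0]],[[4.9,0.3,0],[0,0,0]],[[4.9,0.3,0],[0,0,0]],[[0,0,0],[0,0,0]],[[0,0,0],[0,0,0]]]'
python3 - <<'E'
from h import *
st();c=snap("wrist","w6")
for e,L,W in handles(c): print(e.round(1).tolist(),L,W)
E
```

```text
time_s: 21.35
position: [0.5795, -0.2826, 0.0531]
tcp_rot: [[0.033, 0.999, 0.0], [0.999, -0.033, -0.0], [-0.0, 0.0, -1.0]]
force: [-0.1, -0.5, -1.0]
opening: 0.243
time_s: 21.85
position: [0.5794, -0.2826, 0.053]
tcp_rot: [[0.033, 0.999, 0.0], [0.999, -0.033, -0.0], [-0.0, 0.0, -1.0]]
force: [-1.0, 0.4, -0.5]
opening: 0.535
time_s: 23.05
position: [0.6063, 0.0026, 0.333]
tcp_rot: [[0.033, 0.999, 0.0], [0.999, -0.033, -0.0], [-0.0, 0.0, -1.0]]
force: [1.4, -0.3, -0.4]
opening: 0.552
time_s: 23.65
position: [0.6245, 0.1974, 0.3325]
tcp_rot: [[0.03, 1.0, -0.001], [1.0, -0.03, -0.001], [-0.001, -0.001, -1.0]]
force: [0.5, -0.4, 0.1]
opening: 0.553
t 23.6 p [0.6245 0.1974 0.3325] x [ 0.03   1.    -0.001] z [-0.001 -0.001 -1.   ] j [  8.  27.  69.  -0.  83. -80.] F [ 0.5 -0.4  0.1] op 0.553
[[165.0, 334.6], [527.0, 330.3]] 361.99993896484375 41.99999237060547
[[386.7, 255.0], [390.3, 312.2]] 57.30052947998047 18.30510711669922
[[173.4, 254.9], [169.8, 312.2]] 57.43868637084961 17.600568771362305
[[288.4, 110.1], [285.8, 197.2]] 87.0 20.0
[[493.8, 60.5], [521.2, 105.6]] 52.84418487548828 14.531388282775879
```

View pics/w6.png

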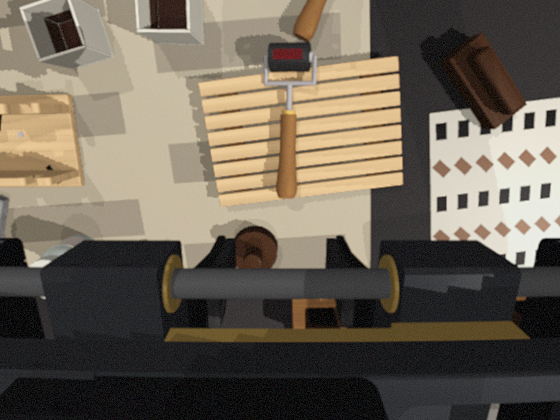

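```bash
python3 - <<'E'
from h import *
w3=load("w3");w6=load("w6");e3=handles(w3)[1][0];e6=handles(w6)[3][0]
E=[]
for k in(0,1):
    X,r=tri((w3,e3[k]),(w6,e6[k]));E.append(X);print(X.round(4),np.round(r,4),"z.041:",onz(w6,e6[k],.041).round(4))
F,B=E;d=F-B;print("yaw",np.degrees(np.arctan2(d[1],d[0])),"len",np.linalg.norm(d),"origin",F+(B-F)*.159)
cs=[onz(w6,p,.026) for p in[(201,83),(399,58),(402,186),(219,205)]]
for c in cs: print("board",c.round(4))
cs=np.array(cs);print(cs.mean(0),[np.linalg.norm(cs[i]-cs[i-1]).round(4) for i in range(4)])
E
```

```text
[0.5478 0.2097 0.0375] [0.0003 0.0003] z.041: [0.5477 0.2098 0.041 ]
[0.666  0.2031 0.045 ] [0.0002 0.0002] z.041: [0.6668 0.2032 0.041 ]
yaw 176.81060777257917 len 0.11854080069676139 origin [0.56662423 0.20864099 0.03867142]
board [0.5083 0.0931 0.026 ]
board [0.4841 0.3588 0.026 ]
board [0.6586 0.3733 0.026 ]
board [0.6795 0.1044 0.026 ]
[0.5826331  0.23238573 0.026     ] [np.float64(0.1716), np.float64(0.2668), np.float64(0.1751), np.float64(0.2697)]
```

```bash
python3 - <<'E'
from h import *
plan([.5766,.208,.15],Rdown(86.8))
E
python3 -m crank '[[[1,-2.4,4.5],[0,0,0.025]],[[0,-2.4,4.5],[0,0,0]],[[0,0,4.5],[0,0,0]],[[0,0,4.5],[0,0,0]],[[0,0,0],[0,0,0]],[[0,0,0],[0,0,0]]]' -0.3
python3 - <<'E'
from h import *
st();plan([.5766,.208,.0315],Rdown(86.8))
E
```

```text
shift(before turn) cm [ 1.05 -4.83 18.26] | shift(after turn) [ 0.92 -4.86 18.26] dist 18.9 turn [-0.001  0.001  0.024] deg 1
time_s: 24.3
position: [0.5792, 0.2064, 0.1557]
tcp_rot: [[0.06, 0.998, -0.001], [0.998, -0.06, -0.0], [-0.0, -0.001, -1.0]]
force: [0.9, 0.3, -0.1]
opening: 0.652
t 24.3 p [0.5792 0.2064 0.1557] x [ 0.06   0.998 -0.   ] z [-0.001 -0.    -1.   ] j [  9.  34.  87.  -0.  59. -77.] F [ 0.9  0.3 -0.1] op 0.652
shift(before turn) cm [ 0.15 -0.26 12.42] | shift(after turn) [ 0.14 -0.27 12.42] dist 12.4 turn [-0.001  0.    -0.004] deg 0
```

```bash
python3 -m crank '[[[0.15,-0.26,3],[0,0,0]],[[0,0,3],[0,0,0]],[[0,0,3],[0,0,0]],[[0,0,2],[0,0,0]],[[0,0,1],[0,0,0]],[[0,0,0.4],[0,0,0]],[[0,0,0],[0,0,0]],[[0,0,0],[0,0,0]]]'
python3 -m crank '[[[0,0,0],[0,0,0]],[[0,0,0],[0,0,0]],[[0,0,0],[0,0,0]],[[0,0,0],[0,0,0]],[[0,0,0],[0,0,0]],[[0,0,0],[0,0,0]],[[0,0,0],[0,0,0]],[[0,0,0],[0,0,0]]]' 1
python3 -m crank '[[[0,0,-2],[0,0,0]],[[0,0,-3],[0,0,0]],[[0,0,-4],[0,0,0]],[[0,0,-4],[0,0,0]],[[0,0,0],[0,0,0]]]'
python3 - <<'E'
from h import *
st();plan([.6,.1,.15],Rdown(-91.9))
E
```

```text
time_s: 25.1
position: [0.5777, 0.2097, 0.0332]
tcp_rot: [[0.058, 0.998, 0.003], [0.998, -0.058, 0.001], [0.001, 0.003, -1.0]]
force: [-0.1, -0.6, -0.7]
opening: 0.651
time_s: 25.9
position: [0.5761, 0.2095, 0.0314]
tcp_rot: [[0.058, 0.998, -0.0], [0.998, -0.058, -0.0], [-0.0, -0.0, -1.0]]
force: [-0.4, -0.5, 0.0]
opening: 0.244
time_s: 26.4
position: [0.5803, 0.2104, 0.1672]
tcp_rot: [[0.057, 0.998, 0.012], [0.998, -0.057, 0.002], [0.003, 0.012, -1.0]]
force: [0.8, 0.5, -1.3]
opening: 0.241
t 26.4 p [0.5803 0.2104 0.1672] x [0.057 0.998 0.003] z [ 0.012  0.002 -1.   ] j [ 10.  33.  87.   0.  59. -77.] F [ 0.8  0.5 -1.3] op 0.241
shift(before turn) cm [-10.92   2.58   1.72] | shift(after turn) [10.97 -2.33  1.72] dist 11.3 turn [-0.004 -0.019  3.117] deg 179
```

```bash
python3 -m crank '[[[0,0,0],[0,0,0.142]],[[0,0,0],[0,0,0.142]],[[0,0,0],[0,0,0.142]],[[0,0,0],[0,0,0.142]],[[0,0,0],[0,0,0.142]],[[0,0,0],[0,0,0.142]],[[0,0,0],[0,0,0.142]],[[0,0,0],[0,0,0.142]],[[0,0,0],[0,0,0.142]],[[0,0,0],[0,0,0.142]],[[0,0,0],[0,0,0.142]]]'
python3 -m crank '[[[0,0,0],[0,0,0.142]],[[0,0,0],[0,0,0.142]],[[0,0,0],[0,0,0.142]],[[0,0,0],[0,0,0.142]],[[0,0,0],[0,0,0.142]],[[0,0,0],[0,0,0.142]],[[0,0,0],[0,0,0.142]],[[0,0,0],[0,0,0.142]],[[0,0,0],[0,0,0.142]],[[0,0,0],[0,0,0.142]],[[0,0,0],[0,0,0.14]],[[0,0,0],[0,0,0]]]'
python3 - <<'E'
from h import *
o=np.array([.5845,-.2443]);u=np.array([.9994,-.033]);v=np.array([.033,.9994])
p=o+.037*v-.010*u+.005*u;print(p);st();plan([*p,.14],Rdown(-91.9))
E
```

```text
time_s: 27.5
position: [0.5752, 0.2093, 0.1598]
tcp_rot: [[0.998, -0.055, -0.003], [-0.055, -0.999, -0.0], [-0.003, 0.001, -1.0]]
force: [0.0, -0.6, -1.7]
opening: 0.247
time_s: 28.7
position: [0.5752, 0.2093, 0.1599]
tcp_rot: [[-0.038, -0.999, -0.003], [-0.999, 0.038, -0.0], [0.001, 0.003, -1.0]]
force: [-0.2, 0.5, -1.3]
opening: 0.245
[ 0.580724  -0.2071572]
t 28.7 p [0.5752 0.2093 0.1599] x [-0.038 -0.999  0.001] z [-0.003 -0.    -1.   ] j [ 10.  34.  87.   0.  59. 102.] F [-0.2  0.5 -1.3] op 0.245
shift(before turn) cm [41.6  -2.13  2.01] | shift(after turn) [41.61 -1.93  1.99] dist 41.7 turn [ 0.003 -0.    -0.005] deg 0
```

```bash
python3 -m crank '[[[4.62,-0.22,0],[0,0,-0.005]],[[4.62,-0.22,0],[0,0,0]],[[4.62,-0.22,0],[0,0,0]],[[4.62,-0.22,0],[0,0,0]],[[4.62,-0.22,0],[0,0,0]],[[4.62,-0.22,0],[0,0,0]],[[4.62,-0.22,0],[0,0,0]],[[4.62,-0.22,1],[0,0,0]],[[4.62,-0.22,2],[0,0,0]],[[0,0,0],[0,0,0]],[[0,0,0],[0,0,0]],[[0,0,0],[0,0,0]]]'
python3 - <<'E'
from h import *
st();plan([.5807,-.2072,.0525],Rdown(-91.9));a=snap("scene","sc8");crop(a,120,130,320,280,4,"pics/sc8c.png")
u=np.array([.9994,-.033,0]);o=read_state()["position"]+.010*u+np.array([0,0,.0095])
for x in(-30,0,18,40,58,90): print(x,((proj(a,o+x/1000*u)[0]-[120,130])*4).round(0))
E
```

```text
time_s: 29.9
position: [0.5816, -0.2052, 0.1311]
tcp_rot: [[-0.031, -1.0, -0.001], [-1.0, 0.031, 0.001], [-0.001, 0.001, -1.0]]
force: [-0.4, 0.1, -1.5]
opening: 0.247
t 29.9 p [ 0.5816 -0.2052  0.1311] x [-0.031 -1.    -0.001] z [-0.001  0.001 -1.   ] j [-30.  36.  88.   0.  56.  62.] F [-0.4  0.1 -1.5] op 0.247
shift(before turn) cm [0.21 0.07 7.86] | shift(after turn) [0.2  0.08 7.86] dist 7.9 turn [0.001 0.001 0.002] deg 0
-30 [338. 215.]
0 [320. 238.]
18 [308. 253.]
40 [294. 271.]
58 [282. 287.]
90 [261. 314.]
```

View pics/sc8c.png

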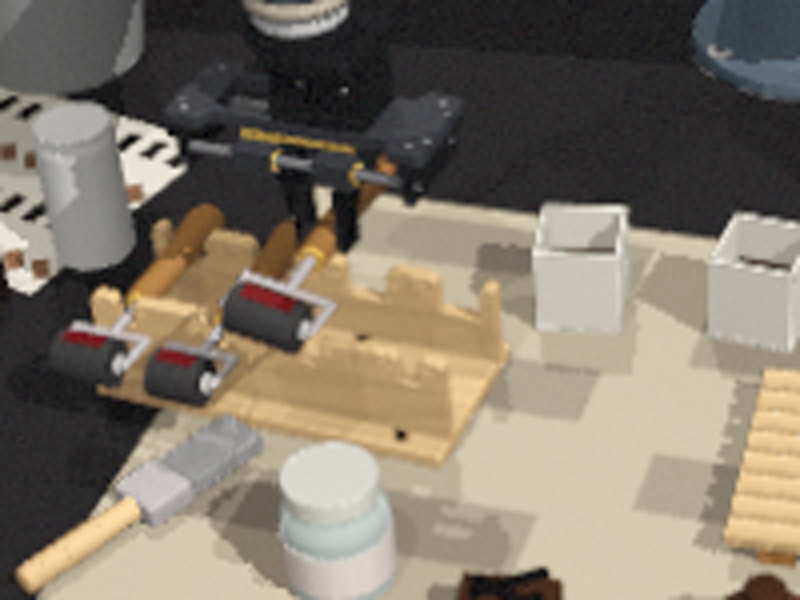

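```bash
python3 -m crank '[[[0.2,0,1.5],[0,0,0]],[[0,0,1.5],[0,0,0]],[[0,0,1.5],[0,0,0]],[[0,0,1],[0,0,0]],[[0,0,0.7],[0,0,0]],[[0,0,0.7],[0,0,0]],[[0,0,0.5],[0,0,0]],[[0,0,0.4],[0,0,0]],[[0,0,0],[0,0,0]],[[0,0,0],[0,0,0]]]'
python3 - <<'E'
from h import *
st();a=snap("scene","sc9");crop(a,120,130,320,280,4,"pics/sc9c.png")
E
```

```text
time_s: 30.95
position: [0.5821, -0.2084, 0.0556]
tcp_rot: [[-0.033, -0.999, 0.001], [-0.999, 0.033, -0.0], [0.0, -0.001, -1.0]]
force: [-3.8, 1.8, 8.3]
opening: 0.246
t 30.9 p [ 0.5821 -0.2084  0.0556] x [-0.033 -0.999  0.   ] z [ 0.001 -0.    -1.   ] j [-30.  42.  90.   0.  48.  62.] F [-3.8  1.8  8.3] op 0.246
```

View pics/sc9c.png

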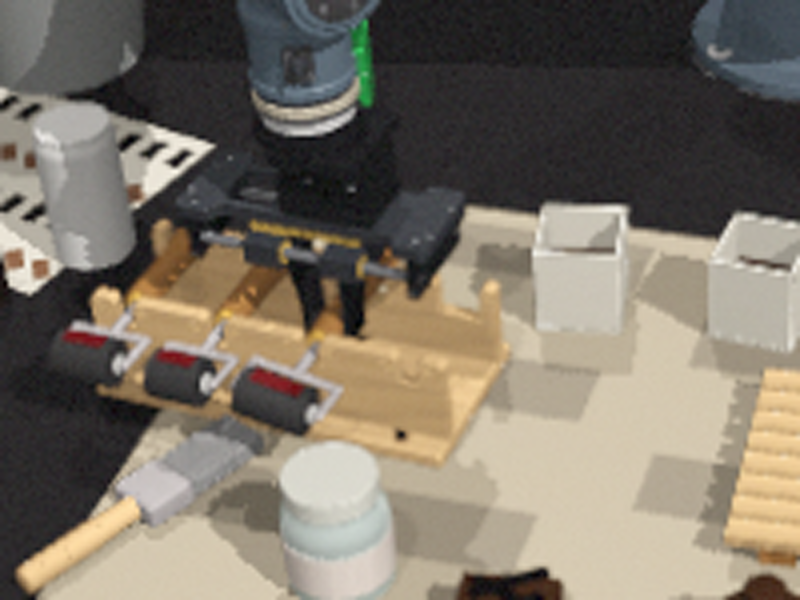

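```bash
python3 -m crank '[[[0,0,0],[0,0,0]],[[0,0,0],[0,0,0]],[[0,0,0],[0,0,0]],[[0,0,0],[0,0,0]],[[0,0,0],[0,0,0]]]' -0.1
python3 -m crank '[[[0,0,-2],[0,0,0]],[[0,0,-3],[0,0,0]],[[0,0,-4],[0,0,0]],[[0,0,-5],[0,0,0]],[[0,0,-5],[0,0,0]],[[0,0,-5],[0,0,0]],[[0,0,-2],[0,0,0]],[[0,0,0],[0,0,0]]]'
python3 - <<'E'
from h import *
st();plan([.467,.222,.33],Rdown(63.4));a=snap("scene","sc10");crop(a,120,130,430,290,2.5,"pics/sc10c.png")
w=load("w3");print([onz(w,p,.072).round(3) for p in[(32,21),(92,27),(97,69),(40,64)]])
E
```

```text
time_s: 31.5
position: [0.5821, -0.2084, 0.0534]
tcp_rot: [[-0.033, -0.999, -0.0], [-0.999, 0.033, 0.0], [-0.0, 0.0, -1.0]]
force: [0.1, 0.1, 0.8]
opening: 0.532
time_s: 32.3
position: [0.584, -0.2094, 0.3183]
tcp_rot: [[-0.033, -0.999, 0.008], [-0.999, 0.033, -0.005], [0.005, -0.009, -1.0]]
force: [0.7, -0.7, 0.1]
opening: 0.55
t 32.3 p [ 0.584  -0.2094  0.3183] x [-0.033 -0.999  0.005] z [ 0.008 -0.005 -1.   ] j [-30.  25.  76.   0.  79.  62.] F [ 0.7 -0.7  0.1] op 0.550
shift(before turn) cm [-42.73  13.1   -1.48] | shift(after turn) [ 33.34 -29.78  -1.17] dist 44.7 turn [ 0.004 -0.013 -2.71 ] deg 155
[array([0.159, 0.349, 0.072]), array([0.248, 0.323, 0.072]), array([0.238, 0.264, 0.072]), array([0.151, 0.288, 0.072])]
```

View pics/sc10c.png

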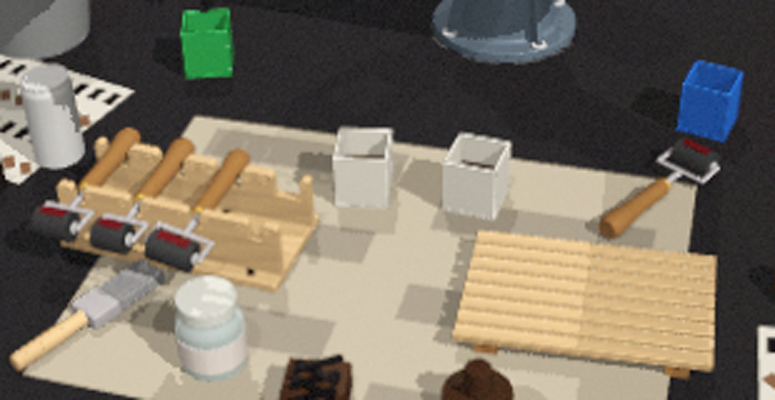

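```bash
python3 -m crank '[[[-4.73,1.47,0],[0,0,0]],[[-4.73,1.47,0],[0,0,0]],[[-4.73,1.47,0],[0,0,0]],[[-4.73,1.47,0],[0,0,0]],[[-4.73,1.47,0],[0,0,0]],[[-4.73,1.47,0],[0,0,0]],[[-4.73,1.47,0],[0,0,0]],[[-4.73,1.47,0],[0,0,0]],[[-4.73,1.47,0],[0,0,0]],[[0,0,0],[0,0,-0.1427]],[[0,0,0],[0,0,-0.1427]],[[0,0,0],[0,0,-0.1427]]]'
python3 -m crank '[[[0,0,0],[0,0,-0.1427]],[[0,0,0],[0,0,-0.1427]],[[0,0,0],[0,0,-0.1427]],[[0,0,0],[0,0,-0.1427]],[[0,0,0],[0,0,-0.1427]],[[0,0,0],[0,0,-0.1427]],[[0,0,0],[0,0,-0.1427]],[[0,0,0],[0,0,-0.1427]],[[0,0,0],[0,0,-0.1427]],[[0,0,0],[0,0,-0.1427]],[[0,0,0],[0,0,-0.1427]],[[0,0,0],[0,0,-0.1427]]]' 
python3 -m crank '[[[0,0,0],[0,0,-0.1427]],[[0,0,0],[0,0,-0.1427]],[[0,0,0],[0,0,-0.1427]],[[0,0,0],[0,0,-0.1427]],[[0,0,0],[0,0,0]],[[0,0,0],[0,0,0]]]' -0.4
python3 - <<'E'
from h import *
st();c=snap("wrist","w7");w3=load("w3")
for e,L,W in handles(c): print(e.round(1).tolist(),L,W)
E
```

```text
time_s: 33.55
position: [0.4619, 0.2219, 0.3108]
tcp_rot: [[0.392, -0.92, -0.006], [-0.92, -0.392, -0.001], [-0.001, 0.006, -1.0]]
force: [0.1, 0.1, -0.0]
opening: 0.553
time_s: 34.75
position: [0.4623, 0.2211, 0.3108]
tcp_rot: [[0.856, 0.516, -0.006], [0.516, -0.856, -0.001], [-0.005, -0.002, -1.0]]
force: [-0.3, -0.2, -0.1]
opening: 0.55
time_s: 35.35
position: [0.4629, 0.2213, 0.3119]
tcp_rot: [[0.45, 0.893, -0.004], [0.893, -0.45, -0.001], [-0.002, -0.003, -1.0]]
force: [-0.9, -0.1, -1.1]
opening: 0.695
t 35.4 p [0.4629 0.2213 0.3119] x [ 0.45   0.893 -0.002] z [-0.004 -0.001 -1.   ] j [ 13.  16.  91.   0.  73. -50.] F [-0.9 -0.1 -1.1] op 0.695
[[410.8, 254.6], [415.2, 312.3]] 57.547584533691406 21.668424606323242
[[150.3, 254.6], [145.1, 312.2]] 57.547584533691406 22.138202667236328
[[281.9, 69.0], [282.6, 159.0]] 90.0 19.0
```

View pics/w7.png

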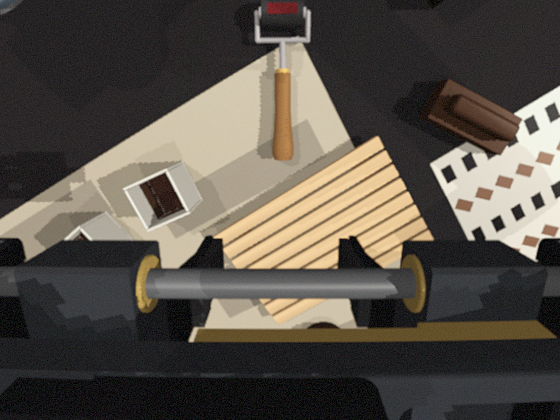

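```bash
python3 - <<'E'
from h import *
w3=load("w3");w=load("w7");e3=handles(w3)[2][0];e=handles(w)[2][0];E=[]
for k in(0,1):
    X,r=tri((w3,e3[k]),(w,e[k]));E.append(X);print(X.round(4),np.round(r,4),"z.015",onz(w,e[k],.015).round(4))
F,B=[onz(w,e[k],.015) for k in(0,1)]
d=(F-B)/np.linalg.norm(F-B);y=np.degrees(np.arctan2(d[1],d[0]));o=F+(B-F)*.159;g=o-.015*d;print("yaw",y,"len",np.linalg.norm(F-B),o,g)
g[2]=.13;plan(g,Rdown(y-90))
E
```

```text
[0.3481 0.2807 0.0189] [0.0001 0.0001] z.015 [0.3476 0.2808 0.015 ]
[0.4536 0.2285 0.0125] [0.0001 0.0001] z.015 [0.4534 0.2287 0.015 ]
yaw 153.7583505514568 len 0.11792634183974975 [0.36439896 0.27253266 0.015     ] [0.37785302 0.26590029 0.015     ]
shift(before turn) cm [ 0.18 -9.59 18.25] | shift(after turn) [ 0.23 -9.62 18.23] dist 20.6 turn [-0.002  0.002 -0.008] deg 0
```

```bash
python3 -m crank '[[[0.2,-3,3.5],[0,0,-0.008]],[[0,-3.3,3.7],[0,0,0]],[[0,-3.3,3.7],[0,0,0]],[[0,0,3.7],[0,0,0]],[[0,0,3.6],[0,0,0]],[[0,0,0],[0,0,0]],[[0,0,0],[0,0,0]]]'
python3 - <<'E'
from h import *
st();plan([.3779,.2659,.005],Rdown(63.76))
E
```

```text
time_s: 36.1
position: [0.3785, 0.2657, 0.1315]
tcp_rot: [[0.441, 0.898, -0.001], [0.898, -0.441, -0.001], [-0.001, -0.001, -1.0]]
force: [0.4, -0.1, 0.7]
opening: 0.701
t 36.1 p [0.3785 0.2657 0.1315] x [ 0.441  0.898 -0.001] z [-0.001 -0.001 -1.   ] j [ 21.  27. 110.   0.  43. -43.] F [ 0.4 -0.1  0.7] op 0.701
shift(before turn) cm [ 1.000e-02 -5.000e-02  1.265e+01] | shift(after turn) [-1.000e-02 -7.000e-02  1.265e+01] dist 12.6 turn [-0.001  0.001  0.002] deg 0
```

```bash
python3 -m crank '[[[0,0,3],[0,0,0]],[[0,0,3],[0,0,0]],[[0,0,3],[0,0,0]],[[0,0,2],[0,0,0]],[[0,0,1],[0,0,0]],[[0,0,0.6],[0,0,0]],[[0,0,0],[0,0,0]],[[0,0,0],[0,0,0]]]'
python3 -m crank '[[[0,0,0],[0,0,0]],[[0,0,0],[0,0,0]],[[0,0,0],[0,0,0]],[[0,0,0],[0,0,0]],[[0,0,0],[0,0,0]],[[0,0,0],[0,0,0]],[[0,0,0],[0,0,0]],[[0,0,0],[0,0,0]]]' 1
python3 -m crank '[[[0,0,-2],[0,0,0]],[[0,0,-3],[0,0,0]],[[0,0,-4],[0,0,0]],[[0,0,-4],[0,0,0]],[[0,0,-2.5],[0,0,0]],[[0,0,0],[0,0,0]]]'
python3 - <<'E'
from h import *
o=np.array([.5845,-.2443]);u=np.array([.9994,-.033]);v=np.array([.033,.9994])
p=o+.111*v-.015*u+.005*u;print(p);st();plan([*p,.14],Rdown(-91.9))
E
```

```text
time_s: 36.9
position: [0.3795, 0.266, 0.0066]
tcp_rot: [[0.44, 0.898, 0.002], [0.898, -0.44, 0.001], [0.002, 0.002, -1.0]]
force: [0.3, -0.7, 0.4]
opening: 0.7
time_s: 37.7
position: [0.3786, 0.2657, 0.0056]
tcp_rot: [[0.44, 0.898, -0.0], [0.898, -0.44, -0.0], [-0.0, -0.0, -1.0]]
force: [0.0, 0.2, -0.1]
opening: 0.244
time_s: 38.3
position: [0.3806, 0.2666, 0.1636]
tcp_rot: [[0.439, 0.898, 0.007], [0.898, -0.439, 0.003], [0.006, 0.005, -1.0]]
force: [0.6, 0.4, -2.6]
opening: 0.247
[ 0.578169  -0.1330366]
t 38.3 p [0.3806 0.2666 0.1636] x [0.439 0.898 0.006] z [ 0.007  0.003 -1.   ] j [ 21.  23. 108.  -0.  48. -43.] F [ 0.6  0.4 -2.6] op 0.247
shift(before turn) cm [-27.22  35.3    2.39] | shift(after turn) [ 39.28 -21.07   2.36] dist 44.6 turn [-0.006 -0.009  2.72 ] deg 156
```

```bash
python3 -m crank '[[[0,0,0],[0,0,0.143]],[[0,0,0],[0,0,0.143]],[[0,0,0],[0,0,0.143]],[[0,0,0],[0,0,0.143]],[[0,0,0],[0,0,0.143]],[[0,0,0],[0,0,0.143]],[[0,0,0],[0,0,0.143]],[[0,0,0],[0,0,0.143]],[[0,0,0],[0,0,0.143]],[[0,0,0],[0,0,0.143]],[[0,0,0],[0,0,0.143]],[[0,0,0],[0,0,0.143]]]'
python3 -m crank '[[[0,0,0],[0,0,0.143]],[[0,0,0],[0,0,0.143]],[[0,0,0],[0,0,0.143]],[[0,0,0],[0,0,0.143]],[[0,0,0],[0,0,0.143]],[[0,0,0],[0,0,0.143]],[[0,0,0],[0,0,0.142]],[[0,0,0],[0,0,0]],[[0,0,0],[0,0,0]]]'
python3 - <<'E'
from h import *
st();plan([.5782,-.133,.14],Rdown(-91.9))
E
```

```text
time_s: 39.5
position: [0.3772, 0.2651, 0.1588]
tcp_rot: [[0.822, -0.57, -0.004], [-0.57, -0.822, -0.002], [-0.002, 0.003, -1.0]]
force: [-0.6, -0.1, -1.7]
opening: 0.245
time_s: 40.4
position: [0.3777, 0.2653, 0.1594]
tcp_rot: [[-0.027, -1.0, -0.003], [-1.0, 0.027, -0.001], [0.001, 0.003, -1.0]]
force: [-0.2, -0.2, -1.7]
opening: 0.244
t 40.4 p [0.3777 0.2653 0.1594] x [-0.027 -1.     0.001] z [-0.003 -0.001 -1.   ] j [ 21.  24. 109.  -0.  48. 113.] F [-0.2 -0.2 -1.7] op 0.244
shift(before turn) cm [ 39.28 -21.11   1.93] | shift(after turn) [ 39.15 -21.36   1.94] dist 44.6 turn [ 0.003 -0.001  0.006] deg 0
```

```bash
python3 -m crank '[[[4.35,-2.37,0],[0,0,0.006]],[[4.35,-2.37,0],[0,0,0]],[[4.35,-2.37,0],[0,0,0]],[[4.35,-2.37,0],[0,0,0]],[[4.35,-2.37,0],[0,0,0]],[[4.35,-2.37,0],[0,0,0]],[[4.35,-2.37,0],[0,0,0]],[[4.35,-2.37,1],[0,0,0]],[[4.35,-2.37,1.5],[0,0,0]],[[0,0,0],[0,0,0]],[[0,0,0],[0,0,0]],[[0,0,0],[0,0,0]]]'
python3 - <<'E'
from h import *
st();plan([.5782,-.133,.0525],Rdown(-91.9));a=snap("scene","sc11");crop(a,120,130,320,280,4,"pics/sc11c.png")
u=np.array([.9994,-.033,0]);o=read_state()["position"]+.015*u+np.array([0,0,.0095])
for x in(-30,0,18,40,58,90): print(x,((proj(a,o+x/1000*u)[0]-[120,130])*4).round(0))
E
```

```text
time_s: 41.6
position: [0.5757, -0.1298, 0.1355]
tcp_rot: [[-0.034, -0.999, -0.003], [-0.999, 0.034, 0.001], [-0.001, 0.003, -1.0]]
force: [0.4, 0.6, -1.1]
opening: 0.237
t 41.6 p [ 0.5757 -0.1298  0.1355] x [-0.034 -0.999 -0.001] z [-0.003  0.001 -1.   ] j [-24.  34.  92.   0.  55.  68.] F [ 0.4  0.6 -1.1] op 0.237
shift(before turn) cm [ 0.32 -0.28  8.3 ] | shift(after turn) [ 0.31 -0.26  8.3 ] dist 8.3 turn [ 0.003  0.001 -0.001] deg 0
-30 [439. 225.]
0 [421. 249.]
18 [410. 264.]
40 [397. 283.]
58 [386. 299.]
90 [366. 327.]
```

View pics/sc11c.png

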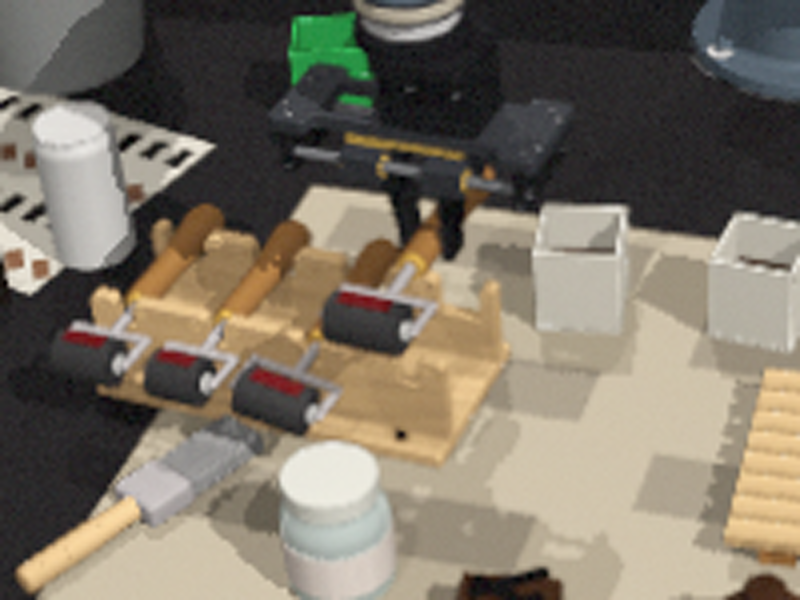

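```bash
python3 -m crank '[[[0.32,0,1.5],[0,0,0]],[[0,0.3,1.5],[0,0,0]],[[0,0,1.5],[0,0,0]],[[0,0,1.4],[0,0,0]],[[0,0,0.7],[0,0,0]],[[0,0,0.7],[0,0,0]],[[0,0,0.5],[0,0,0]],[[0,0,0.3],[0,0,0]],[[0,0,0],[0,0,0]],[[0,0,0],[0,0,0]]]'
python3 - <<'E'
from h import *
st();a=snap("scene","sc12");crop(a,120,130,320,280,4,"pics/sc12c.png")
E
```

```text
time_s: 42.65
position: [0.5742, -0.1343, 0.0555]
tcp_rot: [[-0.036, -0.999, 0.001], [-0.999, 0.036, -0.0], [0.0, -0.001, -1.0]]
force: [0.9, -0.5, -1.1]
opening: 0.239
t 42.6 p [ 0.5742 -0.1343  0.0555] x [-0.036 -0.999  0.   ] z [ 0.001 -0.    -1.   ] j [-24.  41.  94.   0.  45.  68.] F [ 0.9 -0.5 -1.1] op 0.239
```

View pics/sc12c.png

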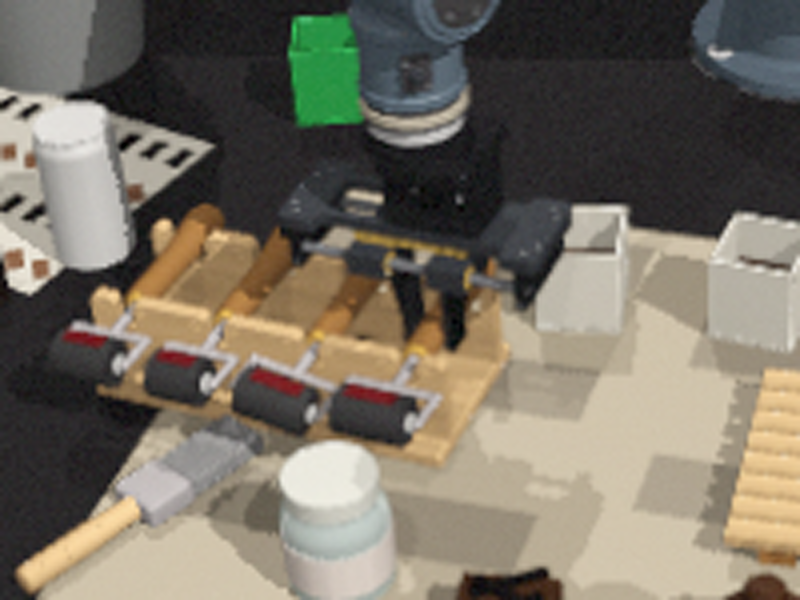

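```bash
python3 -m crank '[[[0,-0.4,0],[0,0,0]],[[0,0,0.25],[0,0,0]],[[0,0,0],[0,0,0]]]'
python3 -m crank '[[[0,0,0],[0,0,0]],[[0,0,0],[0,0,0]],[[0,0,0],[0,0,0]],[[0,0,0],[0,0,0]],[[0,0,0],[0,0,0]]]' -0.1
python3 -m crank '[[[0,0,-2],[0,0,0]],[[0,0,-3],[0,0,0]],[[0,0,-4],[0,0,0]],[[0,0,-5],[0,0,0]],[[0,0,-5],[0,0,0]],[[0,0,-5],[0,0,0]],[[0,0,-5],[0,0,0]],[[0,0,0],[0,0,0]]]' -1
python3 - <<'E'
from h import *
st();a=snap("scene","sc13");crop(a,120,130,320,280,4,"pics/sc13c.png")
E
```

```text
time_s: 43.0
position: [0.579, -0.1347, 0.0531]
tcp_rot: [[-0.036, -0.999, 0.002], [-0.999, 0.036, -0.001], [0.001, -0.002, -1.0]]
force: [0.9, -0.5, 0.3]
opening: 0.243
time_s: 43.5
position: [0.5778, -0.1343, 0.0527]
tcp_rot: [[-0.036, -0.999, -0.0], [-0.999, 0.036, 0.0], [-0.0, 0.0, -1.0]]
force: [-0.8, -0.2, 0.4]
opening: 0.532
time_s: 44.3
position: [0.5818, -0.1358, 0.3516]
tcp_rot: [[-0.035, -0.999, 0.016], [-0.999, 0.035, -0.007], [0.006, -0.017, -1.0]]
force: [0.8, -0.9, -0.6]
opening: 0.997
t 44.3 p [ 0.5818 -0.1358  0.3516] x [-0.035 -0.999  0.006] z [ 0.016 -0.007 -1.   ] j [-24.  21.  77.   0.  81.  68.] F [ 0.8 -0.9 -0.6] op 0.997
```

View pics/sc13c.png

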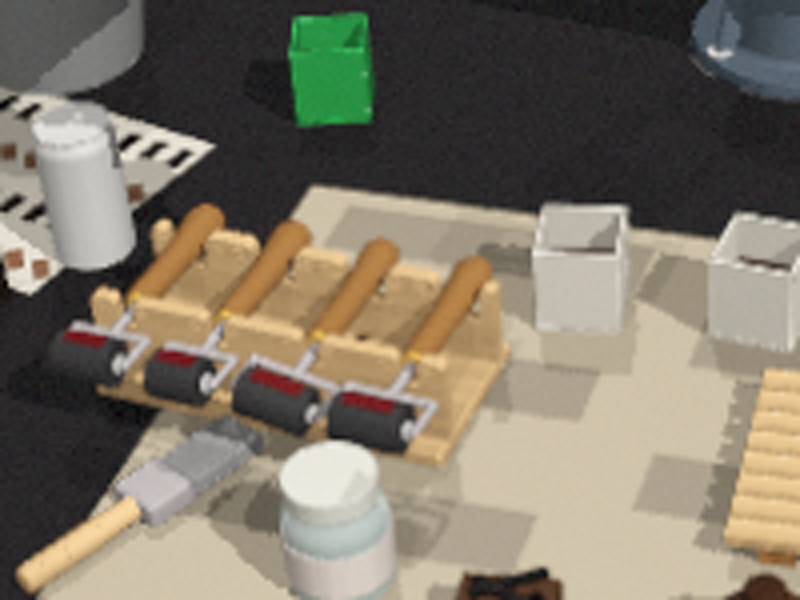

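```bash
python3 -m crank '[[[0,3.8,0],[0,0,-0.14]],[[-0.5,3.8,0],[0,0,-0.14]],[[-1,3.6,0],[0,0,-0.14]],[[-1.5,3.5,0],[0,0,-0.14]],[[0,0,0],[0,0,-0.14]],[[0,0,0],[0,0,-0.14]],[[0,0,0],[0,0,-0.14]],[[0,0,0],[0,0,-0.14]],[[0,0,0],[0,0,-0.14]],[[0,0,0],[0,0,-0.14]],[[0,0,0],[0,0,-0.14]],[[0,0,0],[0,0,-0.06]]]'
python3 -m crank '[[[0,0,0],[0,0,0]],[[0,0,0],[0,0,0]]]'
python3 - <<'E'
from h import *
st();c=snap("wrist","w8");print(read_state()["joint_positions"])
E
```

```text
time_s: 45.55
position: [0.4251, -0.1295, 0.341]
tcp_rot: [[1.0, -0.003, -0.003], [-0.003, -1.0, 0.002], [-0.003, -0.002, -1.0]]
force: [-0.2, -0.5, -0.8]
opening: 0.997
time_s: 45.75
position: [0.4256, -0.1297, 0.3417]
tcp_rot: [[1.0, -0.008, -0.002], [-0.008, -1.0, 0.001], [-0.002, -0.001, -1.0]]
force: [0.1, -0.0, -0.6]
opening: 0.993
t 45.8 p [ 0.4256 -0.1297  0.3417] x [ 1.    -0.008 -0.002] z [-0.002  0.001 -1.   ] j [-31.   8.  97.   0.  75. -31.] F [ 0.1 -0.  -0.6] op 0.993
[-3.14020730e+01  7.95373972e+00  9.66490674e+01  1.32138076e-03
  7.55014791e+01 -3.09621955e+01]
```

View pics/w8.png

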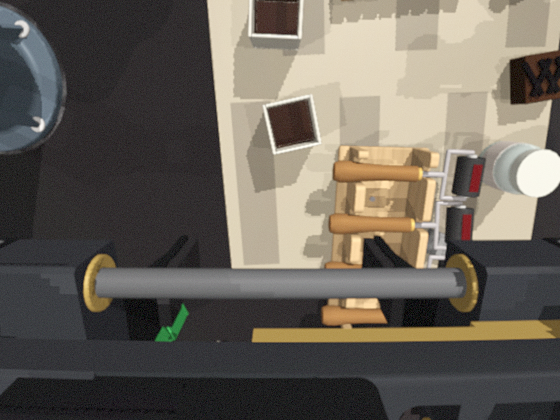

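```bash
python3 -m crank '[[[0,-3.5,0],[0,0,0]],[[0,-3.5,0],[0,0,0]],[[0,0,0],[0,0,0]],[[0,0,0],[0,0,0]]]'
python3 - <<'E'
from h import *
st();c=snap("wrist","w9");crop(c,210,20,350,230,2.8,"pics/w9c.png");crop(load("w8"),210,0,350,200,2.8,"pics/w8c.png")
E
```

```text
time_s: 46.2
position: [0.4266, -0.0597, 0.3426]
tcp_rot: [[1.0, -0.005, -0.0], [-0.005, -1.0, -0.001], [-0.0, 0.001, -1.0]]
force: [0.6, -0.9, 0.5]
opening: 1.002
t 46.2 p [ 0.4266 -0.0597  0.3426] x [ 1.    -0.005 -0.   ] z [-0.    -0.001 -1.   ] j [-23.   7.  98.  -0.  75. -23.] F [ 0.6 -0.9  0.5] op 1.002
```

View pics/w9c.png

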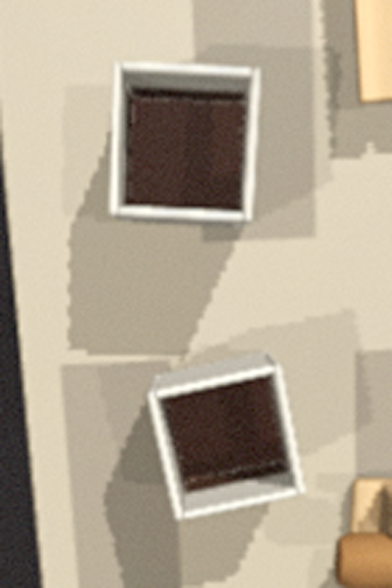

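View pics/w8c.png

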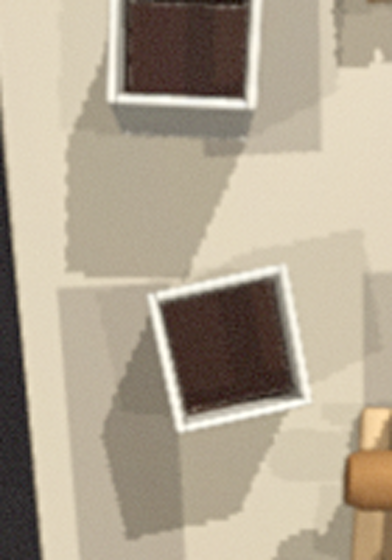

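```bash
python3 - <<'E'
from h import *
w8=load("w8");w9=load("w9")
q9=lambda x,y:(210+x/2.8,20+y/2.8);q8=lambda x,y:(210+x/2.8,y/2.8)
A9=[(149,394),(282,366),(303,491),(181,516)];A8=[(149,296),(287,265),(311,400),(180,430)]
for a,b in zip(A9,A8):
    X,r=tri((w9,q9(*a)),(w8,q8(*b)));print("A tri",X.round(4),np.round(r,4))
for a,b in zip([(250,219),(111,216)],[(254,107),(109,103)]):
    X,r=tri((w9,q9(*a)),(w8,q8(*b)));print("B tri",X.round(4),np.round(r,4))
def quad(c,P,q):
    X=np.array([onz(c,q(*p),.072) for p in P]);s=[np.linalg.norm(X[i]-X[i-1])*1e3 for i in range(4)]
    e=[np.degrees(np.arctan2(*(X[(i+1)%4]-X[i])[[1,0]]))%90 for i in range(4)]
    print("centre",X.mean(0).round(4),"sides",np.round(s,1),"yaw mod90",np.round(e,1))
quad(w9,A9,q9);quad(w8,A8,q8);quad(w9,[(114,65),(260,69),(250,219),(111,216)],q9)
# kinematic fit
from scipy.optimize import least_squares
D=[(.6243,.2216,30.28,82.155),(.4449,.3417,7.954,96.649),(.4622,.1691,23,108),(.672,.0544,45,82),(.612,.1599,34,87),(.4114,.445,0,89),(.462,.0056+.1538,24,109)]
D=np.array(D)
def f(p):
    a,h,L2,L3=p;rp=np.sqrt(D[:,0]**2-.112**2);j2=np.radians(D[:,2]);s=j2+np.radians(D[:,3])
    return np.r_[a+L2*np.sin(j2)+L3*np.sin(s)-rp,h+L2*np.cos(j2)+L3*np.cos(s)-D[:,1]]
s=least_squares(f,[0,.1,.4,.4]);print(s.x,np.abs(s.fun).max())
E
```

```text
A tri [ 0.405  -0.0469  0.0727] [0. 0.]
A tri [ 0.4669 -0.0341  0.0735] [0.0001 0.0001]
A tri [ 0.4783 -0.0935  0.0753] [0.0002 0.0002]
A tri [ 0.4187 -0.1076  0.068 ] [0.0006 0.0006]
B tri [0.4518 0.0315 0.0716] [0. 0.]
B tri [0.3896 0.033  0.0748] [0. 0.]
centre [ 0.4425 -0.0705  0.072 ] sides [61.2 63.5 61.1 60.3] yaw mod90 [11.6 10.6 11.7 13.6]
centre [ 0.4423 -0.0704  0.072 ] sides [61.7 63.2 61.  62.2] yaw mod90 [11.8 11.4 12.4 12.3]
centre [0.4222 0.0636 0.072 ] sides [62.9 63.2 62.6 62.3] yaw mod90 [88.2 86.5 88.5 87.3]
[-0.0095361  -0.05514709  0.50045396  0.3834865 ] 0.027002932765624654
```

```bash
python3 -m crank '[[[0,-4,0],[0,0,0.037]],[[0,-4,0],[-0.131,0,0]],[[0,0,0],[-0.131,0,0]],[[0,0,0],[-0.131,0,0]],[[0,0,0],[-0.131,0,0]],[[0,0,0],[-0.131,0,0]],[[0,0,0],[-0.131,0,0]],[[0,0,0],[0,0,0]],[[0,0,0],[0,0,0]]]'
cat >> h.py <<'E'
def Rtilt(yaw,t): return Rdown(yaw)@Ro.from_rotvec([np.radians(t),0,0]).as_matrix()
def gplan(G,R): # plan so that the grasp point is at G
    plan(np.array(G)+.019*R[:,2],R)
def gp():
    s=read_state();print("grasp pt",(s["position"]-.019*s["tcp_rot"][:,2]).round(4))
E
python3 - <<'E'
from h import *
st();gp();gplan([.4222,.0636,.12],Rtilt(-2.4,-45))
E
```

```text
time_s: 47.15
position: [0.4291, 0.0187, 0.3421]
tcp_rot: [[0.999, -0.029, -0.032], [-0.044, -0.709, -0.704], [-0.002, 0.704, -0.71]]
force: [-0.0, 0.5, 0.6]
opening: 1.002
t 47.1 p [0.4291 0.0187 0.3421] x [ 0.999 -0.044 -0.002] z [-0.032 -0.704 -0.71 ] j [ 15.  18.  98. -42.  83.  30.] F [-0.   0.5  0.6] op 1.002
grasp pt [0.4297 0.0321 0.3556]
shift(before turn) cm [ -0.83 -18.8   14.53] | shift(after turn) [ -0.87 -18.86  14.45] dist 23.8 turn [-0.004  0.003  0.   ] deg 0
```

```bash
python3 -m crank '[[[-0.17,-3.77,2.9],[0,0,0]],[[-0.17,-3.77,2.9],[0,0,0]],[[-0.17,-3.77,2.9],[0,0,0]],[[-0.17,-3.77,2.9],[0,0,0]],[[-0.17,-3.77,2.9],[0,0,0]],[[0,0,0],[0,0,0]],[[0,0,0],[0,0,0]]]'
python3 - <<'E'
from h import *
st();gp();gplan([.4222,.0636,.037],Rtilt(-2.4,-45));a=snap("scene","sc14");crop(a,200,120,400,270,4,"pics/sc14c.png")
E
```

```text
time_s: 47.85
position: [0.422, 0.0494, 0.1077]
tcp_rot: [[0.999, -0.031, -0.033], [-0.045, -0.707, -0.705], [-0.001, 0.706, -0.708]]
force: [0.1, 0.6, 1.0]
opening: 1.0
t 47.9 p [0.422  0.0494 0.1077] x [ 0.999 -0.045 -0.001] z [-0.033 -0.705 -0.708] j [ 19.  41. 107. -48.  62.  56.] F [0.1 0.6 1. ] op 1.000
grasp pt [0.4226 0.0628 0.1212]
shift(before turn) cm [-0.02 -6.    5.9 ] | shift(after turn) [-0.04 -6.01  5.89] dist 8.4 turn [-0.002  0.003 -0.001] deg 0
```

View pics/sc14c.png

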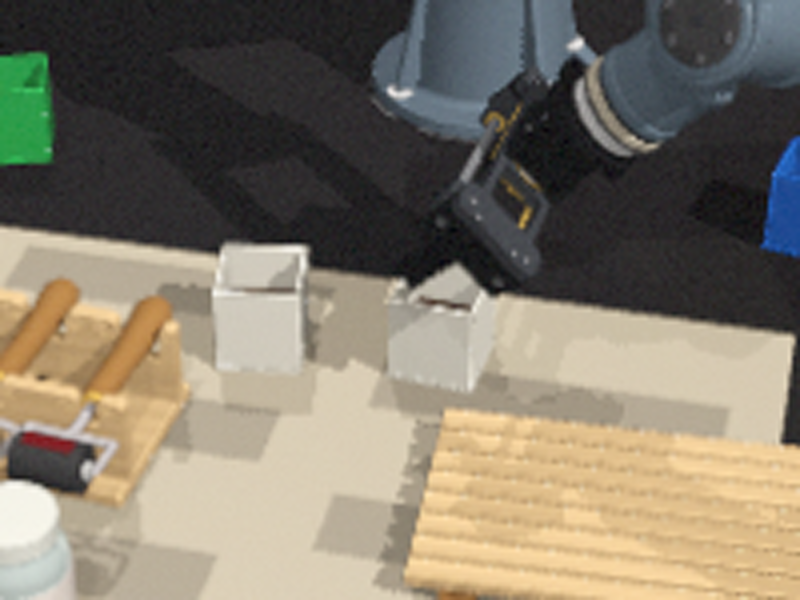

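```bash
python3 -m crank '[[[0,-1.4,1.4],[0,0,0]],[[0,-1.4,1.4],[0,0,0]],[[0,-1.4,1.4],[0,0,0]],[[0,-1,1],[0,0,0]],[[0,-0.8,0.7],[0,0,0]],[[0,0,0],[0,0,0]],[[0,0,0],[0,0,0]]]'
python3 - <<'E'
from h import *
st();gp()
E
python3 -m crank '[[[0,0,0],[0,0,0]],[[0,0,0],[0,0,0]],[[0,0,0],[0,0,0]],[[0,0,0],[0,0,0]],[[0,0,0],[0,0,0]],[[0,0,0],[0,0,0]]]' 1
python3 - <<'E'
from h import *
st();gp()
E
```

```text
time_s: 48.6
position: [0.4219, 0.0515, 0.0238]
tcp_rot: [[0.999, -0.032, -0.03], [-0.044, -0.708, -0.705], [0.001, 0.705, -0.709]]
force: [0.3, 1.1, -0.0]
opening: 1.002
t 48.6 p [0.4219 0.0515 0.0238] x [ 0.999 -0.044  0.001] z [-0.03  -0.705 -0.709] j [ 19.  51. 107. -52.  56.  65.] F [ 0.3  1.1 -0. ] op 1.002
grasp pt [0.4225 0.0649 0.0372]
time_s: 49.2
position: [0.4212, 0.0514, 0.023]
tcp_rot: [[0.999, -0.03, -0.031], [-0.044, -0.708, -0.705], [-0.001, 0.706, -0.709]]
force: [-0.7, 1.2, 2.2]
opening: 0.737
t 49.2 p [0.4212 0.0514 0.023 ] x [ 0.999 -0.044 -0.001] z [-0.031 -0.705 -0.709] j [ 19.  51. 108. -52.  56.  65.] F [-0.7  1.2  2.2] op 0.737
grasp pt [0.4218 0.0648 0.0365]
```

```bash
python3 -m crank '[[[0,2,-2],[0,0,0]],[[0,3.2,-3.2],[0,0,0]],[[0,3.2,-3.2],[0,0,0]],[[0,3.2,-3.2],[0,0,0]],[[0,0,0],[0.143,0,0]],[[0,0,0],[0.143,0,0]],[[0,0,0],[0.143,0,0]],[[0,0,0],[0.143,0,0]],[[0,0,0],[0.143,0,0]],[[0,0,0],[0.143,0,0]],[[0,0,0],[0,0,0]],[[0,0,0],[0,0,0]]]'
python3 - <<'E'
from h import *
st();gp();gplan([.576,.3101,.16],Rdown(4.8))
E
```

```text
time_s: 50.4
position: [0.4207, 0.0502, 0.1865]
tcp_rot: [[0.999, -0.047, 0.001], [-0.046, -0.996, 0.07], [-0.003, -0.07, -0.998]]
force: [-0.7, -0.6, -1.4]
opening: 0.735
t 50.4 p [0.4207 0.0502 0.1865] x [ 0.999 -0.046 -0.003] z [ 0.001  0.07  -0.998] j [-11.  18. 112.   5.  50. -12.] F [-0.7 -0.6 -1.4] op 0.735
grasp pt [0.4207 0.0488 0.2055]
shift(before turn) cm [ 14.31 -26.31   6.36] | shift(after turn) [ 17.65 -24.6    4.55] dist 30.6 turn [-0.07  -0.002 -0.13 ] deg 8
```

```bash
python3 -m crank '[[[2.4,-4.38,0],[0,0,0]],[[2.4,-4.38,0],[0,0,0]],[[2.4,-4.38,0],[0,0,0]],[[2.4,-4.38,0],[0,0,0]],[[2.4,-4.38,0],[0,0,0]],[[2.4,-4.38,0],[0,0,0]],[[0,0,0],[0,0,-0.13]],[[0,0,0],[0.143,0,0]],[[0,0,0],[0.143,0,0]],[[0,0,0],[0.143,0,0]],[[0,0,0],[0.143,0,0]],[[0,0,0],[0.142,0,0]]]'
python3 -m crank '[[[0,0,0],[0,0,0]],[[0,0,0],[0,0,0]]]'
python3 - <<'E'
from h import *
st();gp();gplan([.576,.3101,.075],Rtilt(4.8,45));a=snap("scene","sc15");crop(a,250,80,450,280,3,"pics/sc15c.png")
E
```

```text
time_s: 51.6
position: [0.575, 0.3088, 0.2052]
tcp_rot: [[0.996, 0.068, -0.059], [0.09, -0.702, 0.707], [0.007, -0.709, -0.705]]
force: [0.3, 0.5, -1.7]
opening: 0.73
time_s: 51.8
position: [0.5753, 0.3078, 0.2041]
tcp_rot: [[0.996, 0.065, -0.059], [0.088, -0.707, 0.702], [0.004, -0.705, -0.71]]
force: [-0.5, 0.1, -0.0]
opening: 0.733
t 51.8 p [0.5753 0.3078 0.2041] x [0.996 0.088 0.004] z [-0.059  0.702 -0.71 ] j [ -2.  36.  91.  49.  69. -32.] F [-0.5  0.1 -0. ] op 0.733
grasp pt [0.5764 0.2944 0.2176]
shift(before turn) cm [ 0.04  8.93 11.22] | shift(after turn) [ 0.09  8.97 11.19] dist 14.3 turn [0.004 0.    0.006] deg 0
```

View pics/sc15c.png

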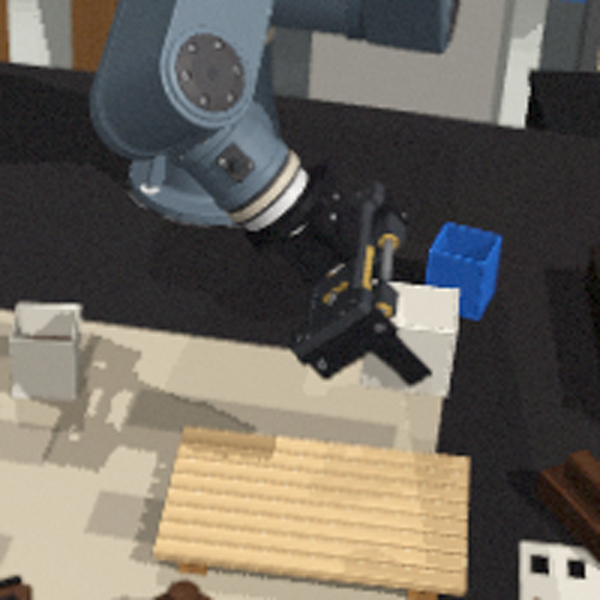

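```bash
python3 -m crank '[[[0,2.2,2.8],[0.003,0,0.005]],[[0,2.2,2.8],[0,0,0]],[[0,2.2,2.8],[0,0,0]],[[0,1.3,1.8],[0,0,0]],[[0,0.9,0.9],[0,0,0]],[[0,0,0],[0,0,0]],[[0,0,0],[0,0,0]]]'
python3 - <<'E'
from h import *
st();gp()
E
```

```text
time_s: 52.55
position: [0.5765, 0.3242, 0.0659]
tcp_rot: [[0.996, 0.064, -0.055], [0.084, -0.702, 0.707], [0.006, -0.709, -0.705]]
force: [0.7, 0.2, -0.8]
opening: 0.738
t 52.5 p [0.5765 0.3242 0.0659] x [0.996 0.084 0.006] z [-0.055  0.707 -0.705] j [ -0.  49.  93.  56.  59. -45.] F [ 0.7  0.2 -0.8] op 0.738
grasp pt [0.5775 0.3107 0.0793]
```

```bash
python3 -m crank '[[[0,0.5,0.5],[0,0,0]],[[0,0.4,0.4],[0,0,0]],[[0,0.3,0.3],[0,0,0]],[[0,0.1,0.1],[0,0,0]],[[0,0,0],[0,0,0]],[[0,0,0],[0,0,0]]]'
python3 - <<'E'
from h import *
st();gp();a=snap("scene","sc16");crop(a,300,160,430,280,5,"pics/sc16c.png");a=snap("side","sd16")
E
```

```text
time_s: 53.15
position: [0.5762, 0.3232, 0.0464]
tcp_rot: [[0.997, 0.061, -0.055], [0.082, -0.702, 0.707], [0.005, -0.709, -0.705]]
force: [-0.2, 0.1, -0.6]
opening: 0.736
t 53.1 p [0.5762 0.3232 0.0464] x [0.997 0.082 0.005] z [-0.055  0.707 -0.705] j [ -0.  51.  93.  57.  58. -47.] F [-0.2  0.1 -0.6] op 0.736
grasp pt [0.5772 0.3098 0.0598]
```

View pics/sc16c.png

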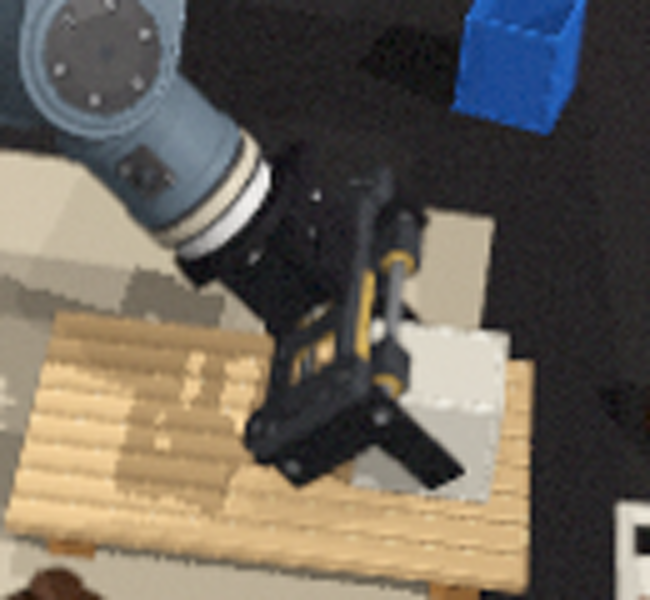

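View pics/sd16.png

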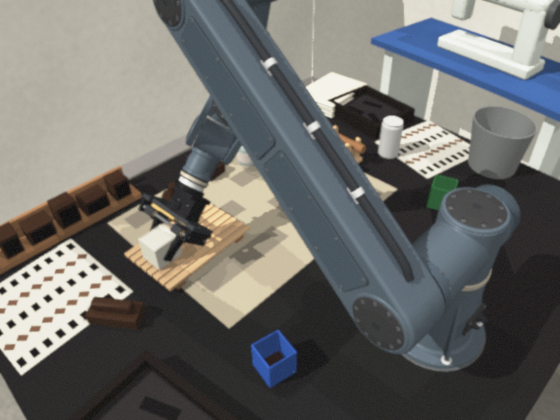

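```bash
python3 -m crank '[[[0,0.06,0.06],[0,0,0]],[[0,0.06,0.06],[0,0,0]],[[0,0,0],[0,0,0]]]'
python3 -m crank '[[[0,0,0],[0,0,0]],[[0,0,0],[0,0,0]],[[0,0,0],[0,0,0]],[[0,0,0],[0,0,0]],[[0,0,0],[0,0,0]]]' -1
python3 -m crank '[[[0,0.272,-0.02],[-0.143,0,0]],[[0,0.272,-0.02],[-0.143,0,0]],[[0,0.272,-0.02],[-0.143,0,0]],[[0,0.272,-0.02],[-0.143,0,0]],[[0,0.272,-0.02],[-0.143,0,0]],[[0,0.272,-0.02],[-0.143,0,0]],[[0,0.272,-0.02],[-0.143,0,0]],[[0,0.272,-0.02],[-0.143,0,0]],[[0,0.272,-0.02],[-0.143,0,0]],[[0,0.272,-0.02],[-0.143,0,0]],[[0,0.272,-0.02],[-0.143,0,0]],[[0,0,0],[0,0,0]]]'
python3 - <<'E'
from h import *
st();gp();a=snap("scene","sc17");crop(a,300,160,430,280,5,"pics/sc17c.png")
gplan([.5762,.31,.059],Rtilt(4.8,-45))
E
```

```text
time_s: 53.55
position: [0.576, 0.3233, 0.0446]
tcp_rot: [[0.997, 0.061, -0.055], [0.083, -0.702, 0.707], [0.004, -0.709, -0.705]]
force: [-0.5, 0.9, -1.1]
opening: 0.736
time_s: 54.05
position: [0.5761, 0.3233, 0.0447]
tcp_rot: [[0.997, 0.061, -0.055], [0.083, -0.702, 0.707], [0.005, -0.709, -0.705]]
force: [-0.0, 0.3, -0.3]
opening: 0.988
time_s: 55.25
position: [0.5757, 0.2986, 0.0406]
tcp_rot: [[0.996, 0.061, 0.06], [0.086, -0.704, -0.705], [-0.001, 0.708, -0.706]]
force: [-0.9, 0.0, -0.4]
opening: 1.002
t 55.2 p [0.5757 0.2986 0.0406] x [ 0.996  0.086 -0.001] z [ 0.06  -0.705 -0.706] j [ 34.  59.  68. -39.  82.  45.] F [-0.9  0.  -0.4] op 1.002
grasp pt [0.5746 0.312  0.054 ]
shift(before turn) cm [ 0.07  0.32 -0.19] | shift(after turn) [ 0.07  0.32 -0.19] dist 0.4 turn [-0.001 -0.001  0.   ] deg 0
```

View pics/sc17c.png

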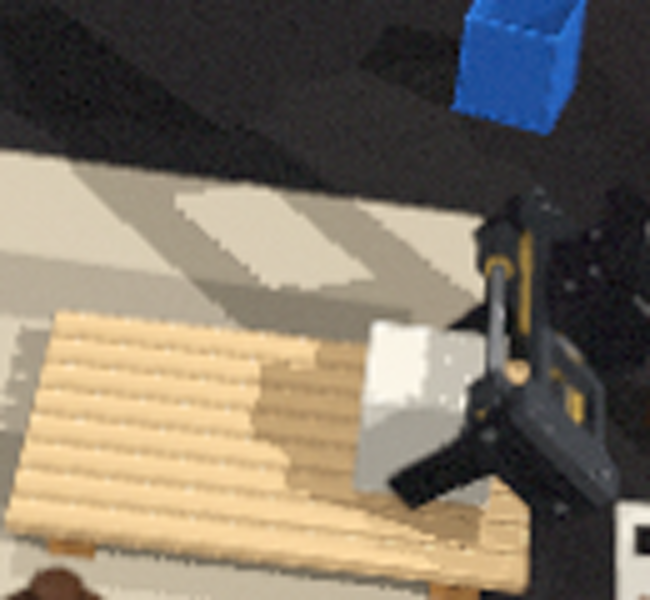

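```bash
python3 -m crank '[[[0.07,0.32,-0.19],[0,0,0]],[[0,0,0],[0,0,0]]]'
python3 - <<'E'
from h import *
gp()
E
python3 -m crank '[[[0,0,0],[0,0,0]],[[0,0,0],[0,0,0]],[[0,0,0],[0,0,0]],[[0,0,0],[0,0,0]],[[0,0,0],[0,0,0]],[[0,0,0],[0,0,0]]]' 1
python3 -m crank '[[[0,1.5,-1.5],[0,0,0]],[[0,2.5,-2.5],[0,0,0]],[[0,3,-3],[0,0,0]],[[0,0.272,-0.02],[0.143,0,0]],[[0,-0.272,-0.02],[0.143,0,0]],[[0,-0.272,-0.02],[0.143,0,0]],[[0,-0.272,-0.02],[0.143,0,0]],[[0,-0.272,-0.02],[0.143,0,0]],[[0,-0.272,-0.02],[0.143,0,0]],[[0,-0.272,-0.02],[0.143,0,0]],[[0,-0.272,-0.02],[0.143,0,0]],[[0,-0.272,-0.02],[0.143,0,0]]]'
python3 -m crank '[[[0,-0.272,-0.02],[0.143,0,0]],[[0,-0.272,-0.02],[0.143,0,0]],[[0,0,0],[0,0,0]],[[0,0,0],[0,0,0]]]'
python3 - <<'E'
from h import *
st();gp();gplan([.5765,.31,.0635],Rtilt(4.8,45));a=snap("scene","sc18");crop(a,280,120,430,280,4,"pics/sc18c.png")
E
```

```text
time_s: 55.5
position: [0.5802, 0.2945, 0.0502]
tcp_rot: [[0.997, 0.052, 0.062], [0.081, -0.707, -0.702], [0.007, 0.705, -0.709]]
force: [-0.4, 0.5, 0.4]
opening: 0.996
grasp pt [0.5791 0.3079 0.0637]
time_s: 56.1
position: [0.5792, 0.2953, 0.0487]
tcp_rot: [[0.997, 0.055, 0.062], [0.083, -0.705, -0.705], [0.005, 0.707, -0.707]]
force: [-0.3, -0.9, 2.4]
opening: 0.732
time_s: 57.3
position: [0.5779, 0.3143, 0.1505]
tcp_rot: [[0.996, 0.078, -0.032], [0.084, -0.87, 0.485], [0.01, -0.486, -0.874]]
force: [-0.6, -0.1, -1.4]
opening: 0.732
time_s: 57.7
position: [0.5769, 0.318, 0.1513]
tcp_rot: [[0.997, 0.061, -0.055], [0.082, -0.704, 0.705], [0.004, -0.707, -0.707]]
force: [0.1, 0.5, -0.8]
opening: 0.73
t 57.7 p [0.5769 0.318  0.1513] x [0.997 0.082 0.004] z [-0.055  0.705 -0.707] j [ -1.  41.  92.  52.  64. -37.] F [ 0.1  0.5 -0.8] op 0.730
grasp pt [0.578  0.3046 0.1648]
shift(before turn) cm [-0.16  6.77  7.55] | shift(after turn) [-0.11  6.77  7.55] dist 10.1 turn [-0.    -0.004  0.002] deg 0
```

View pics/sc18c.png

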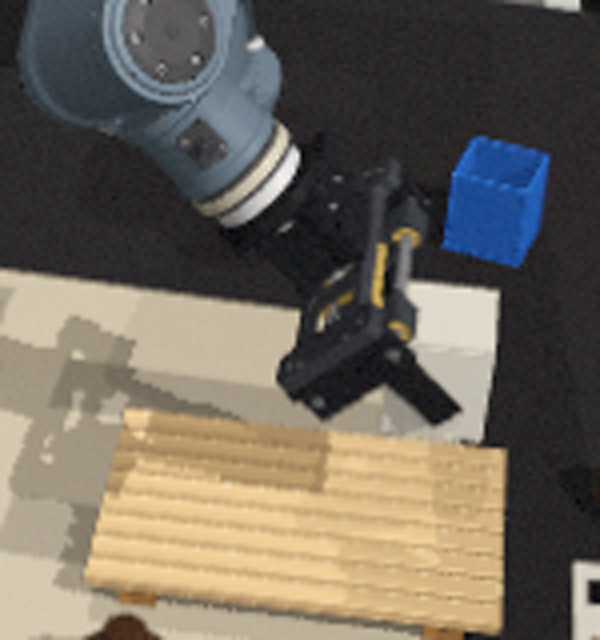

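```bash
python3 -m crank '[[[0,2,2],[0,0,0]],[[0,2,2],[0,0,0]],[[0,1.5,1.5],[0,0,0]],[[0,0.9,0.9],[0,0,0]],[[0,0.4,0.4],[0,0,0]],[[0,0.2,0.2],[0,0,0]],[[0,0,0],[0,0,0]],[[0,0,0],[0,0,0]]]'
python3 - <<'E'
from h import *
st();gp();a=snap("scene","sc19");crop(a,300,160,430,280,5,"pics/sc19c.png")
E
```

```text
time_s: 58.55
position: [0.5777, 0.319, 0.0532]
tcp_rot: [[0.997, 0.063, -0.054], [0.083, -0.702, 0.707], [0.006, -0.709, -0.705]]
force: [-0.3, -0.4, -1.0]
opening: 0.736
t 58.5 p [0.5777 0.319  0.0532] x [0.997 0.083 0.006] z [-0.054  0.707 -0.705] j [ -1.  50.  93.  56.  58. -46.] F [-0.3 -0.4 -1. ] op 0.736
grasp pt [0.5787 0.3055 0.0666]
```

View pics/sc19c.png

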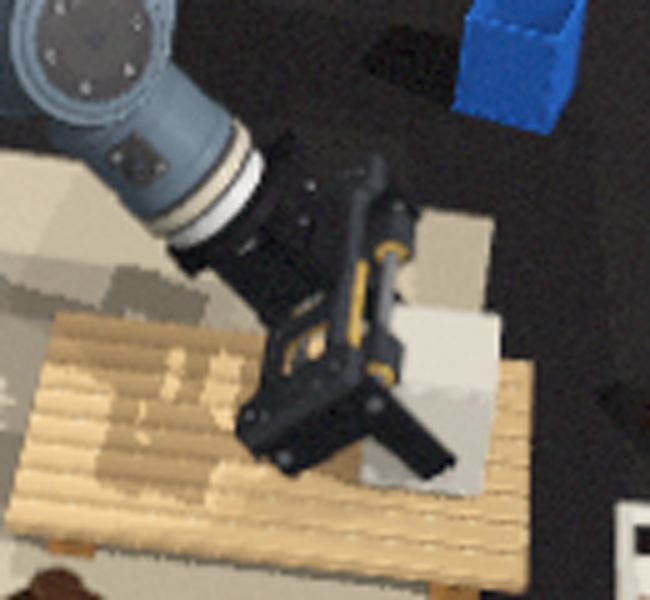

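```bash
python3 -m crank '[[[0,0.18,0.18],[0,0,0]],[[0,0.12,0.12],[0,0,0]],[[0,0,0],[0,0,0]],[[0,0,0],[0,0,0]]]'
python3 -m crank '[[[0,0.08,0.08],[0,0,0]],[[0,0,0],[0,0,0]],[[0,0,0],[0,0,0]]]'
python3 - <<'E'
from h import *
st();gp()
E
```

```text
time_s: 59.0
position: [0.5771, 0.3188, 0.0479]
tcp_rot: [[0.997, 0.061, -0.055], [0.082, -0.702, 0.707], [0.004, -0.709, -0.705]]
force: [-0.8, -1.0, -1.5]
opening: 0.736
time_s: 59.3
position: [0.5773, 0.3189, 0.0471]
tcp_rot: [[0.997, 0.062, -0.055], [0.082, -0.702, 0.707], [0.005, -0.709, -0.705]]
force: [-0.4, -0.6, 1.0]
opening: 0.733
t 59.3 p [0.5773 0.3189 0.0471] x [0.997 0.082 0.005] z [-0.055  0.707 -0.705] j [ -1.  51.  93.  57.  58. -47.] F [-0.4 -0.6  1. ] op 0.733
grasp pt [0.5783 0.3054 0.0605]
```

```bash
python3 -m crank '[[[0,0,0],[0,0,0]],[[0,0,0],[0,0,0]],[[0,0,0],[0,0,0]],[[0,0,0],[0,0,0]],[[0,0,0],[0,0,0]]]' -1
python3 -m crank '[[[0,0,-2],[0,0,0]],[[0,0,-3],[0,0,0]],[[0,0,-4.5],[0,0,0]],[[0,0,-4.5],[0,0,0]],[[0,0,-4.5],[0,0,0]],[[0,0,-4],[-0.14,0,0]],[[0,0,0],[-0.143,0,0]],[[0,0,0],[-0.143,0,0]],[[0,0,0],[-0.143,0,0]],[[0,0,0],[-0.143,0,0]],[[0,0,0],[-0.073,0,0]]]'
python3 -m crank '[[[0,0,-2],[0,0,0]],[[0,0,0],[0,0,0]]]'
python3 - <<'E'
from h import *
st();a=snap("scene","sc20");crop(a,200,130,430,290,3.4,"pics/sc20c.png");snap("wrist","w10")
E
```

```text
time_s: 59.8
position: [0.5771, 0.3189, 0.0468]
tcp_rot: [[0.997, 0.061, -0.055], [0.083, -0.702, 0.707], [0.005, -0.709, -0.705]]
force: [0.4, 0.0, 0.2]
opening: 0.986
time_s: 60.9
position: [0.5897, 0.1602, 0.208]
tcp_rot: [[0.997, 0.083, 0.008], [0.083, -0.997, -0.001], [0.008, 0.001, -1.0]]
force: [0.0, -0.5, 0.3]
opening: 1.001
time_s: 61.1
position: [0.5908, 0.1598, 0.2287]
tcp_rot: [[0.997, 0.083, 0.01], [0.083, -0.997, 0.004], [0.01, -0.003, -1.0]]
force: [-0.1, -0.1, -0.2]
opening: 1.002
t 61.1 p [0.5908 0.1598 0.2287] x [0.997 0.083 0.01 ] z [ 0.01   0.004 -1.   ] j [ 5. 29. 84.  0. 67. -0.] F [-0.1 -0.1 -0.2] op 1.002
```

View pics/sc20c.png

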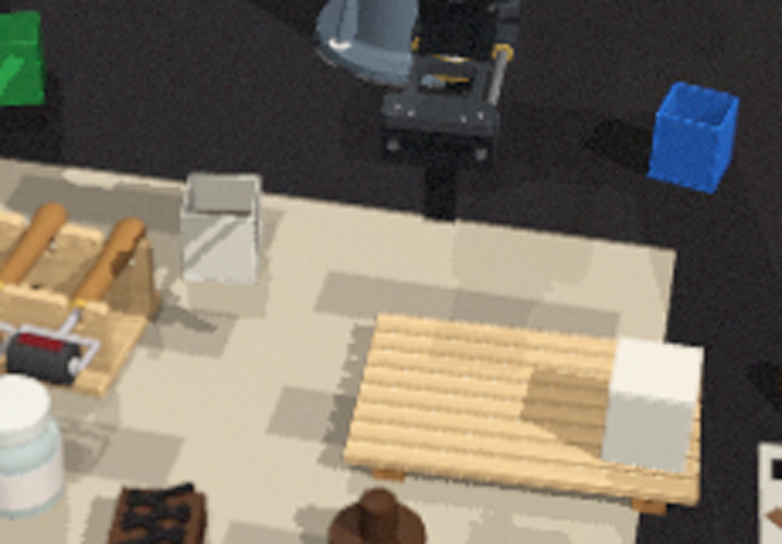

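View pics/w10.png

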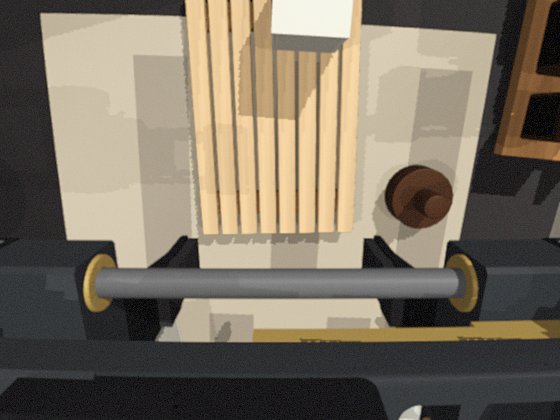

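```bash
python3 - <<'E'
from h import *
w=load("w10")
print("pot top front corners",[onz(w,p,.098).round(4) for p in[(271,35),(352,38)]])
print("board",[onz(w,p,.026).round(4) for p in[(203,234),(353,231),(188,60),(360,60)]])
b=load("w6");print("w6 board",[onz(b,p,.026).round(4) for p in[(201,83),(399,58),(402,186),(219,205)]])
a=load("sc20");q=lambda x,y:(200+x/3.4,130+y/3.4)
print("scene pot top",[onz(a,q(*p),.098).round(4) for p in[(617,337),(704,347),(695,405),(607,398)]])
print("scene board",[onz(a,q(*p),.026).round(4) for p in[(377,313),(345,462),(697,500)]])
E
```

```text
pot top front corners [array([0.5736, 0.2932, 0.098 ]), array([0.6397, 0.2967, 0.098 ])]
board [array([0.5075, 0.0892, 0.026 ]), array([0.6828, 0.1068, 0.026 ]), array([0.4876, 0.2783, 0.026 ]), array([0.6645, 0.2929, 0.026 ])]
w6 board [array([0.5083, 0.0931, 0.026 ]), array([0.4841, 0.3588, 0.026 ]), array([0.6586, 0.3733, 0.026 ]), array([0.6795, 0.1044, 0.026 ])]
scene pot top [array([0.5737, 0.2948, 0.098 ]), array([0.5678, 0.3612, 0.098 ]), array([0.6363, 0.3622, 0.098 ]), array([0.6458, 0.2981, 0.098 ])]
scene board [array([0.5079, 0.0894, 0.026 ]), array([0.6899, 0.1109, 0.026 ]), array([0.6596, 0.376 , 0.026 ])]
```

```bash
python3 -m crank '[[[0,-4,-2],[0,0,0]],[[0,-4,-2],[0,0,0]],[[0,0,0],[0,0,0]],[[0,0,0],[0,0,0]]]'
python3 - <<'E'
from h import *
st();snap("wrist","w11")
E
```

```text
time_s: 61.6
position: [0.5825, 0.2389, 0.2654]
tcp_rot: [[0.997, 0.083, 0.004], [0.083, -0.997, 0.003], [0.004, -0.002, -1.0]]
force: [0.7, -0.7, 0.1]
opening: 1.0
t 61.6 p [0.5825 0.2389 0.2654] x [0.997 0.083 0.004] z [ 0.004  0.003 -1.   ] j [12. 28. 79.  0. 73.  7.] F [ 0.7 -0.7  0.1] op 1.000
```

View pics/w11.png

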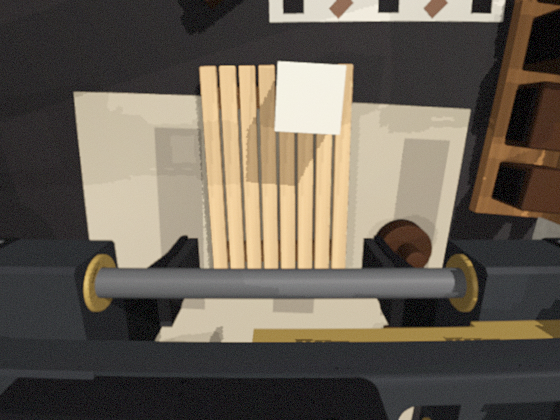

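```bash
python3 - <<'E'
from h import *
w=load("w11")
X=np.array([onz(w,p,.098) for p in[(278,61),(347,66),(340,134),(275,131)]])
print(X.round(4),X.mean(0),[np.linalg.norm(X[i]-X[i-1]).round(4) for i in range(4)])
d=X[1]-X[0]+X[2]-X[3];print("yaw",np.degrees(np.arctan2(d[1],d[0])))
print("board end",[onz(w,p,.026).round(4) for p in[(200,66),(353,65)]])
G=X.mean(0);G[2]=.078
gplan([G[0],G[1],.14],Rdown(2))
E
```

```text
[[0.5718 0.359  0.098 ]
 [0.6367 0.3602 0.098 ]
 [0.638  0.2973 0.098 ]
 [0.5741 0.2948 0.098 ]] [0.60513749 0.32783747 0.098     ] [np.float64(0.0643), np.float64(0.0649), np.float64(0.063), np.float64(0.064)]
yaw 1.641759866871853
board end [array([0.4823, 0.3573, 0.026 ]), array([0.6565, 0.3729, 0.026 ])]
shift(before turn) cm [ 2.99 -8.72 14.4 ] | shift(after turn) [ 2.61 -8.89 14.37] dist 17.1 turn [-0.002 -0.002  0.047] deg 3
```

```bash
python3 -m crank '[[[1,-2.9,4],[0,0,0.053]],[[0.8,-2.95,4],[0,0,0]],[[0.8,-2.95,3],[0,0,0]],[[0,0,3],[0,0,0]],[[0,0,0],[0,0,0]],[[0,0,0],[0,0,0]]]' -1
python3 - <<'E'
from h import *
st();gplan([.6051,.3278,.07],Rdown(1.64))
E
```

```text
time_s: 62.25
position: [0.6046, 0.3266, 0.1255]
tcp_rot: [[1.0, 0.028, 0.001], [0.028, -1.0, 0.002], [0.001, -0.002, -1.0]]
force: [0.6, -0.0, 1.0]
opening: 1.001
t 62.2 p [0.6046 0.3266 0.1255] x [1.    0.028 0.001] z [ 0.001  0.002 -1.   ] j [19. 41. 77.  0. 62. 17.] F [ 0.6 -0.   1. ] op 1.001
shift(before turn) cm [ 0.04 -0.1   7.45] | shift(after turn) [ 0.05 -0.12  7.45] dist 7.5 turn [-0.002 -0.001 -0.001] deg 0
```

```bash
python3 -m crank '[[[0,-0.1,2],[0,0,0]],[[0,0,2],[0,0,0]],[[0,0,2],[0,0,0]],[[0,0,1.3],[0,0,0]],[[0,0,0],[0,0,0]],[[0,0,0],[0,0,0]]]'
python3 -m crank '[[[0,0,0],[0,0,0]],[[0,0,0],[0,0,0]],[[0,0,0],[0,0,0]],[[0,0,0],[0,0,0]],[[0,0,0],[0,0,0]],[[0,0,0],[0,0,0]]]' 1
python3 -m crank '[[[0,0,-1],[0,0,0]],[[0,0,-0.5],[0,0,0]],[[-1.1,1.15,0],[0,0,0]],[[-1.1,1.15,0],[0,0,0]],[[0,0,0],[0,0,-0.05]],[[0,0,0],[0,0,0]],[[0,0,0.8],[0,0,0]],[[0,0,0.4],[0,0,0]],[[0,0,0],[0,0,0]],[[0,0,0],[0,0,0]]]'
```

```text
time_s: 62.85
position: [0.6064, 0.3295, 0.0551]
tcp_rot: [[1.0, 0.029, 0.006], [0.029, -1.0, 0.004], [0.006, -0.004, -1.0]]
force: [0.4, -0.6, 0.1]
opening: 1.004
time_s: 63.45
position: [0.6052, 0.3299, 0.0543]
tcp_rot: [[1.0, 0.03, 0.004], [0.03, -1.0, 0.004], [0.004, -0.004, -1.0]]
force: [-1.0, 0.3, 4.3]
opening: 0.735
time_s: 64.45
position: [0.5839, 0.3062, 0.056]
tcp_rot: [[0.997, 0.079, 0.004], [0.079, -0.997, 0.003], [0.004, -0.003, -1.0]]
force: [0.2, 0.4, -0.0]
opening: 0.736
```

```bash
python3 -m crank '[[[0,0,0.1],[0,0,0]],[[0,0,0.05],[0,0,0]],[[0,0,0],[0,0,0]]]'
python3 -m crank '[[[0,0,0],[0,0,0]],[[0,0,0],[0,0,0]],[[0,0,0],[0,0,0]],[[0,0,0],[0,0,0]],[[0,0,0],[0,0,0]]]' -1
python3 -m crank '[[[0,0,-2],[0,0,0]],[[0,0,-3],[0,0,0]],[[0,0,-5],[0,0,0]],[[0,0,-5],[0,0,0]],[[0,3,-5],[0,0,0]],[[0,4,-2],[0,0,0]],[[0,4,0],[0,0,0]],[[0,0,0],[0,0,0]],[[0,0,0],[0,0,0]]]'
python3 - <<'E'
from h import *
st();c=snap("wrist","w12");crop(c,120,0,440,240,2.4,"pics/w12c.png")
E
```

```text
time_s: 64.75
position: [0.584, 0.3061, 0.0551]
tcp_rot: [[0.997, 0.08, 0.004], [0.08, -0.997, 0.004], [0.005, -0.003, -1.0]]
force: [0.3, -0.4, -1.0]
opening: 0.733
time_s: 65.25
position: [0.5841, 0.3061, 0.0552]
tcp_rot: [[0.997, 0.079, 0.004], [0.079, -0.997, 0.004], [0.005, -0.003, -1.0]]
force: [0.3, -0.9, -0.7]
opening: 0.986
time_s: 66.15
position: [0.5914, 0.1992, 0.2677]
tcp_rot: [[0.997, 0.077, 0.004], [0.077, -0.997, 0.004], [0.004, -0.004, -1.0]]
force: [-0.2, 0.5, -0.1]
opening: 1.002
t 66.2 p [0.5914 0.1992 0.2677] x [0.997 0.077 0.004] z [ 0.004  0.004 -1.   ] j [ 8. 27. 79.  0. 73.  4.] F [-0.2  0.5 -0.1] op 1.002
```

View pics/w12c.png

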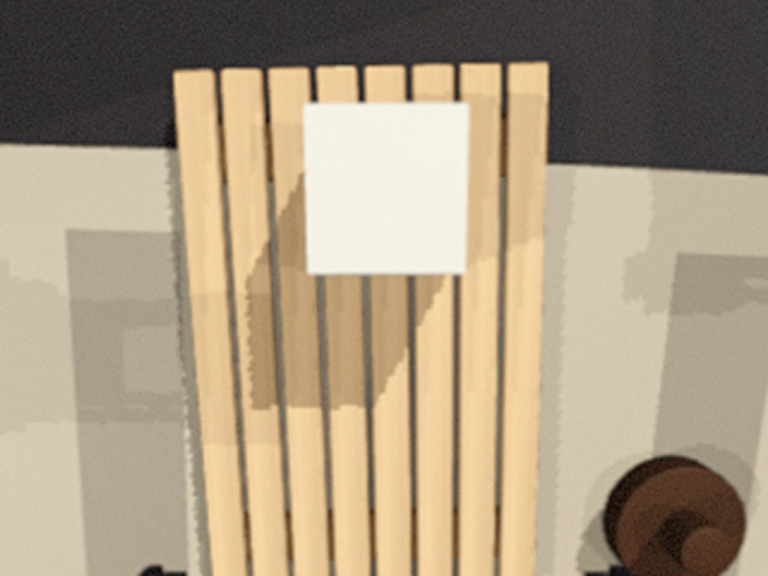

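```bash
python3 - <<'E'
from h import *
plan([.4424,-.03,.27],Rdown(12))
E
python3 -m crank '[[[-2.75,3.6,0],[0,0,0]],[[-2.75,3.6,0],[0,0,0]],[[-2.75,3.6,0],[0,0,0]],[[-2.75,3.6,0],[0,0,0]],[[-2.75,3.6,0],[0,0,0]],[[-2.75,3.6,0],[0,0,-0.13]],[[0,0,0],[-0.131,0,0]],[[0,0,0],[-0.131,0,0]],[[0,0,0],[-0.131,0,0]],[[0,0,0],[-0.131,0,0]],[[0,0,0],[-0.131,0,0]],[[0,0,0],[-0.131,0,0]]]'
python3 -m crank '[[[0,0,0],[0,0,0]],[[0,0,0],[0,0,0]]]'
python3 - <<'E'
from h import *
st();gp();gplan([.4424,-.0705,.12],Rtilt(12,-45))
E
```

```text
shift(before turn) cm [-16.65  21.76  -0.41] | shift(after turn) [-19.34  19.41  -0.26] dist 27.4 turn [-0.004 -0.004 -0.131] deg 7
time_s: 67.4
position: [0.4458, -0.0255, 0.2666]
tcp_rot: [[0.978, 0.14, 0.152], [0.206, -0.691, -0.693], [0.008, 0.709, -0.705]]
force: [0.0, 0.1, -0.4]
opening: 0.999
time_s: 67.6
position: [0.4453, -0.0257, 0.2654]
tcp_rot: [[0.978, 0.145, 0.147], [0.206, -0.695, -0.688], [0.003, 0.704, -0.71]]
force: [-0.1, -0.2, 0.2]
opening: 1.002
t 67.6 p [ 0.4453 -0.0257  0.2654] x [0.978 0.206 0.003] z [ 0.147 -0.688 -0.71 ] j [ 10.  20. 110. -53.  61.  31.] F [-0.1 -0.2  0.2] op 1.002
grasp pt [ 0.4425 -0.0126  0.2789]
shift(before turn) cm [-1.25 -7.15 15.26] | shift(after turn) [-1.21 -7.22 15.24] dist 16.9 turn [-0.004 -0.001 -0.003] deg 0
```

```bash
python3 -m crank '[[[-0.3,-1.8,3.8],[0,0,0]],[[-0.3,-1.8,3.8],[0,0,0]],[[-0.3,-1.8,3.8],[0,0,0]],[[-0.3,-1.8,3.8],[0,0,0]],[[0,0,0],[0,0,0]],[[0,0,0],[0,0,0]]]'
python3 - <<'E'
from h import *
st();gp();gplan([.4424,-.0705,.037],Rtilt(12,-45));a=snap("scene","sc21");crop(a,180,120,380,270,4,"pics/sc21c.png")
E
```

```text
time_s: 68.2
position: [0.4458, -0.0855, 0.108]
tcp_rot: [[0.98, 0.14, 0.145], [0.201, -0.694, -0.691], [0.004, 0.706, -0.708]]
force: [1.4, 0.8, 0.5]
opening: 0.999
t 68.2 p [ 0.4458 -0.0855  0.108 ] x [0.98  0.201 0.004] z [ 0.145 -0.691 -0.708] j [  2.  39. 120. -78.  45.  60.] F [1.4 0.8 0.5] op 0.999
grasp pt [ 0.4431 -0.0723  0.1215]
shift(before turn) cm [-0.06 -6.1   5.85] | shift(after turn) [-0.02 -6.11  5.84] dist 8.4 turn [-0.002  0.002 -0.008] deg 0
```

View pics/sc21c.png

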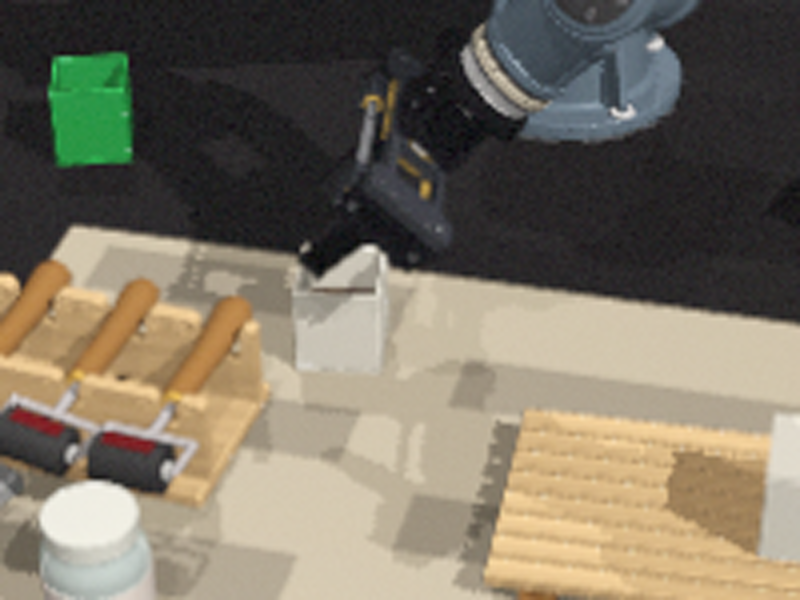

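```bash
python3 -m crank '[[[0,-0.249,-0.016],[0.131,0,0]],[[0,-0.249,-0.016],[0.131,0,0]],[[0,-0.249,-0.016],[0.131,0,0]],[[0,-0.249,-0.016],[0.131,0,0]],[[0,-0.249,-0.016],[0.131,0,0]],[[0,-0.249,-0.016],[0.131,0,0]],[[0,0,0],[0,0,0]],[[0,0,0],[0,0,0]]]'
python3 - <<'E'
from h import *
st();gp();gplan([.4424,-.0705,.045],Rdown(12))
E
```

```text
time_s: 69.05
position: [0.4374, -0.077, 0.1022]
tcp_rot: [[0.981, 0.193, 0.018], [0.193, -0.963, -0.186], [-0.018, 0.186, -0.982]]
force: [0.4, -0.0, 0.6]
opening: 1.0
t 69.0 p [ 0.4374 -0.077   0.1022] x [ 0.981  0.193 -0.018] z [ 0.018 -0.186 -0.982] j [-18.  29. 116. -19.  32. -13.] F [ 0.4 -0.   0.6] op 1.000
grasp pt [ 0.4371 -0.0735  0.1209]
shift(before turn) cm [ 0.76 -1.95  7.38] | shift(after turn) [ 0.62 -0.53  7.62] dist 7.7 turn [ 0.187  0.02  -0.014] deg 11
```

```bash
python3 -m crank '[[[0,-0.17,0],[0.094,0.01,-0.007]],[[0,-0.17,0],[0.093,0.01,-0.007]],[[0,0,0],[0,0,0]],[[0,0,0],[0,0,0]]]'
python3 - <<'E'
from h import *
st();gp();gplan([.4424,-.0705,.045],Rdown(12))
E
```

```text
time_s: 69.45
position: [0.4351, -0.073, 0.0995]
tcp_rot: [[0.978, 0.209, -0.006], [0.209, -0.978, 0.001], [-0.006, -0.002, -1.0]]
force: [-0.4, 0.7, 0.0]
opening: 0.999
t 69.5 p [ 0.4351 -0.073   0.0995] x [ 0.978  0.209 -0.006] z [-0.006  0.001 -1.   ] j [-24.  29. 114.  -0.  37. -36.] F [-0.4  0.7  0. ] op 0.999
grasp pt [ 0.4352 -0.073   0.1185]
shift(before turn) cm [ 0.81 -0.07  7.35] | shift(after turn) [ 0.76 -0.09  7.35] dist 7.4 turn [-0.002  0.006  0.001] deg 0
```

```bash
python3 -m crank '[[[0.8,0,0.5],[0,0.006,0]],[[0,-0.08,2],[0,0,0]],[[0,0,2],[0,0,0]],[[0,0,1.8],[0,0,0]],[[0,0,1],[0,0,0]],[[0,0,0],[0,0,0]],[[0,0,0],[0,0,0]]]'
python3 -m crank '[[[0,0,0],[0,0,0]],[[0,0,0],[0,0,0]],[[0,0,0],[0,0,0]],[[0,0,0],[0,0,0]],[[0,0,0],[0,0,0]],[[0,0,0],[0,0,0]]]' 1
python3 - <<'E'
from h import *
st();gp()
E
python3 -m crank '[[[0,0,-2],[0,0,0]],[[0,0,-3],[0,0,0]],[[0,0,-4],[0,0,0]],[[0,0,-3],[0,0,0]],[[0,0,0],[0,0,0]]]'
python3 - <<'E'
from h import *
st();gp();gplan([.5892,.1547,.12],Rdown(4.8))
E
```

```text
time_s: 70.15
position: [0.4434, -0.07, 0.0261]
tcp_rot: [[0.978, 0.21, 0.0], [0.21, -0.978, 0.005], [0.001, -0.004, -1.0]]
force: [0.4, 0.1, -0.6]
opening: 1.001
time_s: 70.75
position: [0.4431, -0.0705, 0.0266]
tcp_rot: [[0.978, 0.209, 0.0], [0.209, -0.978, 0.005], [0.001, -0.005, -1.0]]
force: [-0.4, 0.4, 5.5]
opening: 0.731
t 70.8 p [ 0.4431 -0.0705  0.0266] x [0.978 0.209 0.001] z [ 0.     0.005 -1.   ] j [-24.  39. 116.   1.  26. -36.] F [-0.4  0.4  5.5] op 0.731
grasp pt [ 0.4431 -0.0706  0.0456]
time_s: 71.25
position: [0.4458, -0.072, 0.1494]
tcp_rot: [[0.978, 0.209, 0.009], [0.209, -0.978, 0.001], [0.009, 0.001, -1.0]]
force: [0.7, 0.4, -0.8]
opening: 0.732
t 71.2 p [ 0.4458 -0.072   0.1494] x [0.978 0.209 0.009] z [ 0.009  0.001 -1.   ] j [-24.  24. 111.   0.  45. -36.] F [ 0.7  0.4 -0.8] op 0.732
grasp pt [ 0.4457 -0.072   0.1684]
shift(before turn) cm [ 18.71 -19.18   4.99] | shift(after turn) [ 16.18 -21.39   4.84] dist 27.3 turn [ 0.    -0.009  0.127] deg 7
```

```bash
python3 -m crank '[[[3.12,-3.2,0],[0,0,0]],[[3.12,-3.2,0],[0,0,0]],[[3.12,-3.2,0],[0,0,0]],[[3.12,-3.2,0],[0,0,0]],[[3.12,-3.2,0],[0,0,0]],[[3.12,-3.2,0],[0,0,0.127]],[[0,0,2],[0,0,0]],[[0,0,2],[0,0,0]],[[0,0,1],[0,0,0]],[[0,0,0],[0,0,0]],[[0,0,0],[0,0,0]]]'
python3 - <<'E'
from h import *
st();gp();gplan([.5892,.1547,.072],Rdown(4.8))
E
```

```text
time_s: 72.35
position: [0.5862, 0.1557, 0.0969]
tcp_rot: [[0.997, 0.083, -0.0], [0.083, -0.997, 0.005], [0.0, -0.005, -1.0]]
force: [0.3, -0.1, -0.8]
opening: 0.732
t 72.3 p [0.5862 0.1557 0.0969] x [0.997 0.083 0.   ] z [-0.     0.005 -1.   ] j [ 4. 38. 91.  0. 51. -1.] F [ 0.3 -0.1 -0.8] op 0.732
grasp pt [0.5862 0.1556 0.1159]
shift(before turn) cm [0.3  0.14 4.39] | shift(after turn) [0.3  0.12 4.39] dist 4.4 turn [-0.005 -0.    -0.001] deg 0
```

```bash
python3 -m crank '[[[0.3,0,1.5],[-0.005,0,0]],[[0,0.1,1.5],[0,0,0]],[[0,0,0.9],[0,0,0]],[[0,0,0.5],[0,0,0]],[[0,0,0.05],[0,0,0]],[[0,0,0],[0,0,0]]]'
python3 -m crank '[[[0,0,0],[0,0,0]],[[0,0,0],[0,0,0]],[[0,0,0],[0,0,0]],[[0,0,0],[0,0,0]],[[0,0,0],[0,0,0]]]' -1
python3 -m crank '[[[0,0.19,-0.01],[-0.1,0,0]],[[0,0.19,-0.01],[-0.1,0,0]],[[0,0.19,-0.01],[-0.1,0,0]],[[0,0.19,-0.01],[-0.1,0,0]],[[0,0.19,-0.01],[-0.1,0,0]],[[0,0.19,-0.01],[-0.1,0,0]],[[0,0.19,-0.01],[-0.1,0,0]],[[0,0.16,-0.01],[-0.085,0,0]],[[0,0,0],[0,0,0]],[[0,0,0],[0,0,0]]]'
python3 - <<'E'
from h import *
st();gp();gplan([.5892,.1547,.063],Rtilt(4.8,-45));a=snap("scene","sc22");crop(a,260,120,430,280,3.6,"pics/sc22c.png")
E
```

```text
time_s: 72.95
position: [0.5893, 0.1553, 0.0526]
tcp_rot: [[0.997, 0.083, 0.001], [0.083, -0.997, -0.0], [0.001, 0.0, -1.0]]
force: [0.3, 0.5, -1.6]
opening: 0.733
time_s: 73.45
position: [0.5895, 0.1554, 0.0529]
tcp_rot: [[0.997, 0.083, 0.001], [0.083, -0.997, -0.0], [0.001, 0.0, -1.0]]
force: [-0.1, -0.9, 0.8]
opening: 0.992
time_s: 74.45
position: [0.5903, 0.1423, 0.0579]
tcp_rot: [[0.996, 0.059, 0.059], [0.084, -0.706, -0.704], [-0.0, 0.706, -0.708]]
force: [0.1, -0.6, 0.3]
opening: 1.004
t 74.5 p [0.5903 0.1423 0.0579] x [ 0.996  0.084 -0.   ] z [ 0.059 -0.704 -0.708] j [ 23.  53.  82. -46.  70.  44.] F [ 0.1 -0.6  0.3] op 1.004
grasp pt [0.5892 0.1557 0.0714]
shift(before turn) cm [-0.   -0.52  0.66] | shift(after turn) [-0.   -0.52  0.66] dist 0.8 turn [-0.001 -0.     0.   ] deg 0
```

View pics/sc22c.png

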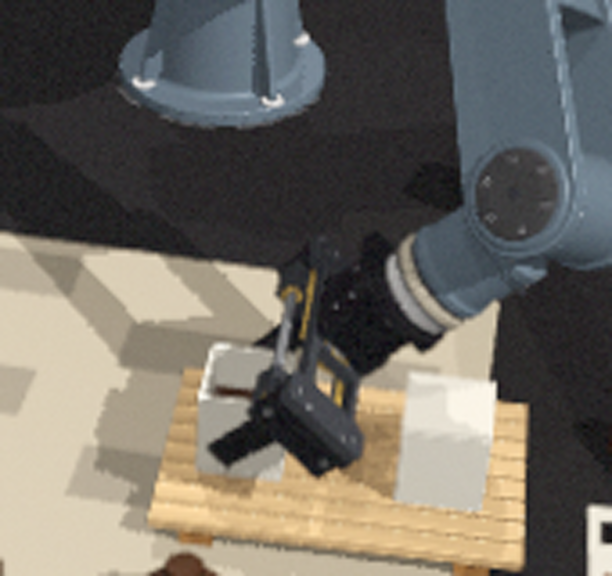

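```bash
python3 -m crank '[[[0,-0.52,0.62],[0,0,0]],[[0,0,0],[0,0,0]],[[0,0,0],[0,0,0]]]'
python3 -m crank '[[[0,0,0],[0,0,0]],[[0,0,0],[0,0,0]],[[0,0,0],[0,0,0]],[[0,0,0],[0,0,0]],[[0,0,0],[0,0,0]],[[0,0,0],[0,0,0]]]' 1
python3 - <<'E'
from h import *
st();gp()
E
python3 -m crank '[[[0,1.5,-1.5],[0,0,0]],[[0,2.5,-2.5],[0,0,0]],[[0,3,-3],[0,0,0]],[[0,1.5,-1.5],[0,0,0]],[[0,-0.248,-0.016],[0.131,0,0]],[[0,-0.248,-0.016],[0.131,0,0]],[[0,-0.248,-0.016],[0.131,0,0]],[[0,-0.248,-0.016],[0.131,0,0]],[[0,-0.248,-0.016],[0.131,0,0]],[[0,-0.248,-0.016],[0.131,0,0]],[[0,-0.248,-0.016],[0.131,0,0]],[[0,-0.248,-0.016],[0.131,0,0]]]'
python3 -m crank '[[[0,-0.248,-0.016],[0.131,0,0]],[[0,-0.248,-0.016],[0.131,0,0]],[[0,-0.248,-0.016],[0.131,0,0]],[[0,-0.248,-0.016],[0.131,0,0]],[[0,0,0],[0,0,0]],[[0,0,0],[0,0,0]]]'
python3 - <<'E'
from h import *
st();gp();gplan([.5892,.1547,.075],Rtilt(4.8,45))
E
```

```text
time_s: 74.8
position: [0.5905, 0.1406, 0.0504]
tcp_rot: [[0.997, 0.058, 0.058], [0.082, -0.705, -0.704], [0.001, 0.707, -0.707]]
force: [-0.1, 0.2, -0.6]
opening: 1.003
time_s: 75.4
position: [0.5906, 0.1414, 0.0505]
tcp_rot: [[0.997, 0.058, 0.06], [0.083, -0.705, -0.705], [0.001, 0.707, -0.707]]
force: [-0.9, 0.0, 0.6]
opening: 0.732
t 75.4 p [0.5906 0.1414 0.0505] x [0.997 0.083 0.001] z [ 0.06  -0.705 -0.707] j [ 22.  53.  82. -46.  69.  44.] F [-0.9  0.   0.6] op 0.732
grasp pt [0.5895 0.1548 0.0639]
time_s: 76.6
position: [0.5889, 0.1596, 0.166]
tcp_rot: [[0.997, 0.081, -0.02], [0.083, -0.961, 0.264], [0.002, -0.264, -0.964]]
force: [0.5, 0.3, -1.5]
opening: 0.734
time_s: 77.2
position: [0.588, 0.1675, 0.1695]
tcp_rot: [[0.997, 0.057, -0.059], [0.082, -0.705, 0.704], [-0.002, -0.707, -0.708]]
force: [0.7, 0.2, 0.3]
opening: 0.732
t 77.2 p [0.588  0.1675 0.1695] x [ 0.997  0.082 -0.002] z [-0.059  0.704 -0.708] j [-15.  40.  91.  44.  74. -42.] F [0.7 0.2 0.3] op 0.732
grasp pt [0.5891 0.1541 0.183 ]
shift(before turn) cm [0.03 7.59 7.68] | shift(after turn) [0.02 7.59 7.67] dist 10.8 turn [ 0.001 -0.    -0.002] deg 0
```

```bash
python3 -m crank '[[[0,2.2,2.2],[0,0,0]],[[0,2.2,2.2],[0,0,0]],[[0,2,2],[0,0,0]],[[0,1.2,1.2],[0,0,0]],[[0,0.6,0.6],[0,0,0]],[[0,0,0],[0,0,0]],[[0,0,0],[0,0,0]]]'
python3 - <<'E'
from h import *
st();gp()
E
```

```text
time_s: 77.9
position: [0.5889, 0.1685, 0.0556]
tcp_rot: [[0.996, 0.061, -0.058], [0.084, -0.704, 0.705], [0.002, -0.708, -0.706]]
force: [0.6, 0.4, -0.6]
opening: 0.73
t 77.9 p [0.5889 0.1685 0.0556] x [0.996 0.084 0.002] z [-0.058  0.705 -0.706] j [-15.  50.  93.  47.  65. -51.] F [ 0.6  0.4 -0.6] op 0.730
grasp pt [0.59   0.1551 0.069 ]
```

```bash
python3 -m crank '[[[0,0.3,0.3],[0,0,0]],[[0,0.3,0.3],[0,0,0]],[[0,0.12,0.12],[0,0,0]],[[0,0,0],[0,0,0]],[[0,0,0],[0,0,0]]]'
python3 - <<'E'
from h import *
st();gp()
E
```

```text
time_s: 78.4
position: [0.5883, 0.1682, 0.0444]
tcp_rot: [[0.997, 0.059, -0.058], [0.083, -0.704, 0.706], [0.001, -0.708, -0.706]]
force: [-0.5, 0.1, -0.5]
opening: 0.73
t 78.4 p [0.5883 0.1682 0.0444] x [0.997 0.083 0.001] z [-0.058  0.706 -0.706] j [-15.  51.  93.  48.  65. -52.] F [-0.5  0.1 -0.5] op 0.730
grasp pt [0.5894 0.1548 0.0578]
```

```bash
python3 -m crank '[[[0,0.04,0.04],[0,0,0]],[[0,0,0],[0,0,0]]]'
python3 -m crank '[[[0,0,0],[0,0,0]],[[0,0,0],[0,0,0]],[[0,0,0],[0,0,0]],[[0,0,0],[0,0,0]],[[0,0,0],[0,0,0]]]' -1
python3 -m crank '[[[0,0.248,-0.016],[-0.131,0,0]],[[0,0.248,-0.016],[-0.131,0,0]],[[0,0.248,-0.016],[-0.131,0,0]],[[0,0.248,-0.016],[-0.131,0,0]],[[0,0.248,-0.016],[-0.131,0,0]],[[0,0.248,-0.016],[-0.131,0,0]],[[0,0.248,-0.016],[-0.131,0,0]],[[0,0.248,-0.016],[-0.131,0,0]],[[0,0.248,-0.016],[-0.131,0,0]],[[0,0.248,-0.016],[-0.131,0,0]],[[0,0.248,-0.016],[-0.131,0,0]],[[0,0.248,-0.016],[-0.131,0,0]]]'
python3 -m crank '[[[0,0,0],[0,0,0]],[[0,0,0],[0,0,0]]]'
python3 - <<'E'
from h import *
st();gp();gplan([.5892,.1548,.058],Rtilt(4.8,-45));a=snap("scene","sc23");crop(a,260,120,430,280,3.6,"pics/sc23c.png")
E
```

```text
time_s: 78.6
position: [0.5883, 0.1682, 0.0438]
tcp_rot: [[0.997, 0.059, -0.058], [0.083, -0.704, 0.706], [0.001, -0.708, -0.706]]
force: [0.2, -0.7, -1.6]
opening: 0.733
time_s: 79.1
position: [0.5884, 0.1683, 0.0439]
tcp_rot: [[0.997, 0.059, -0.058], [0.083, -0.704, 0.706], [0.001, -0.708, -0.706]]
force: [-0.6, 0.2, 0.4]
opening: 0.989
time_s: 80.3
position: [0.5908, 0.1421, 0.0446]
tcp_rot: [[0.996, 0.057, 0.061], [0.084, -0.701, -0.708], [0.003, 0.71, -0.704]]
force: [-0.2, -0.9, -0.7]
opening: 1.0
time_s: 80.5
position: [0.59, 0.1418, 0.043]
tcp_rot: [[0.996, 0.06, 0.059], [0.084, -0.706, -0.703], [-0.001, 0.706, -0.708]]
force: [-0.0, -0.6, 0.5]
opening: 0.999
t 80.5 p [0.59   0.1418 0.043 ] x [ 0.996  0.084 -0.001] z [ 0.059 -0.703 -0.708] j [ 22.  54.  82. -46.  69.  45.] F [-0.  -0.6  0.5] op 0.999
grasp pt [0.5889 0.1552 0.0564]
shift(before turn) cm [ 0.03  0.14 -0.08] | shift(after turn) [ 0.03  0.14 -0.08] dist 0.2 turn [-0.002  0.001  0.001] deg 0
```

View pics/sc23c.png

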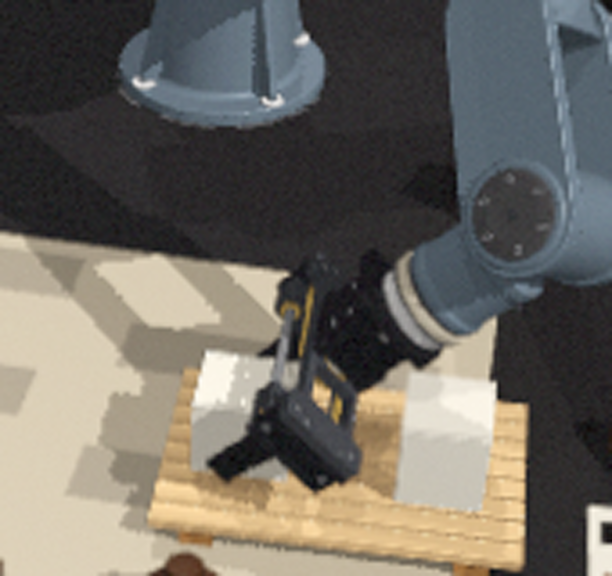

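```bash
python3 -m crank '[[[0,0.1,-0.06],[0,0,0]],[[0,0,0],[0,0,0]],[[0,0,0],[0,0,0]],[[0,0,0],[0,0,0]],[[0,0,0],[0,0,0]],[[0,0,0],[0,0,0]],[[0,0,0],[0,0,0]]]' 1
python3 - <<'E'
from h import *
st();gp()
E
python3 -m crank '[[[0,1.5,-1.5],[0,0,0]],[[0,2.5,-2.5],[0,0,0]],[[0,3,-3],[0,0,0]],[[0,1.5,-1.5],[0,0,0]],[[0,-0.248,-0.016],[0.131,0,0]],[[0,-0.248,-0.016],[0.131,0,0]],[[0,-0.248,-0.016],[0.131,0,0]],[[0,-0.248,-0.016],[0.131,0,0]],[[0,-0.248,-0.016],[0.131,0,0]],[[0,-0.248,-0.016],[0.131,0,0]],[[0,-0.248,-0.016],[0.131,0,0]],[[0,-0.248,-0.016],[0.131,0,0]]]'
python3 -m crank '[[[0,-0.248,-0.016],[0.131,0,0]],[[0,-0.248,-0.016],[0.131,0,0]],[[0,-0.248,-0.016],[0.131,0,0]],[[0,-0.248,-0.016],[0.131,0,0]],[[0,0,0],[0,0,0]],[[0,0,0],[0,0,0]]]'
python3 - <<'E'
from h import *
st();gp();gplan([.5892,.1547,.072],Rtilt(4.8,45))
E
```

```text
time_s: 81.25
position: [0.5909, 0.1407, 0.0456]
tcp_rot: [[0.997, 0.058, 0.06], [0.083, -0.704, -0.706], [0.001, 0.708, -0.706]]
force: [0.7, -2.8, 3.0]
opening: 0.733
t 81.2 p [0.5909 0.1407 0.0456] x [0.997 0.083 0.001] z [ 0.06  -0.706 -0.706] j [ 22.  54.  82. -46.  69.  45.] F [ 0.7 -2.8  3. ] op 0.733
grasp pt [0.5897 0.1541 0.059 ]
time_s: 82.45
position: [0.589, 0.1598, 0.1604]
tcp_rot: [[0.997, 0.081, -0.02], [0.083, -0.961, 0.264], [0.002, -0.265, -0.964]]
force: [-0.3, -0.5, -1.9]
opening: 0.734
time_s: 83.05
position: [0.588, 0.1675, 0.164]
tcp_rot: [[0.997, 0.057, -0.059], [0.082, -0.705, 0.704], [-0.002, -0.707, -0.708]]
force: [0.5, -0.6, -0.7]
opening: 0.732
t 83.0 p [0.588  0.1675 0.164 ] x [ 0.997  0.082 -0.002] z [-0.059  0.704 -0.708] j [-15.  40.  91.  44.  73. -42.] F [ 0.5 -0.6 -0.7] op 0.732
grasp pt [0.5891 0.1542 0.1774]
shift(before turn) cm [0.03 7.41 7.5 ] | shift(after turn) [0.02 7.42 7.49] dist 10.5 turn [ 0.001 -0.    -0.002] deg 0
```

```bash
python3 -m crank '[[[0,2.2,2.2],[0,0,0]],[[0,2.2,2.2],[0,0,0]],[[0,2,2],[0,0,0]],[[0,1,1],[0,0,0]],[[0,0.5,0.5],[0,0,0]],[[0,0,0],[0,0,0]],[[0,0,0],[0,0,0]]]'
python3 - <<'E'
from h import *
st();gp()
E
```

```text
time_s: 83.75
position: [0.589, 0.1684, 0.0545]
tcp_rot: [[0.996, 0.061, -0.057], [0.084, -0.704, 0.705], [0.003, -0.708, -0.707]]
force: [-0.1, -0.1, -0.6]
opening: 0.731
t 83.8 p [0.589  0.1684 0.0545] x [0.996 0.084 0.003] z [-0.057  0.705 -0.707] j [-15.  50.  93.  47.  65. -51.] F [-0.1 -0.1 -0.6] op 0.731
grasp pt [0.5901 0.155  0.0679]
```

```bash
python3 -m crank '[[[0,0.25,0.25],[0,0,0]],[[0,0.2,0.2],[0,0,0]],[[0,0,0],[0,0,0]],[[0,0,0],[0,0,0]]]'
python3 -m crank '[[[0,0.08,0.08],[0,0,0]],[[0,0,0],[0,0,0]],[[0,0,0],[0,0,0]]]'
python3 - <<'E'
from h import *
st();gp();a=snap("scene","sc24");crop(a,260,120,430,280,3.6,"pics/sc24c.png")
E
```

```text
time_s: 84.15
position: [0.5884, 0.168, 0.0472]
tcp_rot: [[0.997, 0.059, -0.058], [0.083, -0.704, 0.706], [0.001, -0.708, -0.706]]
force: [-1.0, 0.2, -0.5]
opening: 0.739
time_s: 84.45
position: [0.5885, 0.168, 0.0463]
tcp_rot: [[0.997, 0.059, -0.058], [0.083, -0.703, 0.706], [0.001, -0.708, -0.706]]
force: [0.1, -1.9, 2.2]
opening: 0.739
t 84.5 p [0.5885 0.168  0.0463] x [0.997 0.083 0.001] z [-0.058  0.706 -0.706] j [-15.  51.  93.  47.  65. -52.] F [ 0.1 -1.9  2.2] op 0.739
grasp pt [0.5896 0.1546 0.0597]
```

View pics/sc24c.png

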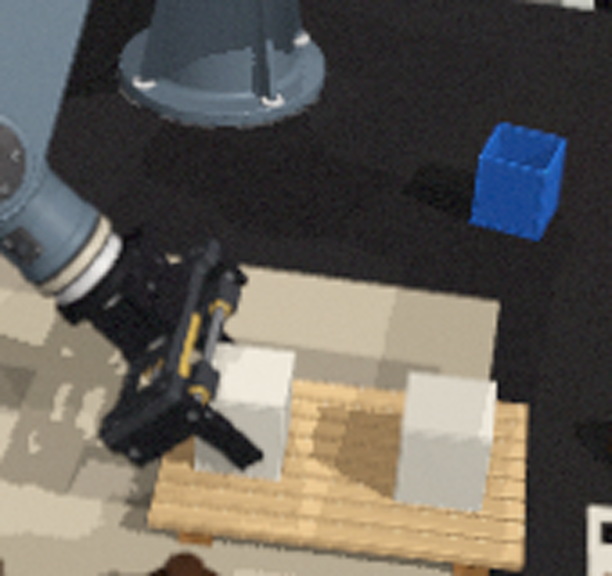

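Contact at the expected height. I'll release, back off along the tool, then check everything.

```bash
python3 -m crank '[[[0,0,0],[0,0,0]],[[0,0,0],[0,0,0]],[[0,0,0],[0,0,0]],[[0,0,0],[0,0,0]],[[0,0,0],[0,0,0]]]' -1
python3 -m crank '[[[0,0,-2],[0,0,0]],[[0,0,-3],[0,0,0]],[[0,0,-4.5],[0,0,0]],[[0,0,-4.5],[0,0,0]],[[0,0,-4.5],[0,0,0]],[[0,0,-4.5],[-0.13,0,0]],[[0,0,0],[-0.131,0,0]],[[0,0,0],[-0.131,0,0]],[[0,0,0],[-0.131,0,0]],[[0,0,0],[-0.131,0,0]],[[0,0,0],[-0.131,0,0]],[[0,0,0],[0,0,0]]]'
python3 -m crank '[[[0,-3,-4],[0,0,0]],[[0,-3,-4],[0,0,0]],[[0,-2,-4],[0,0,0]],[[0,0,0],[0,0,0]],[[0,0,0],[0,0,0]]]'
python3 - <<'E'
from h import *
st();a=snap("scene","sc25");crop(a,120,110,430,310,2.5,"pics/sc25c.png");snap("wrist","w13")
E
```

```text
time_s: 85.0
position: [0.5883, 0.1681, 0.0458]
tcp_rot: [[0.997, 0.059, -0.058], [0.083, -0.704, 0.706], [0.001, -0.708, -0.706]]
force: [-0.6, 0.4, 0.5]
opening: 0.989
time_s: 86.2
position: [0.6011, 0.0083, 0.2101]
tcp_rot: [[0.996, 0.087, 0.002], [0.087, -0.996, 0.001], [0.002, -0.001, -1.0]]
force: [-0.1, -0.3, -0.0]
opening: 0.998
time_s: 86.7
position: [0.5954, 0.0844, 0.3299]
tcp_rot: [[0.997, 0.083, 0.003], [0.083, -0.997, 0.003], [0.003, -0.003, -1.0]]
force: [-1.2, -0.1, -0.7]
opening: 1.001
t 86.7 p [0.5954 0.0844 0.3299] x [0.997 0.083 0.003] z [ 0.003  0.003 -1.   ] j [-3. 22. 78.  0. 80. -7.] F [-1.2 -0.1 -0.7] op 1.001
```

View pics/sc25c.png

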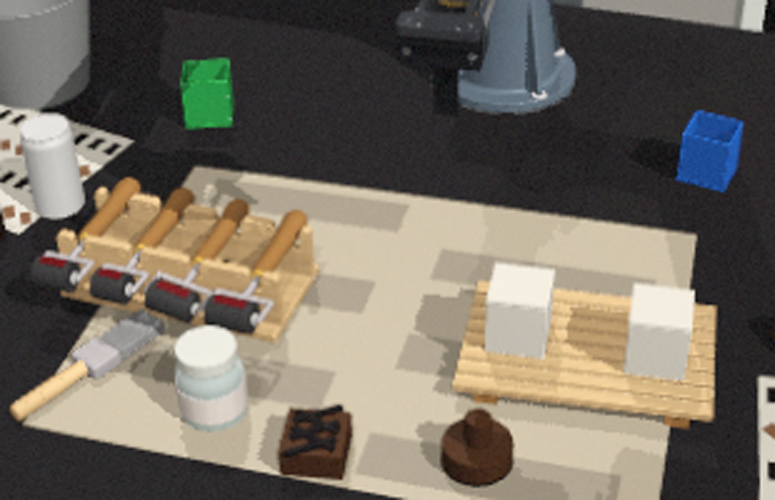

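View pics/w13.png

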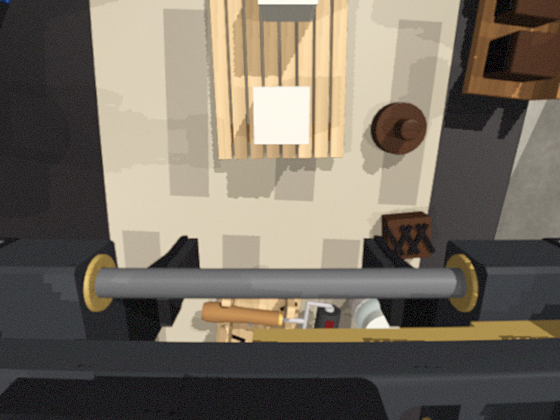

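```bash
python3 -m crank '[[[0,4.5,-1],[0,0,0]],[[0,4.5,-1],[0,0,0]],[[0,4.5,-1],[0,0,0]],[[0,4.5,-1],[0,0,0]],[[0,4.5,0],[0,0,0]],[[0,4.5,0],[0,0,0]],[[0,4.5,0],[0,0,0]],[[0,4.5,0],[0,0,0]],[[0,1,0],[0,0,0]],[[0,0,0],[0,0,0]],[[0,0,0],[0,0,0]]]'
python3 - <<'E'
from h import *
st();c=snap("wrist","w14");crop(c,120,0,400,240,2.8,"pics/w14c.png");crop(snap("scene","sc26"),100,160,240,260,5.5,"pics/sc26c.png")
w=load("w13");X=np.array([onz(w,p,.098) for p in[(254,87),(310,86),(308,143),(253,144)]]);print("A top",X.round(4).tolist(),X.mean(0).round(4))
a=load("sc25");q=lambda x,y:(120+x/2.5,110+y/2.5)
for n,P in(("A",[(494,263),(554,269),(548,309),(487,303)]),("B",[(634,284),(695,291),(690,329),(628,321)])):
    X=np.array([onz(a,q(*p),.098) for p in P]);print(n,"scene",X.mean(0).round(4),[np.linalg.norm(X[i]-X[i-1]).round(3) for i in range(4)])
E
```

```text
time_s: 87.9
position: [0.625, -0.2829, 0.3663]
tcp_rot: [[0.997, 0.083, -0.002], [0.083, -0.997, 0.005], [-0.001, -0.005, -1.0]]
force: [0.3, 0.7, 0.1]
opening: 0.998
t 87.9 p [ 0.625  -0.2829  0.3663] x [ 0.997  0.083 -0.001] z [-0.002  0.005 -1.   ] j [-34.  29.  61.   0.  90. -38.] F [0.3 0.7 0.1] op 0.998
A top [[0.5573, 0.1837, 0.098], [0.6203, 0.19, 0.098], [0.6245, 0.1263, 0.098], [0.5601, 0.1198, 0.098]] [0.5906 0.155  0.098 ]
A scene [0.5914 0.1566 0.098 ] [np.float64(0.068), np.float64(0.065), np.float64(0.067), np.float64(0.063)]
B scene [0.5846 0.3049 0.098 ] [np.float64(0.061), np.float64(0.064), np.float64(0.062), np.float64(0.063)]
```

View pics/w14c.png

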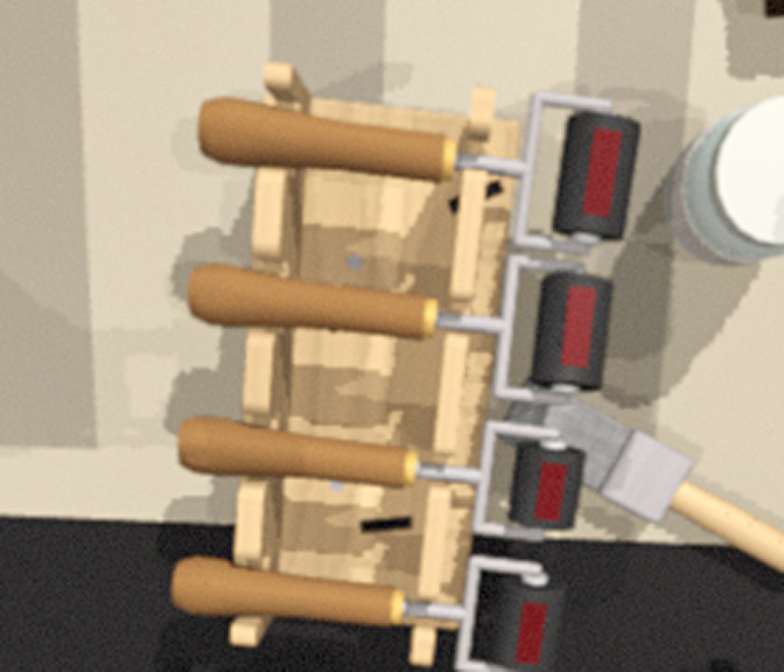

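View pics/sc26c.png

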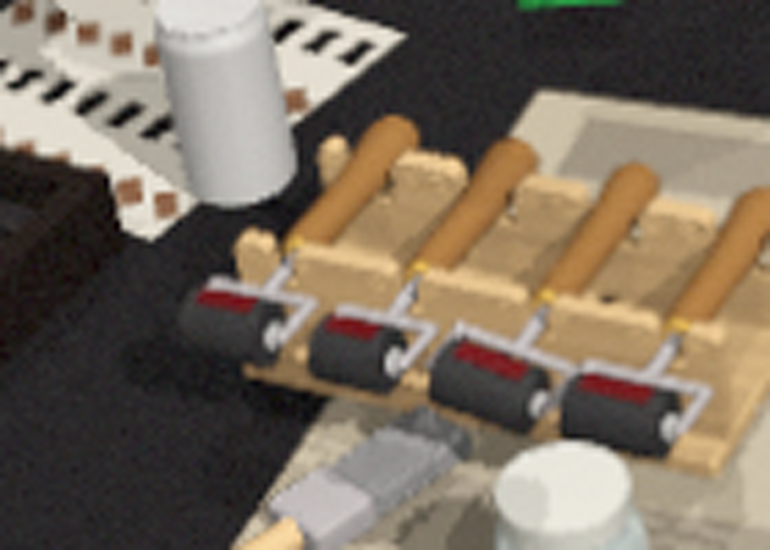

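```bash
python3 - <<'E'
from rig import bot
print(bot.hand_in())
E
```

```text
the job is handed in; nothing more can be done
None
```

The job is done and handed in at about 88 s of the 210 s allowed. All four rollers are seated in the stand and both pots stand mouth-down on the draining board.

- **Rollers:** All four were present. My last overhead and scene pictures show each neck in a narrow notch, each handle in the wide notch opposite, and the drums hanging clear. The wire bows of the two rollers at the stand's +y end hang close together. I did not measure the seated heights. I judged them by eye and by the near-zero forces when I let go.
- **Pots:** I turned each one over in two 90° steps with a regrasp on the board. At the last check they stood at (0.591, 0.155) and (0.585, 0.305), squarely on the board. The two views of the first pot agreed to about 2 mm. The second pot's final position comes from the scene camera and the release point.

**What went differently:**
- After I released the first pot it was found about 3 cm off, roughly 6 mm from the board's end. I regrasped it and moved it inward.
- For the second pot, the tilted grasp at its starting place would have run joint 4 to its limit. I carried it to the board upright first and turned it there.

The measured stand rail was about 274 mm long against the stated 278 mm. The blocks, jar, can, brush and the blue and green pots look unmoved in the last scene pictures, though I only compared pixels before and after for the brush.

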